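# Torque a strap clamp to the click

### The job

Fit the ring of the torque wrench fully down over the strap clamp's square bolt head and turn it clockwise (seen from above) until its handle breaks away - the click - and stop pulling right there, well before the handle runs up against its stop. Work gently, never leaning on the clamp or forcing the wrench, then ease off and lift the wrench away so that the bolt stays tight. Lay the wrench back in its tray as it lay before, and leave the other things on the table where they are.

Things in the scene. Friction and masses are not known exactly. Their poses are not given: they have to be found in the camera images.
- ring (a point): Centre of the steel ring head of the torque wrench, half-way up. Ring 45 mm across, 14 mm thick, with a square through-hole 23.4 mm across flats (flared at the underside). x points to the handle's end and is square to one flat of the hole; z is up. The wrench (0.4 kg, 267 mm long over all) lies at first in its tray.
- grip (a point): Centre of the wrench's flat-sided black rubber grip, 26 mm wide, 24 mm high, 112 mm long, the place to hold and to pull: 170 mm from the ring's axis along the handle and 23 mm above the ring's centre (the handle is cranked up). x along the handle, away from the ring. The grip runs from 42 mm nearer the ring to 69 mm farther out.
- handle (a joint): Breakaway joint, an upright pin 42 mm from the ring's axis: 0 = handle straight, grows as the handle is pulled clockwise past the head; stop at 0.22, keep below 0.19. Straight up to about 10 N of pull at the grip, then gives way, resisting less the farther it opens, about the pin and not the bolt: a hold circling the bolt feels its moment about the vertical turn back. Straightens when eased off.
- bolt_top (a point): Centre of the top of the strap clamp's upright brass-coloured square bolt head: 22 mm across flats, 13 mm high, top edge chamfered 2 mm, standing on a washer. x is square to one flat, so the ring fits at any quarter turn (play about 4 degrees either way). With the ring fully down on the washer its centre is 6 mm below this point. The bolt does not sink as it turns.
- bolt (a joint): Turn of the bolt, rad, growing as it is tightened (clockwise from above). Hand-snug at the start: it turns under 3 to 7 N at the grip, and ever stiffer, anything from 0.3 to 1.1 rad further until the wrench clicks, differing each time; it stays where it is left.
- ring_seat (a point): Top of the grey boss in the wrench's tray on which the ring's underside rests, 24 mm above the table. x points along the tray to the grey saddle, 222 mm on, whose cheeks take the end of the grip. The wrench lies with its ring centred here and its handle along +x. Tray: black, 320 x 110 mm, rim 14 mm high, fixed to the table.
- clamp: Strap clamp bolted to the table (fixed); origin on the table under the bolt. Grey strap 42 x 155 mm along y, its top 54 mm high; to -y a steel square tube (40 x 40 mm, 340 mm long along x, centred 60 mm from the bolt) under its nose, to +y the stepped heel block (to 87 mm). The handle, held level, passes above all of it.
- washer: Flat steel washer under the bolt head, 38 mm across, 3 mm thick, its top 57 mm above the table (fixed); the ring's underside comes to rest on it. Never press on it with 40 N.
- tub: Open red plastic tub with bolts, 96 mm across, 95 mm high; origin under its centre. Leave alone.
- square: Welder's magnetic square: steel arms with a blue web, 90 x 22 mm, 88 mm high; origin under its centre. Leave alone.
- offcut: Off-cut of 40 x 40 mm square tube, 100 mm long along x; origin under its centre. Leave alone.
- hammer: Chipping hammer lying flat, wooden shaft along x with its head at +x, 200 x 115 mm, 22 mm high; origin under the shaft. Leave alone.

How it is judged:
By the outcome, as a careful person would: the job done as asked, in the order asked, and still so for the second after the job is handed in, with the robot touching nothing.
It also fails if it takes over 72 s, if anything falls off the work surface, if the arm or the gripper's body presses on something with over 40 N, if the wrist force passes 120 N, or if a joint passes its speed limit or range.

### The arm

A 6-joint arm with a two-finger parallel gripper is mounted at the origin on the work surface. World frame = base frame: x ahead of the robot, y to its left, z up, the work surface at z = 0. Lengths are in mm, angles in rad, forces in N, time in s.
With the tool pointing down it reaches from about 350 to 975 mm from the base axis. Payload 7.1 kg.
Tool frame: the origin (TCP) lies where the fingers leave the gripper's body, on its centre line; the fingertips stand 80 mm ahead of it and the grasp point (between the pads) lies 61 mm ahead of it; z points along the fingers, y is the direction in which the jaws open and shut (so a half turn about z gives the same grasp; the last joint's range is limited). The gripper opens to 88 mm and grips with 3 to 60 N. Pads are 20 mm wide; open, the fingers measure 115 mm over their backs; the gripper's body (75 mm by 178 mm) begins 61 mm behind the grasp point.
Start: joints at [-0.019, 0.423, 1.63, -0, 1.089, -0.019], TCP at [624.984, 0.026, 302.675] pointing down, gripper open.
Joint ranges: [-3, 3], [-0.9, 2.11], [0.09, 2.58], [-1.31, 4.45], [0.11, 2.69], [-2.54, 2.54]. Speed limits (rad/s): [2.39, 2.39, 3.01, 3.14, 3.14, 3.14].

### API

Orientations are given as a rotation vector (axis times angle).
In Python, from cell import * gives the robot as it stands.
- The arm moves only by the tool carry_out, never from a script. Its argument "commands" is a list of rows, each an object with "travel": the shift along the tool's x, y, z in cm, a list of three; "rotation": the turn, a rotation vector about the tool's x, y, z in rad, a list of three. A call has 1 to 8 rows; each row shifts and turns the commanded pose from where the row before left it, along the tool's axes as they then stand; what a row does not reach is not made up. A row lasts 1/8 s, in which the tool goes at most 62.5 mm and 10.7 degrees, less where a joint would pass 70% of its speed; a pose out of reach is approached as far as the arm can. A call with a gripper value outside its range is refused whole. "fingers" is the finger opening in cm, from 0 to 8.78, set as the call begins (left out, the last holds). The fingers move at their own pace and stop on an object; the grip force is fixed at half the most. Time passes only in rows, so rows that do not move let the fingers close. It gives the time, the measured TCP pose, the force and the opening at its end, in the units of the state.
- observe(): the state, without advancing time (a new reading comes with each control period).
- snapshot(name): name is "scene" or "side" or "wrist"; returns the picture (420x560x3 uint8, red, green, blue); there is no depth.
- camera_model(name): a dict with "camera_matrix" (3x3 intrinsics, pixels), "rvec" (rotation vector, rad) and "tvec" (3), from world to camera coordinates, as OpenCV has them. Camera axes: x right, y down, z forward; pixel columns grow to the right and rows downward; lengths in mm; the calibration is good to about 2 mm. A picture is of the moment at which its call begins: read the wrist's pose just before it. camera_model takes no time and is no camera call; for the wrist camera it gives the pose at the moment of the call.
- job_done(): hands the job in, once; it reports no verdict.
The state is a dict: "time": time; "joint_pos": joint angles; "joint_velocities": joint speeds; "joint_torque": joint torques, N m; "eef_pos": TCP position; "eef_rot": TCP orientation; "force": force on the tool from outside, world axes, zero at the start; "wrist_torque": the same for the moment, N m; "finger_gap": finger opening in mm.
Only numpy, scipy, OpenCV 4.12 (cv2) and the standard library are available. Lean on these libraries where they do the work, as an engineer would, in place of code of your own. Each camera call takes 0.05 s, during which the arm holds its last target.

## Working session

There is one attempt and no reset: what is moved stays moved. The work goes in short steps, Python scripts to look and compute and a tool call to move; the robot and the scene stay as the last step left them, time stands still between calls to the robot, and variables do not carry over. Pictures are saved under pics/ and viewed, and the job is handed in when it is done.

Besides the shell and the picture viewer there is one more tool, called as a command line: name --argument value ..., lists and objects as JSON in quotes. carry_out: Moves the arm, as the interface text tells. Its arguments: {"type":"object","properties":{"commands":{"type":"array","items":{"type":"object","properties":{"travel":{"type":"array","items":{"type":"number"}},"rotation":{"type":"array","items":{"type":"number"}}}}},"fingers":{"type":"number"}},"required":["commands"]}

```bash
mkdir -p pics; ls
python3 - <<'E'
from cell import *
import cv2
s=observe();print(s)
for n in ["scene","side","wrist"]:
    print(n,camera_model(n))
    cv2.imwrite(f"pics/{n}0.png",snapshot(n)[:,:,::-1])
E
```

```text
pics
{'time': 0.0, 'joint_pos': array([-1.90301481e-02,  4.23846117e-01,  1.63070792e+00, -1.35038798e-05,
        1.08861819e+00, -1.89940197e-02]), 'joint_velocities': array([ 0.00185638,  0.00053717, -0.00119747,  0.00061669, -0.0001387 ,
        0.00139957]), 'joint_torque': array([ 1.28069914e-03, -5.44622147e+01, -2.73670936e+01,  6.42951974e-02,
        2.27214623e-02, -1.51321510e-04]), 'eef_pos': array([6.24549761e+02, 1.26977159e-02, 3.01891277e+02]), 'eef_rot': array([-2.22067549e+00, -2.22060919e+00,  1.73370039e-03]), 'force': array([0.02792026, 0.00778102, 0.03204544]), 'wrist_torque': array([ 0.02449249, -0.0407247 , -0.00656307]), 'finger_gap': 88.07135485031148}
scene {'camera_matrix': array([[396.98066339,   0.        , 280.31255774],
       [  0.        , 396.98066339, 211.8786721 ],
       [  0.        ,   0.        ,   1.        ]]), 'rvec': array([ 1.92231997,  1.0971076 , -0.62218601]), 'tvec': array([-250.12818239, -204.39286047, 1491.77898186])}
side {'camera_matrix': array([[413.61950319,   0.        , 284.65751932],
       [  0.        , 413.61950319, 210.26471331],
       [  0.        ,   0.        ,   1.        ]]), 'rvec': array([ 2.17777256, -0.77161342,  0.32544219]), 'tvec': array([-473.34215562,  292.69540635,  730.72396618])}
wrist {'camera_matrix': array([[326.15657983,   0.        , 283.61724717],
       [  0.        , 326.15657983, 209.41759678],
       [  0.        ,   0.        ,   1.        ]]), 'rvec': array([-2.86310881e+00, -2.44218773e-03,  2.64015398e-03]), 'tvec': array([-624.84407122,  -33.45034147,  392.2447848 ])}
```

View pics/scene0.png

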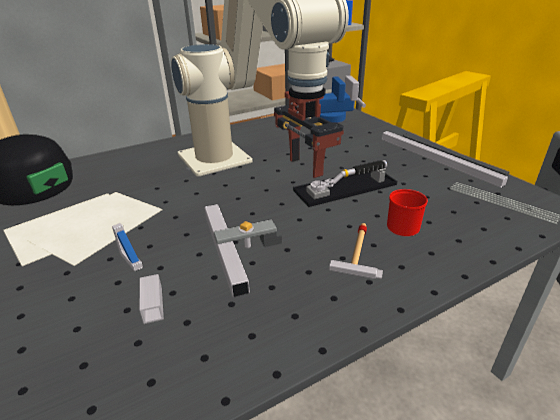

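View pics/side0.png

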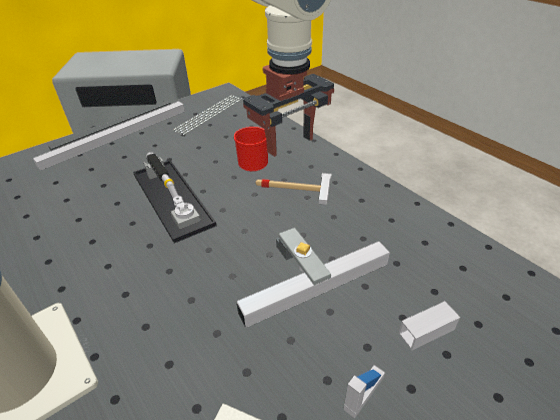

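View pics/wrist0.png

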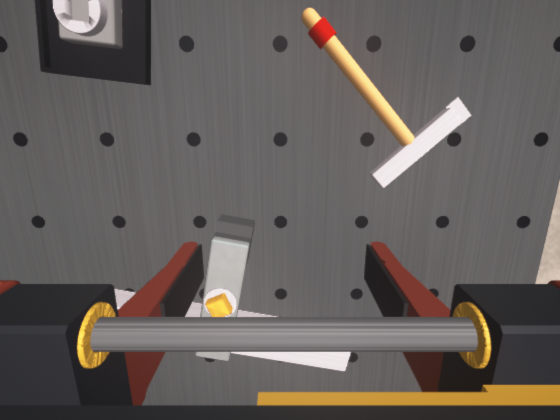

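```bash
cat > h.py <<'E'
import numpy as np, cv2
from cell import *
def cam(n):
    m=camera_model(n); R=cv2.Rodrigues(m["rvec"])[0]; return m["camera_matrix"],R,m["tvec"]
def ray(c,uv):
    K,R,t=c; d=R.T@np.linalg.inv(K)@np.array([uv[0],uv[1],1.]); return -R.T@t, d/np.linalg.norm(d)
def onz(c,uv,z):
    o,d=ray(c,uv); return o+d*(z-o[2])/d[2]
def tri(prs):
    A=0;b=0
    for c,uv in prs:
        o,d=ray(c,uv);P=np.eye(3)-np.outer(d,d);A=A+P;b=b+P@o
    return np.linalg.solve(A,b)
def proj(c,p):
    K,R,t=c;q=K@(R@np.asarray(p,float)+t);return q[:2]/q[2]
E
python3 - <<'E'
from h import *
np.set_printoptions(precision=1,suppress=True)
s,d,w=cam("scene"),cam("side"),cam("wrist")
for n,c,uv,z in [("bolt","wrist",(219,305),70),("bolt","side",(304,247),70),("bolt","scene",(247,226),70),
 ("ring","wrist",(77,10),45-7),("ring","side",(184,209),38),("ring","scene",(319,185),38)]:
    print(n,c,onz({"scene":s,"side":d,"wrist":w}[c],uv,z))
print(tri([(s,(373,169)),(d,(155,163))]))
for n in ["scene","side"]:
    im=cv2.imread(f"pics/{n}0.png")
    x,y=(270,140) if n=="scene" else (110,130)
    cv2.imwrite(f"pics/{n}0z.png",cv2.resize(im[y:y+100,x:x+140],None,fx=5,fy=5,interpolation=cv2.INTER_CUBIC))
E
```

```text
bolt wrist [ 554.4 -122.8   70. ]
bolt side [ 550.9 -134.6   70. ]
bolt scene [ 564.2 -130.    70. ]
ring wrist [429.9 172.6  38. ]
ring side [429.4 170.8  38. ]
ring scene [439.7 173.7  38. ]
[454.8 377.   48.3]
```

View pics/side0z.png

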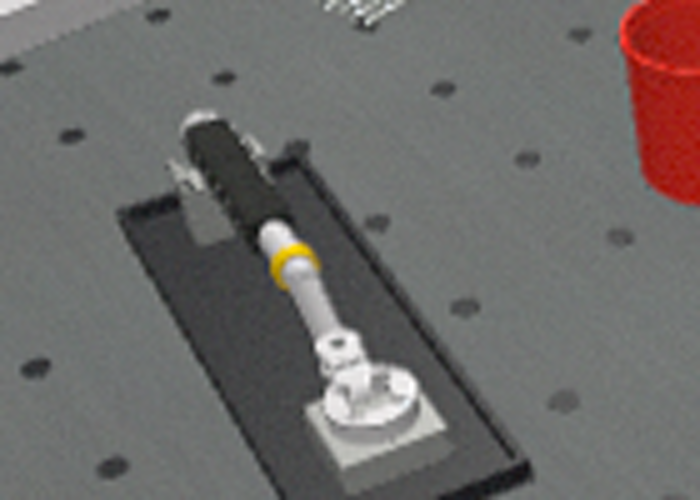

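View pics/scene0z.png

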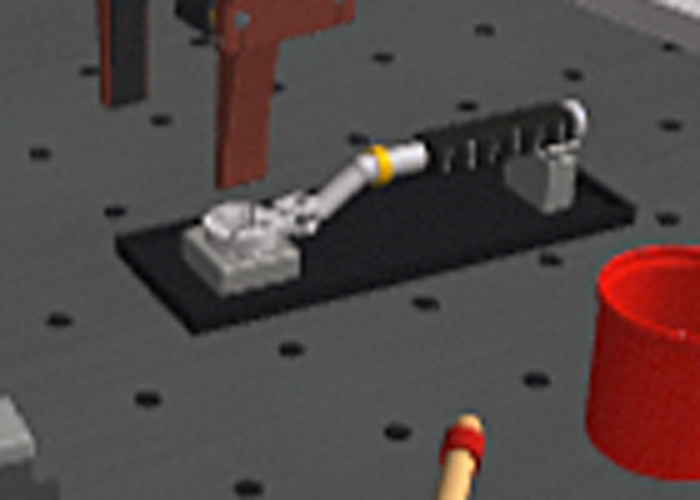

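Run:
```python
from h import *
np.set_printoptions(precision=3,suppress=True)
s=observe();T=cv2.Rodrigues(s["eef_rot"])[0];print(T)
K,R,t=cam("wrist");o=-R.T@t;print(o,"cam in tool",T.T@(o-s["eef_pos"]));print("axes of cam in tool (cols)\n",T.T@R.T)
S,D=cam("scene"),cam("side")
for n,a,b in [("tub",(407,200),(252,138)),("square",(127,245),(364,392)),("offcut",(151,300),(430,325)),("heel",(265,230),(284,243)),("hamhead",(356,270),(325,188))]:
  print(n,tri([(S,a),(D,b)]))
```

```text
[[-0.     1.    -0.001]
 [ 1.     0.     0.   ]
 [ 0.    -0.001 -1.   ]]
[625.567  76.552 385.149] cam in tool [ 76.509   0.789 -83.079]
axes of cam in tool (cols)
 [[ 0.001 -0.961 -0.275]
 [ 1.     0.002 -0.   ]
 [ 0.001 -0.275  0.961]]
tub [702.487 267.652  87.106]
square [ 438.528 -407.939   35.774]
offcut [ 635.49  -398.394   16.392]
heel [549.396 -71.168  29.374]
hamhead [778.619  45.301   4.788]
```

carry_out --commands '[{"travel": [-3.6, -1.4, 1.4]}, {"travel": [-3.6, -1.4, 1.4]}, {"travel": [-3.6, -1.4, 1.4]}, {"travel": [-3.6, -1.4, 1.4]}, {"travel": [-3.6, -1.4, 1.4]}, {"travel": [0, 0, 0]}, {"travel": [0, 0, 0]}]'

```text
$.commands[0]: bad value
```

```bash
cat >> h.py <<'E'
def shot(n,name):
    c=cam(n);s=observe();im=snapshot(n)[:,:,::-1].copy();cv2.imwrite(f"pics/{name}.png",im)
    np.savez(f"pics/{name}.npz",K=c[0],R=c[1],t=c[2],p=s["eef_pos"],r=s["eef_rot"]);print(name,s["time"],s["eef_pos"].round(2),s["eef_rot"].round(4),s["force"].round(2),s["wrist_torque"].round(3));return im,c,s
def load(name):
    z=np.load(f"pics/{name}.npz");return cv2.imread(f"pics/{name}.png"),(z["K"],z["R"],z["t"]),z["p"],z["r"]
E
python3 - <<'E'
from h import *
im,c,s=shot("wrist","w1")
cv2.imwrite("pics/w1z.png",cv2.resize(im,None,fx=1.4,fy=1.4))
print(onz(c,(280,150),70))
E
```

```text
w1 0.15 [6.2468e+02 4.0000e-02 3.0207e+02] [-2.2208e+00 -2.2209e+00  1.2000e-03] [-0.24 -0.21 -0.6 ] [-0.008  0.077 -0.029]
[621.57481701  45.47125429  70.        ]
```

View pics/w1z.png

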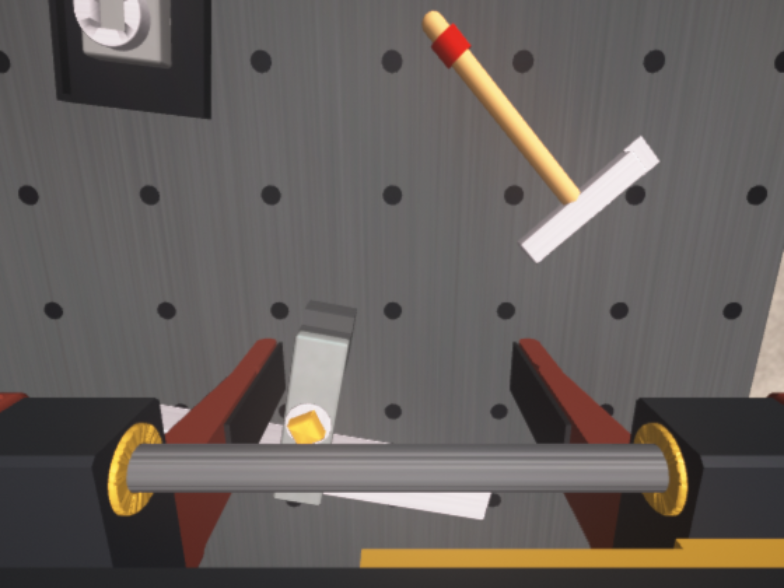

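carry_out --commands '[{"travel": [-3.6, -1.4, 1.4], "rotation": [0, 0, 0]}, {"travel": [-3.6, -1.4, 1.4], "rotation": [0, 0, 0]}, {"travel": [-3.6, -1.4, 1.4], "rotation": [0, 0, 0]}, {"travel": [-3.6, -1.4, 1.4], "rotation": [0, 0, 0]}, {"travel": [-3.6, -1.4, 1.4], "rotation": [0, 0, 0]}, {"travel": [0, 0, 0], "rotation": [0, 0, 0]}, {"travel": [0, 0, 0], "rotation": [0, 0, 0]}]'

```text
time: 1.08
eef_pos: [555.3, -179.7, 232.9]
eef_rot: [2.222, 2.221, 0.001]
force: [-0.6, -0.0, -0.8]
finger_gap: 87.7
```

Run:
```python
from h import *
im,c,s=shot("wrist","w2")
cv2.imwrite("pics/w2z.png",cv2.resize(im,None,fx=1.4,fy=1.4))
```

```text
w2 1.075 [ 555.31 -179.73  232.87] [2.2219e+00 2.2208e+00 6.0000e-04] [-0.63 -0.02 -0.82] [-0.033 -0.023 -0.008]
```

View pics/w2z.png

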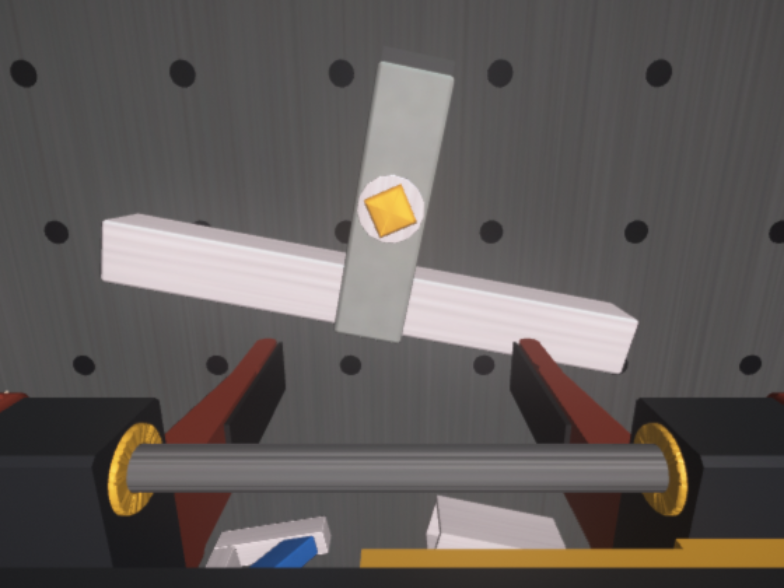

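```bash
cat >> h.py <<'E'
def bolt(name,z=67):
    im,c,p,r=load(name);hsv=cv2.cvtColor(im,cv2.COLOR_BGR2HSV)
    m=cv2.inRange(hsv,(12,110,90),(30,255,255));m[260:]=0
    n,l,st,ce=cv2.connectedComponentsWithStats(m);k=1+np.argmax(st[1:,4]);m=(l==k).astype(np.uint8)
    cs=max(cv2.findContours(m,0,2)[0],key=cv2.contourArea)
    pts=np.array([onz(c,q[0],z)[:2] for q in cs],np.float32)
    (cx,cy),(w,h),a=cv2.minAreaRect(pts)
    mom=cv2.moments(cs);ctr=onz(c,(mom["m10"]/mom["m00"],mom["m01"]/mom["m00"]),z)
    print(name,"rect",cx,cy,w,h,"ang",a,"centroid",ctr,"px",ce[k],st[k]);return np.array([cx,cy]),a
E
python3 - <<'E'
from h import *
bolt("w2"); bolt("w2",70)
im,*_=load("w2");cv2.imwrite("pics/w2b.png",cv2.resize(im[120:185,245:315],None,fx=8,fy=8,interpolation=cv2.INTER_CUBIC))
E
```

```text
w2 rect 552.093017578125 -127.9920425415039 21.496784210205078 21.86562728881836 ang 23.077518463134766 centroid [ 552.08201133 -127.81166085   67.        ] px [278.37200957 150.12799043] [260 132  37  37 836]
w2 rect 552.1414794921875 -127.69335174560547 21.237743377685547 21.602123260498047 ang 23.07761573791504 centroid [ 552.13054709 -127.51518325   70.        ] px [278.37200957 150.12799043] [260 132  37  37 836]
```

View pics/w2b.png

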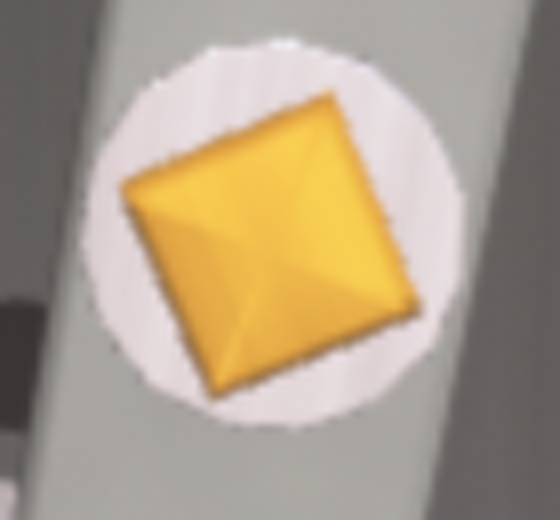

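carry_out --commands '[{"travel": [3.6, 2.25, 0], "rotation": [0, 0, 0]}, {"travel": [3.6, 2.25, 0], "rotation": [0, 0, 0]}, {"travel": [0, 0, 0], "rotation": [0, 0, -0.18]}, {"travel": [0, 0, 0], "rotation": [0, 0, -0.18]}, {"travel": [0, 0, 0], "rotation": [0, 0, -0.18]}, {"travel": [0, 0, 0], "rotation": [0, 0, -0.18]}, {"travel": [0, 0, 0], "rotation": [0, 0, -0.18]}, {"travel": [0, 0, 0], "rotation": [0, 0, -0.18]}]'

```text
time: 2.12
eef_pos: [600.6, -106.5, 233.3]
eef_rot: [0.751, 3.049, 0.0]
force: [-0.4, 0.3, 0.7]
finger_gap: 87.6
```

carry_out --commands '[{"travel": [0, 0, 0], "rotation": [0, 0, -0.18]}, {"travel": [0, 0, 0], "rotation": [0, 0, -0.18]}, {"travel": [0, 0, 0], "rotation": [0, 0, -0.18]}, {"travel": [0, 0, 0], "rotation": [0, 0, -0.18]}, {"travel": [0, 0, 0], "rotation": [0, 0, -0.17]}, {"travel": [0, 0, 0], "rotation": [0, 0, 0]}, {"travel": [0, 0, 0], "rotation": [0, 0, 0]}]'

```text
time: 3.0
eef_pos: [600.3, -107.2, 233.0]
eef_rot: [-0.619, 3.079, -0.0]
force: [0.5, -1.3, 0.1]
finger_gap: 87.6
```

Run:
```python
from h import *
im,c,s=shot("wrist","w3");print(s["joint_pos"]);T=cv2.Rodrigues(s["eef_rot"])[0];print(T)
bolt("w3")
cv2.imwrite("pics/w3z.png",cv2.resize(im,None,fx=1.4,fy=1.4))
```

```text
w3 3.0 [ 600.31 -107.22  232.99] [-6.1930e-01  3.0794e+00 -2.0000e-04] [ 0.54 -1.35  0.07] [ 0.07  -0.036 -0.007]
[-1.96298847e-01  4.85684264e-01  1.71352560e+00  1.05361437e-04
  9.41843211e-01 -2.16410395e+00]
[[-9.22245532e-01 -3.86604296e-01  5.45834641e-04]
 [-3.86604364e-01  9.22245664e-01 -2.16763313e-05]
 [-4.95013468e-04 -2.31012954e-04 -9.99999851e-01]]
w3 rect 551.6974487304688 -128.04002380371094 21.481441497802734 21.255815505981445 ang 22.81961441040039 centroid [ 551.85800688 -128.00765963   67.        ] px [281.89580838 145.88862275] [268 131  29  30 835]
```

View pics/w3z.png

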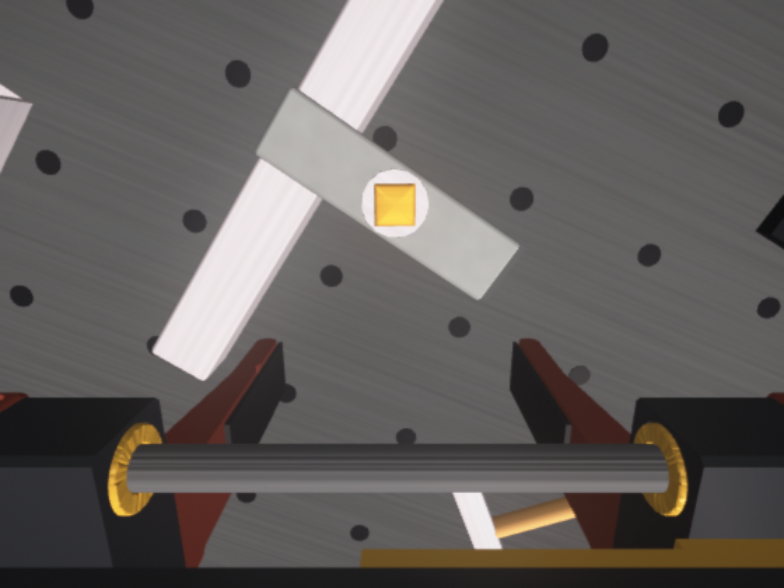

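carry_out --commands '[{"travel": [-0.14, 5.35, -0.2], "rotation": [0, 0, 0]}, {"travel": [-0.14, 5.35, -0.2], "rotation": [0, 0, 0]}, {"travel": [-0.14, 5.35, -0.2], "rotation": [0, 0, 0]}, {"travel": [-0.14, 5.35, -0.2], "rotation": [0, 0, 0]}, {"travel": [-0.14, 5.35, -0.2], "rotation": [0, 0, 0]}, {"travel": [-0.14, 5.35, -0.2], "rotation": [0, 0, 0]}, {"travel": [-0.14, 5.35, -0.2], "rotation": [0, 0, 0]}, {"travel": [-0.14, 5.35, -0.2], "rotation": [0, 0, 0]}]'

```text
time: 4.05
eef_pos: [443.2, 292.5, 249.0]
eef_rot: [-0.62, 3.079, 0.0]
force: [0.6, 0.1, 0.7]
finger_gap: 87.8
```

carry_out --commands '[{"travel": [0, 0, 0], "rotation": [0, 0, -0.175]}, {"travel": [0, 0, 0], "rotation": [0, 0, -0.175]}, {"travel": [0, 0, 0], "rotation": [0, 0, -0.175]}, {"travel": [0, 0, 0], "rotation": [0, 0, -0.175]}, {"travel": [0, 0, 0], "rotation": [0, 0, -0.175]}, {"travel": [0, 0, 0], "rotation": [0, 0, -0.175]}, {"travel": [0, 0, 0], "rotation": [0, 0, 0]}, {"travel": [0, 0, 0], "rotation": [0, 0, 0]}]'

```text
time: 5.05
eef_pos: [443.9, 290.8, 248.8]
eef_rot: [-2.078, 2.356, 0.0]
force: [-0.1, 0.4, -1.1]
finger_gap: 87.5
```

Run:
```python
from h import *
im,c,s=shot("wrist","w4");print(s["joint_pos"]);T=cv2.Rodrigues(s["eef_rot"])[0];print(T)
cv2.imwrite("pics/w4z.png",cv2.resize(im,None,fx=1.4,fy=1.4))
```

```text
w4 5.05 [443.93 290.81 248.76] [-2.0775  2.3564  0.    ] [-0.14  0.36 -1.07] [0.12  0.008 0.023]
[ 5.57501685e-01  3.59038789e-01  1.87972529e+00  3.76146608e-05
  9.02690076e-01 -2.45849522e+00]
[[-1.25288918e-01 -9.92120293e-01  1.01904296e-04]
 [-9.92120293e-01  1.25288928e-01  9.83309745e-05]
 [-1.10323635e-04 -8.87815386e-05 -9.99999990e-01]]
```

View pics/w4z.png

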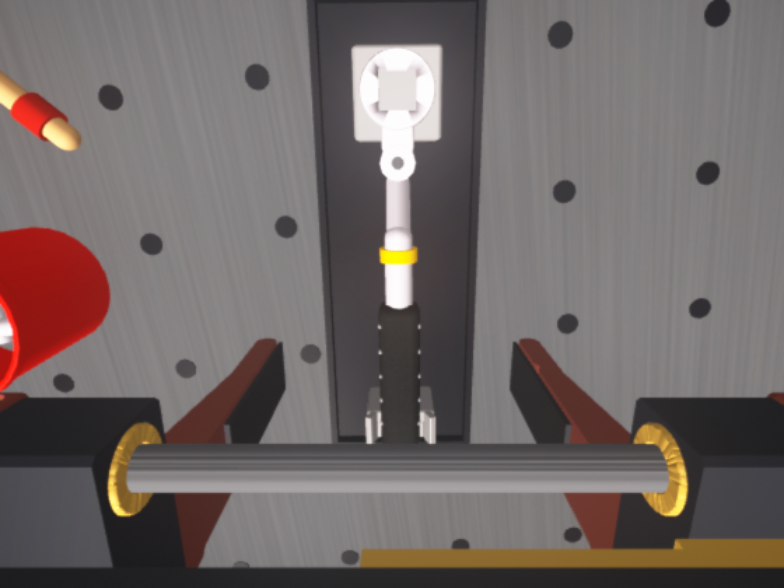

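Run:
```python
from h import *
im,c,p,r=load("w4")
cv2.imwrite("pics/w4r.png",cv2.resize(im[25:135,240:330],None,fx=5,fy=5,interpolation=cv2.INTER_CUBIC))
for v in range(222,300,8):
    row=im[v].astype(int).sum(1)//3
    print(v,list(row[262:312]))
```

```text
222 [np.int64(69), np.int64(70), np.int64(69), np.int64(70), np.int64(69), np.int64(69), np.int64(70), np.int64(69), np.int64(63), np.int64(52), np.int64(51), np.int64(52), np.int64(53), np.int64(52), np.int64(52), np.int64(52), np.int64(53), np.int64(52), np.int64(53), np.int64(53), np.int64(53), np.int64(53), np.int64(52), np.int64(53), np.int64(53), np.int64(53), np.int64(53), np.int64(53), np.int64(53), np.int64(53), np.int64(52), np.int64(52), np.int64(51), np.int64(50), np.int64(50), np.int64(49), np.int64(47), np.int64(50), np.int64(61), np.int64(64), np.int64(64), np.int64(65), np.int64(64), np.int64(64), np.int64(64), np.int64(64), np.int64(63), np.int64(62), np.int64(62), np.int64(62)]
230 [np.int64(70), np.int64(69), np.int64(70), np.int64(69), np.int64(69), np.int64(69), np.int64(68), np.int64(68), np.int64(65), np.int64(58), np.int64(60), np.int64(61), np.int64(61), np.int64(61), np.int64(62), np.int64(62), np.int64(64), np.int64(63), np.int64(62), np.int64(64), np.int64(63), np.int64(64), np.int64(63), np.int64(63), np.int64(62), np.int64(62), np.int64(62), np.int64(61)
[... 5269 characters left out ...]
, np.int64(150), np.int64(123), np.int64(99), np.int64(95), np.int64(97), np.int64(111), np.int64(139), np.int64(167), np.int64(166), np.int64(88), np.int64(56), np.int64(56), np.int64(57), np.int64(58), np.int64(57), np.int64(58), np.int64(57), np.int64(58), np.int64(59), np.int64(58), np.int64(58), np.int64(57), np.int64(56), np.int64(56), np.int64(57), np.int64(56), np.int64(56), np.int64(55), np.int64(54), np.int64(55), np.int64(55), np.int64(53), np.int64(51), np.int64(48), np.int64(45), np.int64(45), np.int64(80), np.int64(166), np.int64(180), np.int64(163), np.int64(123), np.int64(100), np.int64(94), np.int64(93), np.int64(99), np.int64(131), np.int64(127), np.int64(77), np.int64(59)]
```

View pics/w4r.png

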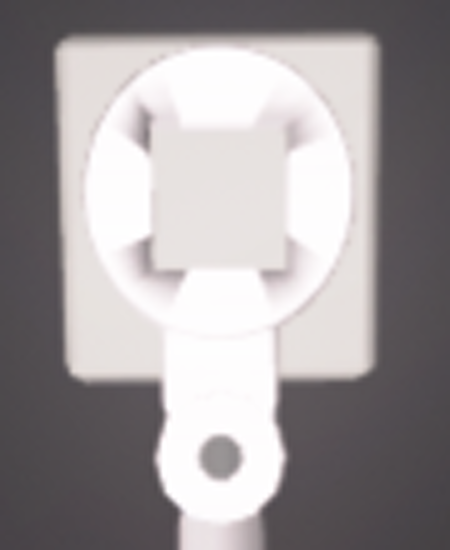

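Run:
```python
from h import *
np.set_printoptions(precision=2,suppress=True)
im,c,p,r=load("w4")
g=lambda uv,z:onz(c,uv,z)[:2]
L,Rr,T,B=g((256.8,63),38),g((310.2,63),38),g((283.5,34.2),38),g((283.5,92.6),38)
print("ring lr",(L+Rr)/2,np.linalg.norm(L-Rr),"tb",(T+B)/2,np.linalg.norm(T-B), "B at 24",g((283.5,92.6),24))
print("hole c", g((283.8,64.8),24),g((283.8,64.8),38), "sz24",np.linalg.norm(g((270,64.8),24)-g((297.6,64.8),24)),np.linalg.norm(g((283.8,50.6),24)-g((283.8,79),24)),np.linalg.norm(g((283.8,50.6),38)-g((283.8,79),38)))
rc=(L+Rr)/2
for z in (38,42,46): q=g((284.2,116.4),z);print("pin",z,q,np.linalg.norm(q-(T+B)/2))
for v,l,rr in [(222,270.3,299.6),(262,270.9,299.6)]:
    a,b=g((l,v),66),g((rr,v),66);m=(a+b)/2;a2,b2=g((l,v),60),g((rr,v),60);print("grip",m,np.linalg.norm(a-b),"ang from ring",np.degrees(np.arctan2(*(m-(T+B)/2)[::-1])),(a2+b2)/2)
q=g((283.5,218),66);print("grip start",q,np.linalg.norm(q-(T+B)/2))
# boss edges
for a,b in [((57,40),(68,375)),((378,38),(373,375))]:
  A=g((a[0]/5+240,a[1]/5+25),24);Bq=g((b[0]/5+240,b[1]/5+25),24);print("boss edge ang",np.degrees(np.arctan2(*(Bq-A)[::-1])),A,Bq)
```

```text
ring lr [429.94 175.22] 44.33055630868445 tb [430.04 176.03] 44.73234130248683 B at 24 [432.7  197.33]
hole c [429.6 174.7] [429.86 176.62] sz24 24.038034095127575 22.83083963543696 21.79236718876803
pin 38 [434.62 217.6 ] 41.8196396309721
pin 42 [434.63 217.59] 41.8125081030561
pin 46 [434.64 217.58] 41.80537874976965
grip [444.8  304.02] 25.119879609481874 ang from ring 83.4223515599625 [445.01 305.98]
grip [449.13 341.18] 25.513878120954292 ang from ring 83.40660296881636 [449.44 343.98]
grip start [445.58 300.29] 125.23393714820762
boss edge ang 83.40665988031043 [453.84 146.54] [460.04 200.21]
boss edge ang 83.48539567751119 [399.67 152.99] [405.83 206.98]
```

carry_out --commands '[{"travel": [-1.8, 0.03, 2.0], "rotation": [0, 0, -0.01]}, {"travel": [-1.82, 0.04, 3.0], "rotation": [0, 0, 0]}, {"travel": [0, 0, 3.0], "rotation": [0, 0, 0]}, {"travel": [0, 0, 2.5], "rotation": [0, 0, 0]}, {"travel": [0, 0, 0], "rotation": [0, 0, 0]}, {"travel": [0, 0, 0], "rotation": [0, 0, 0]}]'

```text
time: 5.85
eef_pos: [447.9, 327.0, 144.4]
eef_rot: [-2.092, 2.342, -0.0]
force: [-0.7, 1.1, 1.5]
finger_gap: 87.8
```

```bash
cat >> h.py <<'E'
def st():
    s=observe();T=cv2.Rodrigues(s["eef_rot"])[0]
    print("t",s["time"],"pos",s["eef_pos"].round(2),"toolx yaw",round(np.degrees(np.arctan2(T[1,0],T[0,0])),2),"tilt z",T[:,2].round(4),"F",s["force"].round(2),"M",s["wrist_torque"].round(3),"gap",round(s["finger_gap"],2))
    return s,T
E
python3 - <<'E'
from h import *
s,T=st()
im,c,s=shot("wrist","w5")
cv2.imwrite("pics/w5z.png",cv2.resize(im,None,fx=1.4,fy=1.4))
E
```

```text
t 5.85 pos [447.86 327.02 144.42] toolx yaw -96.45 tilt z [ 7.e-04  5.e-04 -1.e+00] F [-0.68  1.13  1.48] M [ 0.175 -0.013 -0.005] gap 87.81
w5 5.85 [447.86 327.02 144.42] [-2.0923e+00  2.3423e+00 -1.0000e-04] [-0.68  1.13  1.48] [ 0.175 -0.013 -0.005]
```

View pics/w5z.png

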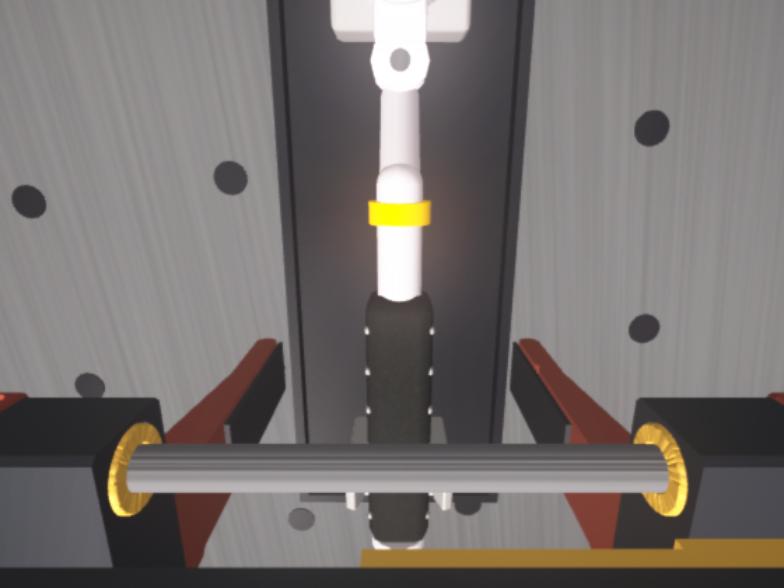

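carry_out --commands '[{"travel": [0, 0, 1.5], "rotation": [0, 0, 0]}, {"travel": [0, 0, 1.4], "rotation": [0, 0, 0]}, {"travel": [0, 0, 0], "rotation": [0, 0, 0]}, {"travel": [0, 0, 0], "rotation": [0, 0, 0]}]'

```text
time: 6.4
eef_pos: [447.4, 326.7, 114.4]
eef_rot: [2.094, -2.342, -0.0]
force: [-0.2, -0.5, -0.5]
finger_gap: 87.7
```

```bash
python3 -c "from h import *;st()"
```

```text
t 6.4 pos [447.42 326.72 114.44] toolx yaw -96.4 tilt z [-4.e-04 -3.e-04 -1.e+00] F [-0.22 -0.47 -0.54] M [ 0.182  0.005 -0.001] gap 87.71
```

carry_out --commands '[{"travel": [0, 0, 0], "rotation": [0, 0, 0]}, {"travel": [0, 0, 0], "rotation": [0, 0, 0]}, {"travel": [0, 0, 0], "rotation": [0, 0, 0]}, {"travel": [0, 0, 0], "rotation": [0, 0, 0]}, {"travel": [0, 0, 0], "rotation": [0, 0, 0]}]' --fingers 1.5

```text
time: 7.02
eef_pos: [447.5, 326.8, 114.7]
eef_rot: [-2.094, 2.342, -0.0]
force: [0.8, -0.1, -0.3]
finger_gap: 41.1
```

```bash
python3 -c "from h import *;st()"
```

```text
t 7.025 pos [447.47 326.76 114.73] toolx yaw -96.39 tilt z [ 1.e-04  0.e+00 -1.e+00] F [ 0.82 -0.13 -0.3 ] M [ 0.174  0.042 -0.012] gap 41.1
```

carry_out --commands '[{"travel": [0, 0, 0], "rotation": [0, 0, 0]}, {"travel": [0, 0, 0], "rotation": [0, 0, 0]}, {"travel": [0, 0, 0], "rotation": [0, 0, 0]}, {"travel": [0, 0, 0], "rotation": [0, 0, 0]}]' --fingers 1.5

```text
time: 7.52
eef_pos: [447.4, 326.8, 114.7]
eef_rot: [2.094, -2.342, -0.0]
force: [-0.7, 0.1, 0.7]
finger_gap: 26.1
```

```bash
python3 -c "from h import *;st()"
```

```text
t 7.525 pos [447.4  326.77 114.68] toolx yaw -96.41 tilt z [-2.e-04  1.e-04 -1.e+00] F [-0.67  0.14  0.7 ] M [ 0.169  0.13  -0.194] gap 26.07
```

carry_out --commands '[{"travel": [0, 0, -0.3], "rotation": [0, 0, 0]}, {"travel": [0, 0, -0.7], "rotation": [0, 0, 0]}, {"travel": [0, 0, -1.5], "rotation": [0, 0, 0]}, {"travel": [0, 0, -2.5], "rotation": [0, 0, 0]}, {"travel": [0, 0, -2.5], "rotation": [0, 0, 0]}, {"travel": [0, 0, -2.5], "rotation": [0, 0, 0]}, {"travel": [0, 0, 0], "rotation": [0, 0, 0]}, {"travel": [0, 0, 0], "rotation": [0, 0, 0]}]'

```text
time: 8.52
eef_pos: [447.1, 326.5, 214.4]
eef_rot: [2.094, -2.342, -0.0]
force: [-0.0, 0.2, -6.0]
finger_gap: 25.6
```

Run:
```python
from h import *
st()
im,c,s=shot("wrist","w6")
im2,c2,s=shot("side","s6")
im3,c3,s=shot("scene","c6")
a=cv2.resize(im2[60:260,80:300],None,fx=2.5,fy=2.5,interpolation=cv2.INTER_CUBIC);cv2.imwrite("pics/s6z.png",a)
a=cv2.resize(im3[60:220,230:430],None,fx=3,fy=3,interpolation=cv2.INTER_CUBIC);cv2.imwrite("pics/c6z.png",a)
```

```text
t 8.525 pos [447.1  326.52 214.39] toolx yaw -96.39 tilt z [-4.e-04 -2.e-04 -1.e+00] F [-0.    0.19 -5.98] M [ 0.432 -0.044  0.037] gap 25.62
w6 8.525 [447.1  326.52 214.39] [ 2.0938e+00 -2.3415e+00 -1.0000e-04] [-0.    0.19 -5.98] [ 0.432 -0.044  0.037]
s6 8.575 [446.94 326.37 213.92] [ 2.0931e+00 -2.3409e+00 -3.0000e-04] [ 0.12 -0.83 -5.86] [0.442 0.002 0.053]
c6 8.625 [446.88 326.34 213.68] [ 2.0927e+00 -2.3405e+00 -4.0000e-04] [-1.    1.06 -4.49] [ 0.368  0.003 -0.066]
```

View pics/w6.png

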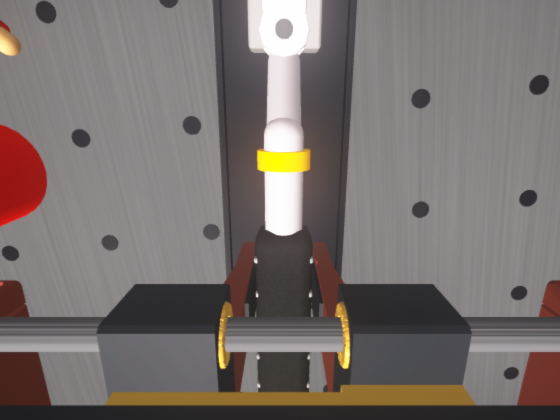

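View pics/s6z.png

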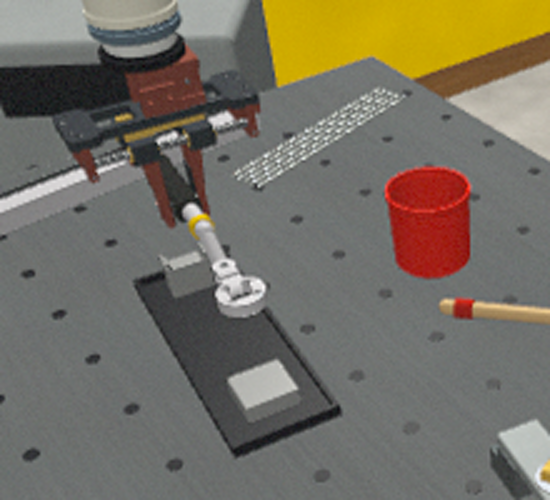

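View pics/c6z.png

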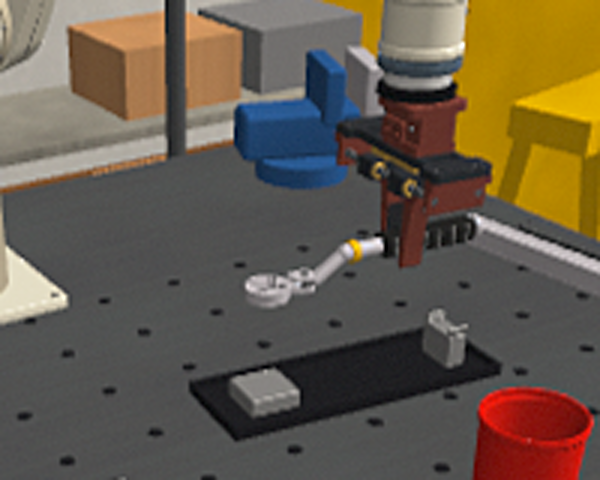

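```bash
python3 - <<'E'
from h import *
im,c,p,r=load("w5");
for z in (36,40,44): print("w5",z,proj(c,[434.7,217.55,z]))
im6,c6,p6,r6=load("w6");T=cv2.Rodrigues(r6)[0]
for dz in (70,74,78,82,86): print(dz,proj(c6,p6+T@np.array([110,.54,dz])))
for n,i,x,y in (("w5",im,240,0),("w6",im6,240,0)):
    cv2.imwrite(f"pics/{n}p.png",cv2.resize(i[y:y+70,x:x+90],None,fx=6,fy=6,interpolation=cv2.INTER_CUBIC))
E
python3 -c "
import cv2,numpy as np
cv2.imwrite('pics/pp.png',np.vstack([cv2.imread('pics/w5p.png')[:300],cv2.imread('pics/w6p.png')[:300]]))"
```

```text
w5 36 [286.29355717  45.61844387]
w5 40 [286.35487717  44.03751511]
w5 44 [286.4190312   42.38352052]
70 [286.36638794  27.59126642]
74 [286.2849777   29.99446051]
78 [286.20788551  32.27018786]
82 [286.13477669  34.42832784]
86 [286.06535028  36.47776456]
```

View pics/pp.png

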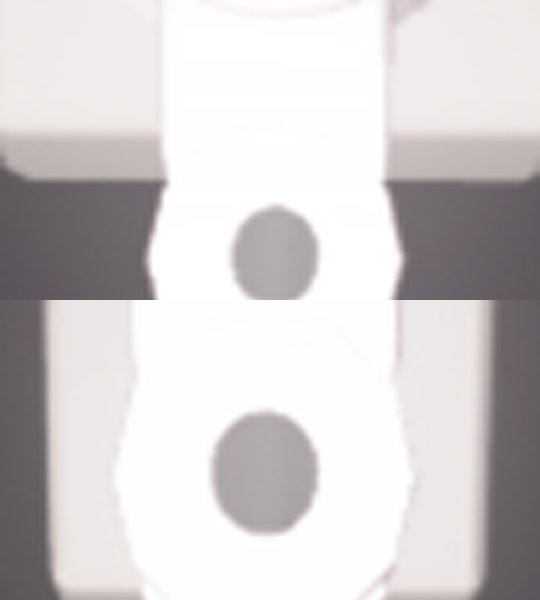

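carry_out --commands '[{"travel": [1.1, -0.86, 0], "rotation": [0, 0, 0]}, {"travel": [2.55, -2.01, 0], "rotation": [0, 0, 0]}, {"travel": [3.65, -2.87, 0], "rotation": [0, 0, 0]}, {"travel": [3.65, -2.87, 0], "rotation": [0, 0, 0]}, {"travel": [3.65, -2.87, 0], "rotation": [0, 0, 0]}, {"travel": [3.65, -2.87, 0], "rotation": [0, 0, 0]}, {"travel": [3.65, -2.87, 0], "rotation": [0, 0, 0]}, {"travel": [3.65, -2.87, 0], "rotation": [0, 0, 0]}]'

```text
time: 9.68
eef_pos: [574.0, 117.1, 217.3]
eef_rot: [1.928, -2.421, 0.237]
force: [-0.4, 0.6, -4.7]
finger_gap: 25.8
```

carry_out --commands '[{"travel": [3.65, -2.87, 0], "rotation": [0, 0, 0]}, {"travel": [3.65, -2.87, 0], "rotation": [0, 0, 0]}, {"travel": [2.55, -2.01, 0], "rotation": [0, 0, 0]}, {"travel": [1.1, -0.89, 0], "rotation": [0, 0, 0.06]}, {"travel": [0, 0, 0], "rotation": [0, 0, 0.12]}, {"travel": [0, 0, 0], "rotation": [0, 0, 0.16]}, {"travel": [0, 0, 0], "rotation": [0, 0, 0.16]}, {"travel": [0, 0, 0], "rotation": [0, 0, 0.16]}]'

```text
time: 10.68
eef_pos: [615.6, 29.6, 229.8]
eef_rot: [-0.951, 2.948, -0.359]
force: [-0.4, -0.2, -4.1]
finger_gap: 25.7
```

carry_out --commands '[{"travel": [0, 0, 0], "rotation": [0, 0, 0.16]}, {"travel": [0, 0, 0], "rotation": [0, 0, 0.12]}, {"travel": [0, 0, 0], "rotation": [0, 0, 0.08]}, {"travel": [0, 0, 0], "rotation": [0, 0, 0.039]}, {"travel": [0, 0, 0], "rotation": [0, 0, 0]}, {"travel": [0, 0, 0], "rotation": [0, 0, 0]}]'

```text
time: 11.42
eef_pos: [615.7, 29.6, 229.8]
eef_rot: [-0.354, 3.034, -0.341]
force: [-0.2, -0.1, -4.8]
finger_gap: 26.0
```

Run:
```python
from h import *
s,T=st();print(s["joint_pos"])
im,c,s=shot("wrist","w7")
im2,c2,s=shot("side","s7")
a=cv2.resize(im2[120:320,200:420],None,fx=2.5,fy=2.5,interpolation=cv2.INTER_CUBIC);cv2.imwrite("pics/s7z.png",a)
```

```text
t 11.425 pos [615.68  29.55 229.81] toolx yaw -166.41 tilt z [ 0.0924 -0.2109 -0.9731] F [-0.18 -0.09 -4.8 ] M [ 0.436 -0.19  -0.027] gap 26.0
[ 0.11057828  0.4850406   1.74200523 -0.29273092  0.86573319 -1.50760261]
w7 11.425 [615.68  29.55 229.81] [-0.3543  3.0342 -0.3408] [-0.18 -0.09 -4.8 ] [ 0.436 -0.19  -0.027]
s7 11.475 [615.7   29.53 229.83] [-0.3542  3.0342 -0.3409] [ 0.12 -0.51 -5.19] [ 0.412 -0.216 -0.021]
```

View pics/w7.png

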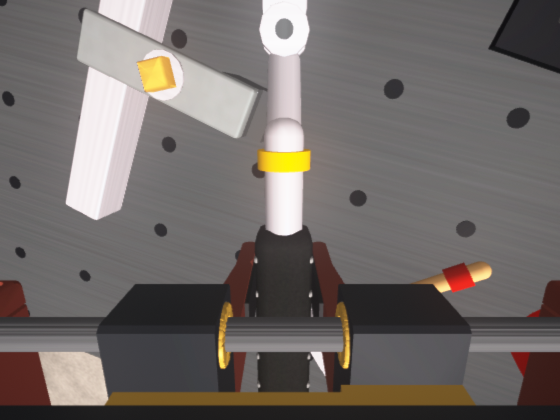

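View pics/s7z.png

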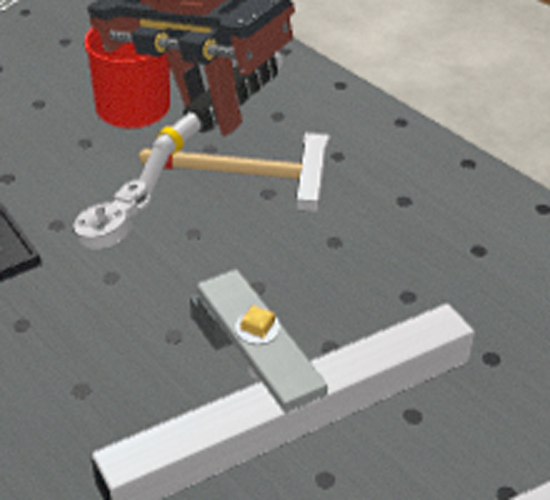

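```bash
cat >> h.py <<'E'
from scipy.spatial.transform import Rotation as Ro
def Tyaw(deg):
    a=np.radians(deg);x=np.array([np.cos(a),np.sin(a),0]);z=np.array([0,0,-1.]);return np.c_[x,np.cross(z,x),z]
def delta(pos,yaw):
    s,T=st();rv=Ro.from_matrix(T.T@Tyaw(yaw)).as_rotvec();d=np.array(pos)-s["eef_pos"]
    print("rotvec in tool",rv.round(4),"deg",np.degrees(np.linalg.norm(rv)).round(2)," travel cm now-axes",(T.T@d/10).round(3)," after-rot axes",(Tyaw(yaw).T@d/10).round(3))
E
python3 -c "
from h import *
delta((691.8,-68.5,205),202.95)"
```

```text
t 11.525 pos [615.7   29.51 229.82] toolx yaw -166.41 tilt z [ 0.0924 -0.2109 -0.9731] F [ 0.12  0.21 -4.24] M [ 0.436 -0.182 -0.022] gap 25.74
rotvec in tool [-0.2316  0.0224 -0.1674] deg 16.42  travel cm now-axes [ -4.987 -10.41    5.187]  after-rot axes [ -3.186 -11.993   2.482]
```

carry_out --commands '[{"travel": [0, 0, 0], "rotation": [-0.0579, 0.0056, -0.0419]}, {"travel": [0, 0, 0], "rotation": [-0.0579, 0.0056, -0.0419]}, {"travel": [0, 0, 0], "rotation": [-0.0579, 0.0056, -0.0419]}, {"travel": [0, 0, 0], "rotation": [-0.0579, 0.0056, -0.0419]}, {"travel": [-0.5, -2, 0.1], "rotation": [0, 0, 0]}, {"travel": [-1, -3.6, 0.2], "rotation": [0, 0, 0]}, {"travel": [-1, -3.6, 0.2], "rotation": [0, 0, 0]}, {"travel": [-0.5, -1.8, 0.1], "rotation": [0, 0, 0]}]'

```text
time: 12.52
eef_pos: [687.6, -62.4, 223.6]
eef_rot: [-0.622, 3.079, -0.003]
force: [-0.3, 0.2, -5.4]
finger_gap: 25.9
```

carry_out --commands '[{"travel": [-0.19, -1.0, 0.1], "rotation": [0, 0, 0]}, {"travel": [0, 0, 0], "rotation": [0, 0, 0]}, {"travel": [0, 0, 0], "rotation": [0, 0, 0]}]'

```text
time: 12.9
eef_pos: [691.3, -67.8, 222.7]
eef_rot: [0.626, -3.078, -0.0]
force: [0.2, -0.5, -4.4]
finger_gap: 25.8
```

Run:
```python
from h import *
delta((691.8,-68.5,180),202.95)
im,c,s=shot("wrist","w8")
cv2.imwrite("pics/w8p.png",cv2.resize(im[0:90,220:350],None,fx=6,fy=6,interpolation=cv2.INTER_CUBIC))
im2,c2,s=shot("side","s8")
a=cv2.resize(im2[180:300,240:380],None,fx=5,fy=5,interpolation=cv2.INTER_CUBIC);cv2.imwrite("pics/s8z.png",a)
```

```text
t 12.9 pos [691.34 -67.78 222.73] toolx yaw -157.02 tilt z [-7.e-04  1.e-04 -1.e+00] F [ 0.24 -0.51 -4.39] M [ 0.275 -0.282 -0.063] gap 25.8
rotvec in tool [ 0.0004 -0.0006  0.0005] deg 0.05  travel cm now-axes [-0.017 -0.086  4.273]  after-rot axes [-0.015 -0.084  4.273]
w8 12.9 [691.34 -67.78 222.73] [ 6.256e-01 -3.078e+00 -4.000e-04] [ 0.24 -0.51 -4.39] [ 0.275 -0.282 -0.063]
s8 12.95 [691.4  -67.7  222.85] [ 6.2610e-01 -3.0781e+00 -2.0000e-04] [ 0.22 -0.04 -4.26] [ 0.239 -0.291  0.016]
```

View pics/w8p.png

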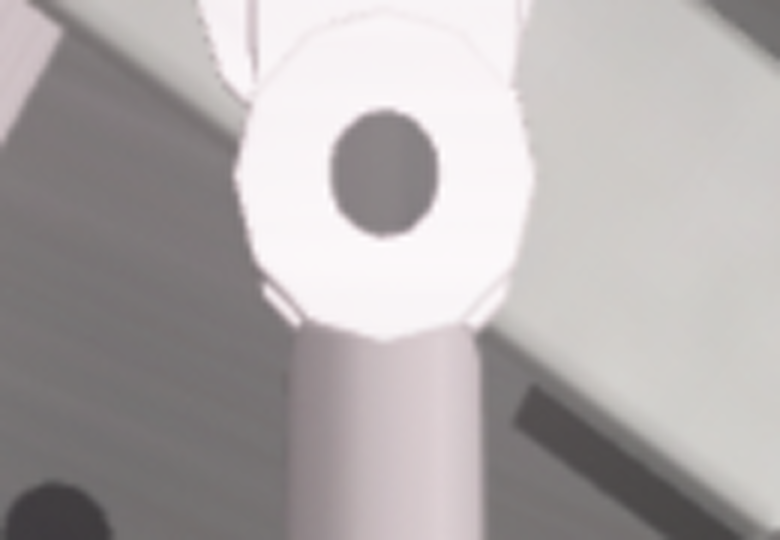

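View pics/s8z.png

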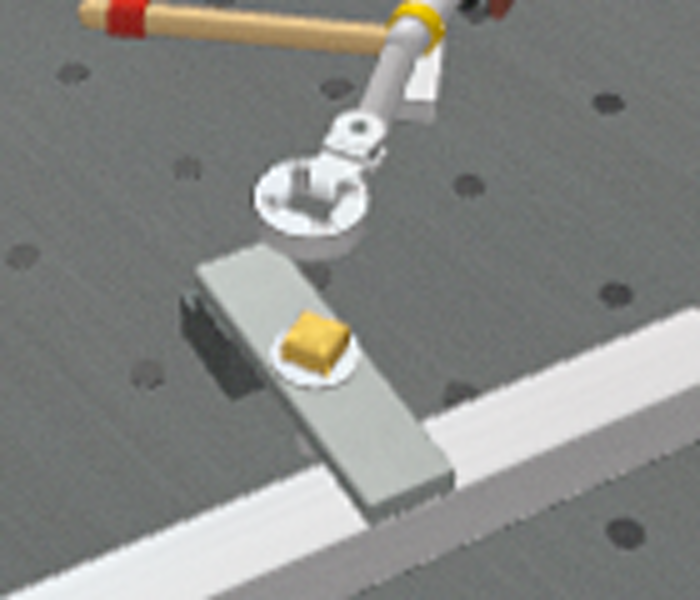

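Run:
```python
from h import *
im,c,p,r=load("s8");T=cv2.Rodrigues(r)[0]
print("ring pred",proj(c,p+T@np.array([152,-.2,76.7])),proj(c,p+T@np.array([152,-.2,77.7])))
print("bolt pred",proj(c,[551.9,-127.95,70]))
g=cv2.cvtColor(im,6)
# ring white top ellipse
m=(im.min(2)>195).astype(np.uint8);m[:210]=0;m[232:]=0;m[:,:285]=0;m[:,318:]=0
n,l,stt,ce=cv2.connectedComponentsWithStats(m)
for k in range(1,n):
    if stt[k,4]>50:
        cs=np.argwhere(l==k)[:,::-1].astype(np.float32);h=cv2.convexHull(cs);print(stt[k],cv2.fitEllipse(h))
```

```text
ring pred [302.24538503 217.79659344] [302.2406481  218.17388182]
bolt pred [302.2732708  244.99273176]
[291 211  22  16 182] ((302.08709716796875, 218.69207763671875), (16.286094665527344, 22.39604377746582), 84.64392852783203)
```

carry_out --commands '[{"travel": [-0.02, -0.08, 0.8], "rotation": [0, 0, 0]}, {"travel": [0, 0, 1.6], "rotation": [0, 0, 0]}, {"travel": [0, 0, 1.6], "rotation": [0, 0, 0]}, {"travel": [0, 0, 1.0], "rotation": [0, 0, 0]}, {"travel": [0, 0, 0.5], "rotation": [0, 0, 0]}, {"travel": [0, 0, 0], "rotation": [0, 0, 0]}, {"travel": [0, 0, 0], "rotation": [0, 0, 0]}]'

```text
time: 13.88
eef_pos: [692.8, -69.3, 168.4]
eef_rot: [-0.625, 3.078, -0.001]
force: [0.2, 0.1, -4.2]
finger_gap: 25.3
```

Run:
```python
from h import *
delta((691.8,-68.5,165),202.95)
im2,c2,s=shot("side","s9")
T=cv2.Rodrigues(s["eef_rot"])[0];print("ring pred",proj(c2,s["eef_pos"]+T@np.array([152,-.2,76.7])))
a=cv2.resize(im2[200:270,260:350],None,fx=7,fy=7,interpolation=cv2.INTER_CUBIC);cv2.imwrite("pics/s9z.png",a)
im2,c2,s=shot("scene","c9")
a=cv2.resize(im2[190:260,210:300],None,fx=7,fy=7,interpolation=cv2.INTER_CUBIC);cv2.imwrite("pics/c9z.png",a)
```

```text
t 13.875 pos [692.77 -69.27 168.36] toolx yaw -157.05 tilt z [ 1.e-03 -2.e-04 -1.e+00] F [ 0.17  0.11 -4.19] M [ 0.19  -0.219 -0.007] gap 25.33
rotvec in tool [-0.0006  0.0009  0.    ] deg 0.06  travel cm now-axes [0.059 0.109 0.335]  after-rot axes [0.059 0.108 0.336]
s9 13.875 [692.77 -69.27 168.36] [-6.2490e-01  3.0778e+00 -6.0000e-04] [ 0.17  0.11 -4.19] [ 0.19  -0.219 -0.007]
ring pred [303.0105184  237.64174981]
c9 13.925 [692.78 -69.29 168.47] [-6.2470e-01  3.0777e+00 -7.0000e-04] [ 0.32 -0.51 -3.51] [ 0.154 -0.298  0.054]
```

View pics/s9z.png

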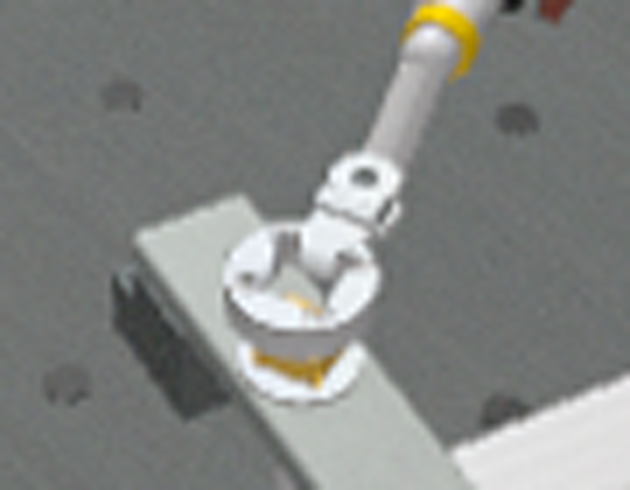

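View pics/c9z.png

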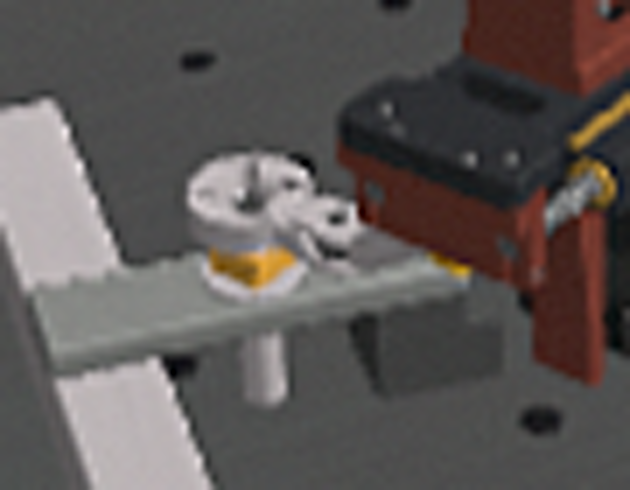

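carry_out --commands '[{"travel": [0.06, 0.11, 0.2], "rotation": [0, 0, 0]}, {"travel": [0, 0, 0], "rotation": [0, 0, 0]}, {"travel": [0, 0, 0], "rotation": [0, 0, 0]}]'

```text
time: 14.35
eef_pos: [691.4, -68.4, 165.9]
eef_rot: [-0.625, 3.079, -0.0]
force: [0.0, 0.0, -4.2]
finger_gap: 25.9
```

Run:
```python
from h import *
delta((691.8,-68.5,160),202.95)
```

```text
t 14.35 pos [691.42 -68.43 165.89] toolx yaw -157.05 tilt z [ 1.e-04 -1.e-04 -1.e+00] F [ 0.05  0.05 -4.23] M [ 0.174 -0.249 -0.037] gap 25.86
rotvec in tool [-0.0001  0.0001  0.0001] deg 0.01  travel cm now-axes [-0.032 -0.021  0.589]  after-rot axes [-0.032 -0.021  0.589]
```

carry_out --commands '[{"travel": [-0.03, -0.02, 0.3], "rotation": [0, 0, 0]}, {"travel": [0, 0, 0.2], "rotation": [0, 0, 0]}, {"travel": [0, 0, 0], "rotation": [0, 0, 0]}]'

```text
time: 14.72
eef_pos: [691.6, -68.5, 160.5]
eef_rot: [0.625, -3.078, -0.0]
force: [0.2, -0.0, -3.7]
finger_gap: 25.9
```

Run:
```python
from h import *
delta((691.8,-68.5,160),202.95)
```

```text
t 14.725 pos [691.61 -68.5  160.46] toolx yaw -157.05 tilt z [-5.e-04  0.e+00 -1.e+00] F [ 0.18 -0.01 -3.73] M [ 0.22  -0.248 -0.002] gap 25.93
rotvec in tool [ 0.0002 -0.0005  0.    ] deg 0.03  travel cm now-axes [-0.018 -0.007  0.046]  after-rot axes [-0.018 -0.007  0.046]
```

carry_out --commands '[{"travel": [0, 0, 0.2], "rotation": [0, 0, 0]}, {"travel": [0, 0, 0.1], "rotation": [0, 0, 0]}, {"travel": [0, 0, 0], "rotation": [0, 0, 0]}]'

```text
time: 15.1
eef_pos: [691.7, -68.5, 157.7]
eef_rot: [0.625, -3.079, 0.0]
force: [-0.2, -0.2, -3.8]
finger_gap: 25.9
```

Run:
```python
from h import *
delta((691.8,-68.5,160),202.95)
```

```text
t 15.1 pos [691.71 -68.52 157.69] toolx yaw -157.05 tilt z [-1.e-04 -1.e-04 -1.e+00] F [-0.24 -0.22 -3.84] M [ 0.19  -0.273 -0.008] gap 25.9
rotvec in tool [ 0.     -0.0001 -0.    ] deg 0.01  travel cm now-axes [-0.01  -0.002 -0.231]  after-rot axes [-0.01  -0.002 -0.231]
```

carry_out --commands '[{"travel": [0, 0, 0.2], "rotation": [0, 0, 0]}, {"travel": [0, 0, 0.2], "rotation": [0, 0, 0]}, {"travel": [0, 0, 0], "rotation": [0, 0, 0]}]'

```text
time: 15.48
eef_pos: [692.3, -68.4, 154.3]
eef_rot: [-0.625, 3.078, -0.001]
force: [1.3, 1.3, -0.2]
finger_gap: 25.8
```

carry_out --commands '[{"travel": [0, 0, 0.2], "rotation": [0, 0, 0]}, {"travel": [0, 0, 0.1], "rotation": [0, 0, 0]}, {"travel": [0, 0, 0], "rotation": [0, 0, 0]}]'

```text
time: 15.85
eef_pos: [692.3, -68.4, 151.1]
eef_rot: [-0.625, 3.077, -0.0]
force: [3.5, 2.4, 0.8]
finger_gap: 25.7
```

Run:
```python
from h import *
delta((691.8,-68.5,150),202.95)
```

```text
t 15.85 pos [692.33 -68.41 151.07] toolx yaw -157.05 tilt z [ 0.0014 -0.     -1.    ] F [3.51 2.44 0.77] M [ 0.346 -0.371 -0.061] gap 25.65
rotvec in tool [-0.0006  0.0013  0.    ] deg 0.08  travel cm now-axes [0.053 0.012 0.107]  after-rot axes [0.053 0.012 0.107]
```

carry_out --commands '[{"travel": [-0.07, 0, 0], "rotation": [0, 0, 0]}, {"travel": [0, 0, 0.1], "rotation": [0, 0, 0]}, {"travel": [0, 0, 0], "rotation": [0, 0, 0]}]'

```text
time: 16.23
eef_pos: [692.5, -68.3, 149.8]
eef_rot: [-0.625, 3.078, -0.0]
force: [3.6, 1.6, 1.2]
finger_gap: 25.9
```

Run:
```python
from h import *
delta((691.8,-68.5,150),202.95)
im2,c2,s=shot("side","s10")
a=cv2.resize(im2[200:270,260:350],None,fx=7,fy=7,interpolation=cv2.INTER_CUBIC);cv2.imwrite("pics/s10z.png",a)
```

```text
t 16.225 pos [692.53 -68.27 149.81] toolx yaw -157.05 tilt z [ 3.e-04 -0.e+00 -1.e+00] F [3.65 1.56 1.2 ] M [ 0.292 -0.281 -0.031] gap 25.85
rotvec in tool [-0.0002  0.0003 -0.    ] deg 0.02  travel cm now-axes [ 0.076  0.007 -0.019]  after-rot axes [ 0.076  0.007 -0.019]
s10 16.225 [692.53 -68.27 149.81] [-6.2490e-01  3.0785e+00 -2.0000e-04] [3.65 1.56 1.2 ] [ 0.292 -0.281 -0.031]
```

View pics/s10z.png

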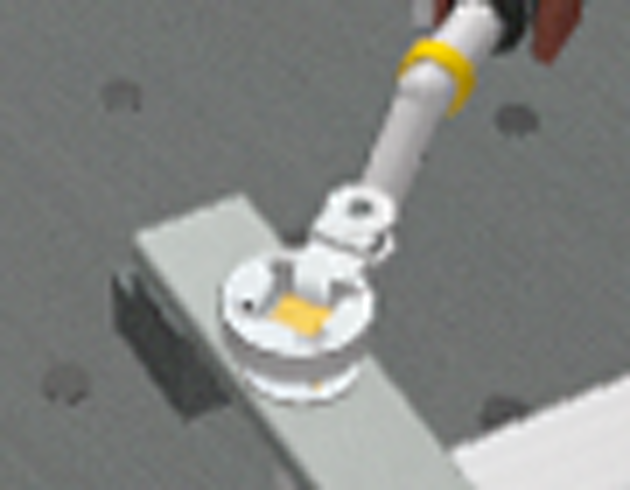

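carry_out --commands '[{"travel": [-0.06, 0, 0.05], "rotation": [0, 0, 0]}, {"travel": [0, 0, 0.1], "rotation": [0, 0, 0]}, {"travel": [0, 0, 0], "rotation": [0, 0, 0]}]'

```text
time: 16.65
eef_pos: [692.8, -68.1, 148.1]
eef_rot: [0.625, -3.078, 0.0]
force: [1.9, 1.4, 0.2]
finger_gap: 25.8
```

Run:
```python
from h import *
delta((691.8,-68.5,148),202.95)
im2,c2,s=shot("side","s11")
a=cv2.resize(im2[200:270,260:350],None,fx=7,fy=7,interpolation=cv2.INTER_CUBIC);cv2.imwrite("pics/s11z.png",a)
```

```text
t 16.65 pos [692.85 -68.06 148.13] toolx yaw -157.05 tilt z [-3.e-04 -1.e-04 -1.e+00] F [1.95 1.38 0.19] M [ 0.119 -0.177  0.03 ] gap 25.82
rotvec in tool [ 0.     -0.0003  0.    ] deg 0.02  travel cm now-axes [0.114 0.    0.013]  after-rot axes [0.114 0.    0.013]
s11 16.65 [692.85 -68.06 148.13] [ 0.625  -3.0785  0.    ] [1.95 1.38 0.19] [ 0.119 -0.177  0.03 ]
```

View pics/s11z.png

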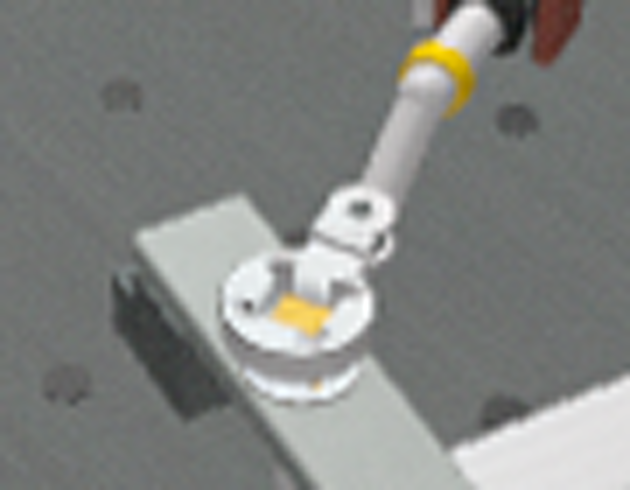

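Run:
```python
from h import *
im,c,s=shot("wrist","w11")
im2,c2,s=shot("scene","c11")
a=cv2.resize(im2[190:260,210:300],None,fx=7,fy=7,interpolation=cv2.INTER_CUBIC);cv2.imwrite("pics/c11z.png",a)
```

```text
w11 16.7 [692.86 -68.04 148.2 ] [ 6.2510e-01 -3.0785e+00  1.0000e-04] [ 2.41  1.91 -0.74] [ 0.148 -0.175  0.046]
c11 16.75 [692.88 -68.07 148.22] [ 6.2500e-01 -3.0786e+00  1.0000e-04] [3.15 0.72 0.02] [ 0.24  -0.21   0.012]
```

View pics/w11.png

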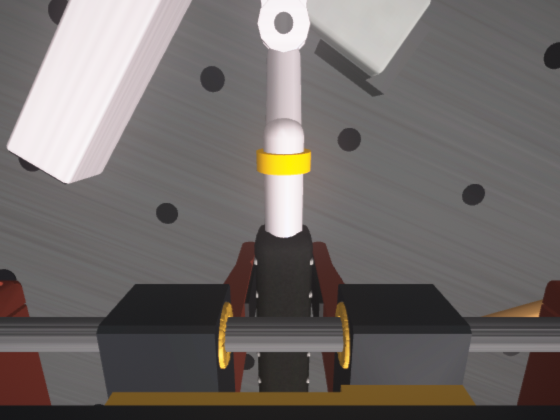

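View pics/c11z.png

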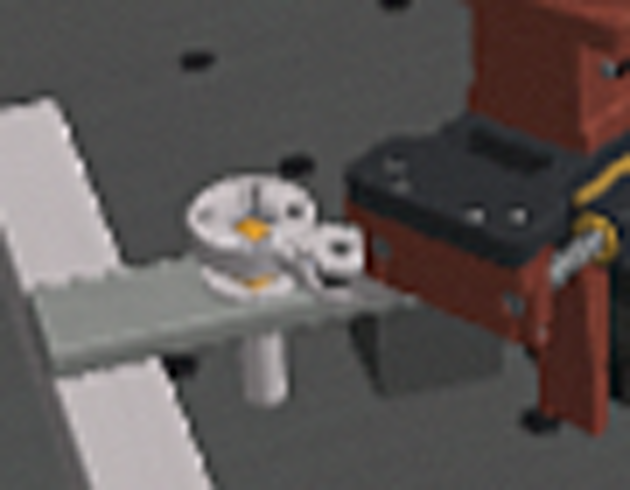

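Run:
```python
from h import *
im,c,p,r=load("w11");T=cv2.Rodrigues(r)[0]
m=im[:60,260:310];cv2.imwrite("pics/w11p.png",cv2.resize(m,None,fx=8,fy=8,interpolation=cv2.INTER_CUBIC))
g=cv2.cvtColor(m,6);mm=((g<170)).astype(np.uint8)
n,l,s_,ce=cv2.connectedComponentsWithStats(mm)
for k in range(1,n):
    if 100<s_[k,4]<500: print(ce[k]+[260,0],s_[k])
for a in (0,1,2,3,4,5,6):
    t=np.radians(a);print(a,proj(c,p+T@np.array([110*np.cos(t)+11.2*np.sin(t),-.2,61+11.2*np.cos(t)-110*np.sin(t)])))
for n in ("w6","w8"):
    im=cv2.imread(f"pics/{n}.png");g=cv2.cvtColor(im[:60,260:310],6);mm=((g<170)).astype(np.uint8)
    nn,l,s_,ce=cv2.connectedComponentsWithStats(mm)
    for k in range(1,nn):
      if 100<s_[k,4]<500: print(n,ce[k]+[260,0],s_[k])
```

```text
[283.2211838   22.46105919] [ 14  12  19  22 321]
[305.38659794  48.78350515] [ 39  28  11  32 194]
[266.46491228  52.01754386] [  0  36  17  24 228]
0 [281.41999828  29.27200606]
1 [281.39384367  27.63389134]
2 [281.36695999  26.03822697]
3 [281.33932879  24.48755163]
4 [281.3109313   22.98453434]
5 [281.28174842  21.53198003]
6 [281.25176072  20.13283523]
w8 [283.59655172  28.42758621] [ 15  19  18  20 290]
w8 [265.65432099  53.16049383] [  0  36  18  24 162]
```

carry_out --commands '[{"travel": [0.14, 0, -0.4], "rotation": [0, -0.0233, 0]}, {"travel": [0.14, 0, -0.4], "rotation": [0, -0.0233, 0]}, {"travel": [0.15, 0, -0.4], "rotation": [0, -0.0233, 0]}, {"travel": [0, 0, 0], "rotation": [0, 0, 0]}, {"travel": [0, 0, 0], "rotation": [0, 0, 0]}]'

```text
time: 17.42
eef_pos: [688.6, -69.8, 160.1]
eef_rot: [-0.611, 3.012, 0.021]
force: [0.2, -0.5, -3.6]
finger_gap: 25.8
```

```bash
cat >> h.py <<'E'
def pin(im):
    m=im[:70,255:315];g=cv2.cvtColor(m,6);mm=((g<170)).astype(np.uint8)
    n,l,s_,ce=cv2.connectedComponentsWithStats(mm)
    for k in range(1,n):
        if 150<s_[k,4]<600 and s_[k,0]>10 and s_[k,0]+s_[k,2]<48 : print("pin px",ce[k]+[255,0],s_[k])
def zoom(n,name,y,x,h=70,w=90,f=7):
    im,c,s=shot(n,name);cv2.imwrite(f"pics/{name}z.png",cv2.resize(im[y:y+h,x:x+w],None,fx=f,fy=f,interpolation=cv2.INTER_CUBIC));return im,c,s
def grasp():
    s,T=st();g=s["eef_pos"]+T@np.array([0,0,61.]);print("grasp",g.round(2));return s,T,g
E
python3 - <<'E'
from h import *
s,T,g=grasp()
im,c,s=shot("wrist","w12");pin(im)
zoom("side","s12",200,260)
E
```

```text
t 17.425 pos [688.63 -69.83 160.11] toolx yaw -157.06 tilt z [ 0.0642  0.0272 -0.9976] F [ 0.15 -0.46 -3.63] M [ 0.173 -0.165 -0.012] gap 25.75
grasp [692.54 -68.17  99.26]
w12 17.425 [688.63 -69.83 160.11] [-0.611   3.0118  0.0214] [ 0.15 -0.46 -3.63] [ 0.173 -0.165 -0.012]
pin px [283.1918239   22.96226415] [ 19  13  19  21 318]
s12 17.475 [688.69 -69.8  160.04] [-0.6113  3.0119  0.0214] [-0.06  0.33 -4.07] [ 0.113 -0.126 -0.004]
```

View pics/s12z.png

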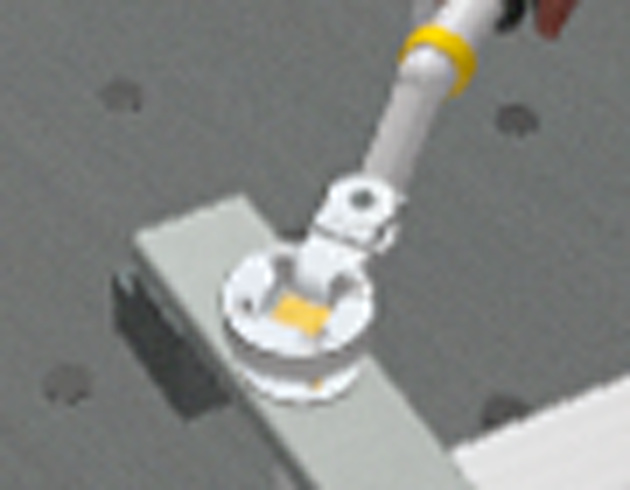

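carry_out --commands '[{"travel": [0.014, 0, 0.2], "rotation": [0, 0, 0]}, {"travel": [0.014, 0, 0.2], "rotation": [0, 0, 0]}, {"travel": [0, 0, 0], "rotation": [0, 0, 0]}, {"travel": [0, 0, 0], "rotation": [0, 0, 0]}]'

```text
time: 18.02
eef_pos: [689.2, -69.7, 156.5]
eef_rot: [-0.611, 3.011, 0.021]
force: [1.3, 1.1, -0.5]
finger_gap: 25.9
```

Run:
```python
from h import *
s,T,g=grasp()
im,c,s=shot("wrist","w13");pin(im)
```

```text
t 18.025 pos [689.17 -69.7  156.5 ] toolx yaw -157.04 tilt z [ 0.0653  0.0271 -0.9975] F [ 1.28  1.06 -0.47] M [ 0.111  0.01  -0.025] gap 25.94
grasp [693.15 -68.04  95.65]
w13 18.025 [689.17 -69.7  156.5 ] [-0.6114  3.0106  0.0209] [ 1.28  1.06 -0.47] [ 0.111  0.01  -0.025]
pin px [283.4695122   20.61890244] [ 20  10  18  22 328]
```

Run:
```python
from h import *
zoom("side","s13",200,260)
for n in ("s9","s12","s13"):
    im,c,p,r=load(n)
    b=im[200:270,260:350].astype(int)
    m=(b.min(2)>200).astype(np.uint8)
    nn,l,s_,ce=cv2.connectedComponentsWithStats(m)
    for k in range(1,nn):
        if s_[k,4]>60: print(n,s_[k]+[260,200,0,0,0])
im,c,p,r=load("s8")
hsv=cv2.cvtColor(im,40);m=cv2.inRange(hsv,(12,110,90),(30,255,255));m[:235]=0;m[265:]=0
ys,xs=np.nonzero(m[:, 285:325]);print("bolt blob",xs.min()+285,xs.max()+285,ys.min(),ys.max(),xs.mean()+285,ys.mean())
# predicted bolt silhouette
a=np.radians(22.95);R=np.array([[np.cos(a),-np.sin(a)],[np.sin(a),np.cos(a)]])
P=[]
for z,h in ((57,11),(68,11),(70,9)):
    for sx in(-1,1):
        for sy in (-1,1):
            q=R@np.array([sx*h,sy*h])+[551.9,-127.95];P.append(proj(c,[*q,z]))
P=np.array(P);print("pred",P.min(0),P.max(0)); print(P.round(1)[4:8])
ms=np.zeros((420*4,560*4),np.uint8);cv2.fillConvexPoly(ms,cv2.convexHull((P*4+2).astype(np.int32)),1);ys,xs=np.nonzero(ms);print("pred centroid",xs.mean()/4-.5,ys.mean()/4-.5)
J=[proj(c,[551.9+d[0],-127.95+d[1],70+d[2]])-proj(c,[551.9,-127.95,70]) for d in ((1,0,0),(0,1,0),(0,0,1))];print(np.array(J))
cv2.imwrite("pics/s8b.png",cv2.resize(im[230:270,285:325],None,fx=14,fy=14,interpolation=cv2.INTER_CUBIC))
```

```text
s13 18.075 [689.07 -69.73 156.48] [-0.6114  3.0108  0.0209] [ 1.86  2.09 -0.2 ] [ 0.152 -0.107 -0.018]
s9 [292 230  22  17 173]
s9 [325 254  25  16 260]
s12 [292 235  13  16  93]
s12 [303 234  10  16  83]
s12 [325 254  25  16 260]
s13 [292 235  13  16  84]
s13 [302 234  11  16  81]
s13 [325 254  25  16 260]
bolt blob 297 309 243 254 302.8348623853211 248.1651376146789
pred [295.15492999 240.59155963] [309.32294535 254.51186116]
[[304.6 250.9]
 [295.2 247.3]
 [309.3 244. ]
 [300.  240.6]]
pred centroid 302.0852428964253 247.42839138405134
[[ 0.36585292 -0.22045774]
 [-0.31088129 -0.26663539]
 [ 0.00430909 -0.33514457]]
```

View pics/s8b.png

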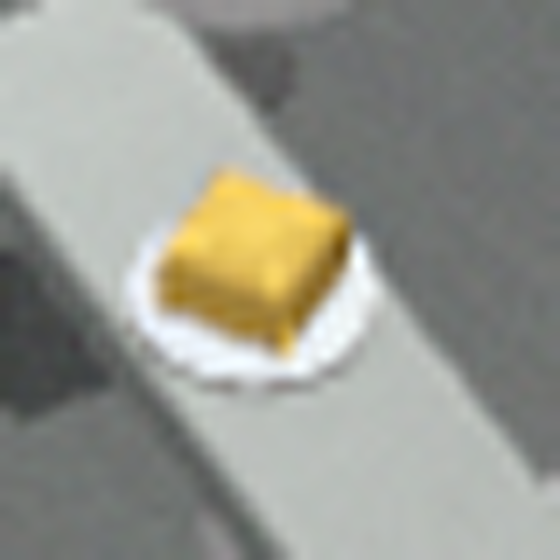

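View pics/s13z.png

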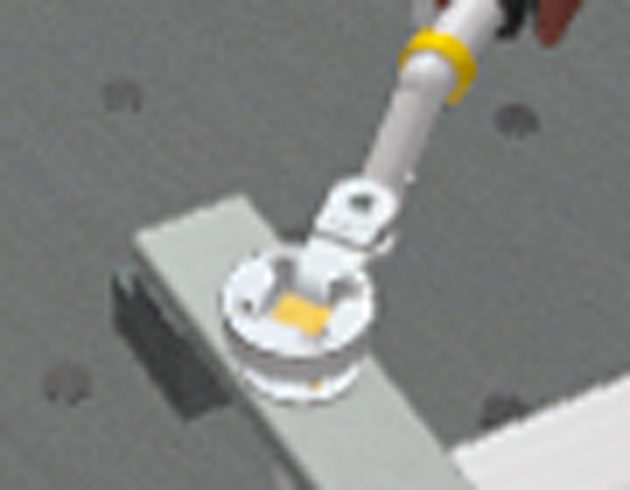

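Run:
```python
from h import *
for n,u,v in (("w6",284.2,28.4),("w8",283.6,28.4),("w11",283.2,22.5),("w12",283.2,22.96),("w13",283.47,20.6)):
    im,c,p,r=load(n);T=cv2.Rodrigues(r)[0]
    K,R,t=c;print(n,"cam in tool",(T.T@(-R.T@t-p)).round(2),"axis",(T.T@R.T[:,0]).round(4), "pred y0",proj(c,p+T@np.array([110,0,72.])).round(2))
```

```text
w6 cam in tool [ 74.31  -0.68 -83.07] axis [ 1.4e-03  1.0e+00 -7.0e-04] pred y0 [285.06  28.81]
w8 cam in tool [ 74.3    0.68 -83.07] axis [ 1.4e-03  1.0e+00 -7.0e-04] pred y0 [281.88  29.16]
w11 cam in tool [ 74.3    0.67 -83.06] axis [ 1.4e-03  1.0e+00 -8.0e-04] pred y0 [281.89  29.15]
w12 cam in tool [ 74.24   0.67 -82.96] axis [ 1.4e-03  1.0e+00 -9.0e-04] pred y0 [281.84  28.93]
w13 cam in tool [ 74.23   0.68 -82.98] axis [ 1.3e-03  1.0e+00 -9.0e-04] pred y0 [281.82  28.9 ]
```

carry_out --commands '[{"travel": [0, 0, -0.4], "rotation": [0, -0.014, 0]}, {"travel": [0.15, -0.05, -0.3], "rotation": [0, -0.014, 0]}, {"travel": [0.1, -0.05, 0], "rotation": [0, 0, 0]}, {"travel": [0, 0, 0], "rotation": [0, 0, 0]}, {"travel": [0, 0, 0], "rotation": [0, 0, 0]}]'

```text
time: 18.75
eef_pos: [686.3, -71.9, 162.8]
eef_rot: [-0.606, 2.985, 0.03]
force: [0.0, -0.7, -4.0]
finger_gap: 26.1
```

```bash
cat >> h.py <<'E'
def pitch(im,p,r,u,v):
    # relative pitch of wrench in the tool, cam at c0
    T=cv2.Rodrigues(r)[0]
def togo(gx,gy,gz):
    s,T,g=grasp();d=T.T@(np.array([gx,gy,gz])-g)/10;print("move cm",d.round(3),"tilt deg",np.degrees(np.arcsin(-T[2,0])).round(2));return s
E
python3 - <<'E'
from h import *
togo(692.2,-69.5,95)
im,c,s=shot("wrist","w14");pin(im)
zoom("side","s14",200,260)
E
```

```text
t 18.75 pos [686.28 -71.94 162.81] toolx yaw -157.06 tilt z [ 0.0898  0.0381 -0.9952] F [ 0.02 -0.69 -3.96] M [ 0.213 -0.141  0.032] gap 26.09
grasp [691.76 -69.61 102.1 ]
move cm [ 0.025 -0.007  0.711] tilt deg 5.6
w14 18.75 [686.28 -71.94 162.81] [-0.6058  2.9849  0.0297] [ 0.02 -0.69 -3.96] [ 0.213 -0.141  0.032]
pin px [283.28181818  21.28181818] [ 19  11  19  22 330]
s14 18.8 [686.35 -71.91 162.82] [-0.6059  2.9848  0.0296] [ 0.35 -0.91 -5.09] [ 0.151 -0.088  0.043]
```

View pics/s14z.png

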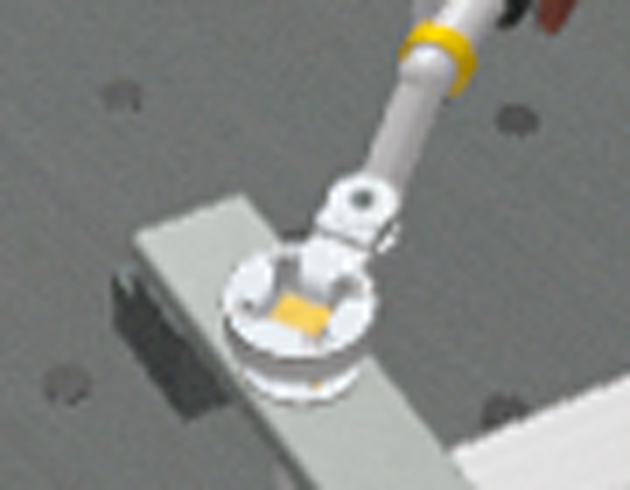

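carry_out --commands '[{"travel": [0.02, -0.01, 0.25], "rotation": [0, 0, 0]}, {"travel": [0.01, 0, 0.25], "rotation": [0, 0, 0]}, {"travel": [0, 0, 0], "rotation": [0, 0, 0]}, {"travel": [0, 0, 0], "rotation": [0, 0, 0]}]'

```text
time: 19.35
eef_pos: [686.6, -71.9, 157.9]
eef_rot: [-0.606, 2.985, 0.03]
force: [-0.5, 0.2, -3.9]
finger_gap: 25.7
```

Run:
```python
from h import *
togo(692.2,-69.5,95)
im,c,s=shot("wrist","w15");pin(im)
```

```text
t 19.35 pos [686.59 -71.92 157.9 ] toolx yaw -157.05 tilt z [ 0.09    0.038  -0.9952] F [-0.45  0.24 -3.89] M [ 0.166 -0.221  0.024] gap 25.66
grasp [692.08 -69.6   97.19]
move cm [0.007 0.004 0.22 ] tilt deg 5.61
w15 19.35 [686.59 -71.92 157.9 ] [-0.606   2.9846  0.0296] [-0.45  0.24 -3.89] [ 0.166 -0.221  0.024]
pin px [283.25377644  21.28398792] [ 19  11  19  22 331]
```

No contact and no pitch change; continue down.

carry_out --commands '[{"travel": [0.02, 0, 0.2], "rotation": [0, 0, 0]}, {"travel": [0.02, 0, 0.2], "rotation": [0, 0, 0]}, {"travel": [0, 0, 0], "rotation": [0, 0, 0]}, {"travel": [0, 0, 0], "rotation": [0, 0, 0]}]'

```text
time: 19.9
eef_pos: [686.6, -71.9, 153.9]
eef_rot: [-0.606, 2.985, 0.03]
force: [-0.0, 0.0, -4.2]
finger_gap: 25.9
```

Run:
```python
from h import *
togo(692.2,-69.5,90)
im,c,s=shot("wrist","w16");pin(im)
zoom("side","s16",200,260)
```

```text
t 19.9 pos [686.57 -71.91 153.9 ] toolx yaw -157.05 tilt z [ 0.09    0.0381 -0.9952] F [-0.04  0.   -4.24] M [ 0.133 -0.139  0.014] gap 25.91
grasp [692.06 -69.58  93.19]
move cm [0.015 0.002 0.319] tilt deg 5.61
w16 19.9 [686.57 -71.91 153.9 ] [-0.6059  2.9846  0.0296] [-0.04  0.   -4.24] [ 0.133 -0.139  0.014]
pin px [283.25377644  21.28398792] [ 19  11  19  22 331]
s16 19.95 [686.6  -71.93 153.96] [-0.6058  2.9845  0.0295] [-0.11  0.26 -3.73] [ 0.145 -0.172  0.026]
```

View pics/s16z.png

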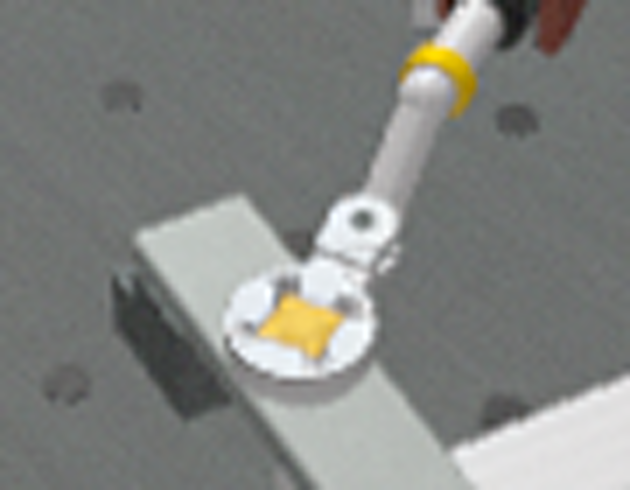

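carry_out --commands '[{"travel": [0.02, 0, 0.2], "rotation": [0, 0, 0]}, {"travel": [0.02, 0, 0.15], "rotation": [0, 0, 0]}, {"travel": [0, 0, 0], "rotation": [0, 0, 0]}, {"travel": [0, 0, 0], "rotation": [0, 0, 0]}]'

```text
time: 20.5
eef_pos: [686.9, -71.9, 150.8]
eef_rot: [-0.606, 2.984, 0.029]
force: [1.7, 1.7, -0.5]
finger_gap: 25.6
```

Run:
```python
from h import *
togo(692.2,-69.5,87)
im,c,s=shot("wrist","w17");pin(im)
```

```text
t 20.5 pos [686.92 -71.92 150.8 ] toolx yaw -157.04 tilt z [ 0.091   0.038  -0.9951] F [ 1.69  1.69 -0.49] M [ 0.102 -0.051 -0.004] gap 25.55
grasp [692.47 -69.61  90.1 ]
move cm [0.051 0.021 0.307] tilt deg 5.66
w17 20.5 [686.92 -71.92 150.8 ] [-0.6058  2.9837  0.0291] [ 1.69  1.69 -0.49] [ 0.102 -0.051 -0.004]
pin px [283.23372781  19.80769231] [ 19   9  19  23 338]
```

Run:
```python
from h import *
zoom("side","s17",200,260)
zoom("scene","c17",190,210)
```

```text
s17 20.55 [686.86 -71.92 150.78] [-0.6059  2.9837  0.0291] [ 2.03 -0.01 -1.55] [ 0.089 -0.01   0.004]
c17 20.6 [686.81 -71.96 150.73] [-0.606   2.9839  0.0291] [ 2.08  0.08 -0.3 ] [ 0.127 -0.032  0.027]
```

View pics/s17z.png

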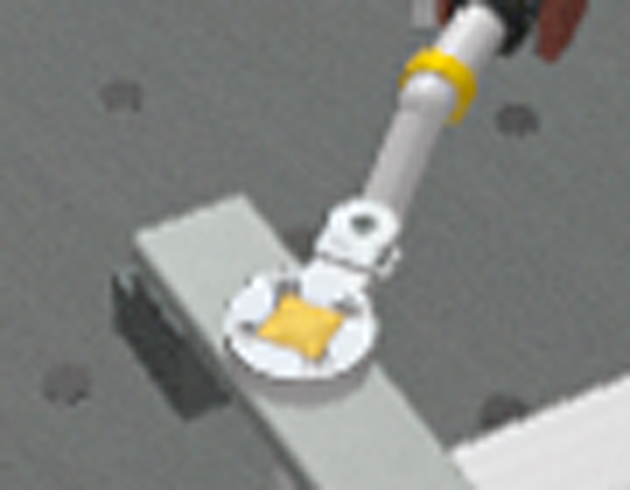

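View pics/c17z.png

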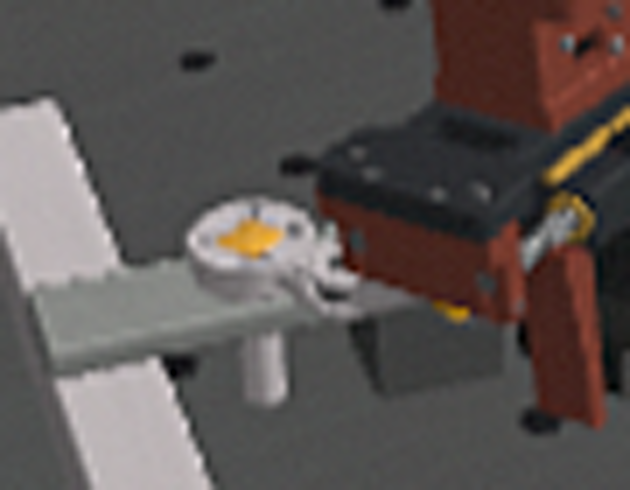

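Run:
```python
from h import *
K=cam("wrist")[0]
Rct=np.array([[0,-.961,-.275],[1,0,0],[0,-.275,.961]]) # cam axes in tool
def pr(p):
    q=Rct.T@(np.array(p)-[75.44,0,-83.07]);q=K@q;return q[:2]/q[2]
for z in (96,98,100,102,104,106): print(z,pr([110.9,.7,z]))
print("held")
for a in (-2,-1,0,1,2,4,5,6,7):
    for dz in (9,11):
        t=np.radians(a);print(a,dz,pr([111.1*np.cos(t)+dz*np.sin(t),.2,61+dz*np.cos(t)-111.1*np.sin(t)]).round(2))
```

```text
96 [285.0236594   42.01172621]
98 [285.0072027   42.87846652]
100 [284.99112667  43.72515764]
102 [284.97541825  44.55248728]
104 [284.96006499  45.36111204]
106 [284.94505496  46.15165917]
held
-2 9 [284.08  31.31]
-2 11 [284.07  32.63]
-1 9 [284.09  29.64]
-1 11 [284.08  30.91]
0 9 [284.09  28.01]
0 11 [284.09  29.22]
1 9 [284.1   26.42]
1 11 [284.09  27.58]
2 9 [284.11  24.88]
2 11 [284.1   25.98]
4 9 [284.12  21.94]
4 11 [284.11  22.92]
5 9 [284.13  20.55]
5 11 [284.12  21.47]
6 9 [284.13  19.22]
6 11 [284.13  20.07]
7 9 [284.14  17.94]
7 11 [284.14  18.72]
```

carry_out --commands '[{"travel": [0.01, 0, 0.1], "rotation": [0, 0, 0]}, {"travel": [0.01, 0, 0.1], "rotation": [0, 0, 0]}, {"travel": [0, 0, 0], "rotation": [0, 0, 0]}, {"travel": [0, 0, 0], "rotation": [0, 0, 0]}]'

```text
time: 21.15
eef_pos: [686.7, -71.9, 148.5]
eef_rot: [-0.606, 2.984, 0.029]
force: [3.4, 0.7, -0.4]
finger_gap: 25.8
```

Run:
```python
from h import *
togo(692.2,-69.5,87)
im,c,s=shot("wrist","w18");pin(im)
zoom("side","s18",200,260)
```

```text
t 21.15 pos [686.7  -71.91 148.45] toolx yaw -157.05 tilt z [ 0.0905  0.038  -0.9952] F [ 3.43  0.71 -0.42] M [ 0.183 -0.234  0.048] gap 25.82
grasp [692.22 -69.59  87.75]
move cm [0.006 0.009 0.075] tilt deg 5.63
w18 21.15 [686.7  -71.91 148.45] [-0.6059  2.9842  0.0294] [ 3.43  0.71 -0.42] [ 0.183 -0.234  0.048]
pin px [283.06051873  18.53602305] [ 19   8  19  22 347]
s18 21.2 [686.71 -71.9  148.45] [-0.6058  2.9842  0.0294] [ 2.49  0.3  -0.38] [ 0.215 -0.285  0.025]
```

View pics/s18z.png

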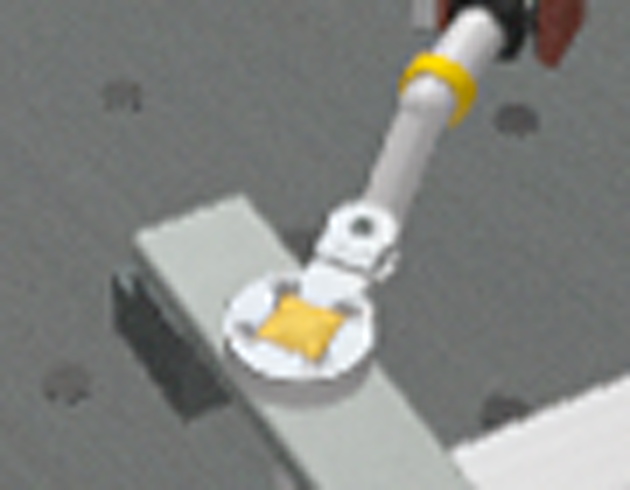

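carry_out --commands '[{"travel": [-0.04, -0.22, 0], "rotation": [0.0015, 0, 0.0149]}, {"travel": [0.005, -0.44, 0], "rotation": [0.003, 0, 0.03]}, {"travel": [0.006, -0.44, 0], "rotation": [0.003, 0, 0.03]}, {"travel": [0.006, -0.44, 0], "rotation": [0.003, 0, 0.03]}]'

```text
time: 21.75
eef_pos: [692.5, -86.4, 148.6]
eef_rot: [-0.444, 3.011, 0.022]
force: [3.5, 3.8, -0.7]
finger_gap: 25.3
```

```bash
cat >> h.py <<'E'
C=np.array([551.1,-129.0])
def arc():
    s,T,g=grasp();d=g[:2]-C;th=np.degrees(np.arctan2(d[1],d[0]));yaw=np.degrees(np.arctan2(T[1,0],T[0,0]))+180
    o=d/np.linalg.norm(d);tg=np.array([o[1],-o[0]])
    print("R",np.linalg.norm(d).round(2),"th",th.round(2),"hand yaw",yaw.round(2),"tilt",np.degrees(np.arcsin(-T[2,0])).round(2),np.degrees(np.arcsin(-T[2,1])).round(2),"F rad",(s["force"][:2]@o).round(2),"F cw",(s["force"][:2]@tg).round(2),"Fz",s["force"][2].round(2),"Mz",s["wrist_torque"][2].round(3))
    # moves for dth
    ax=T.T@np.array([0,0,-1.])
    for dth in (.015,.03):
        r=s["eef_pos"][:2]-C;c_,s_=np.cos(dth),np.sin(dth);n=np.array([[c_,s_],[-s_,c_]])@r
        print(dth,"travel",(T.T@np.array([*(n-r),0])/10).round(4),"rot",(ax*dth).round(4))
    print("1mm out in tool cm",(T.T@np.array([*o,0])/10).round(3))
E
python3 -c "
from h import *
arc()"
```

```text
t 21.75 pos [692.54 -86.35 148.57] toolx yaw -163.21 tilt z [ 0.0943  0.0283 -0.9951] F [ 3.54  3.79 -0.74] M [ 0.697 -0.418  0.28 ] gap 25.25
grasp [698.3  -84.63  87.87]
R 153.74 th 16.78 hand yaw 16.79 tilt 5.65 0.01 F rad 4.48 F cw -2.6 Fz -0.74 Mz 0.28
0.015 travel [ 1.700e-03 -2.216e-01 -1.000e-04] rot [0.0015 0.     0.0149]
0.03 travel [ 0.0067 -0.4431 -0.0006] rot [0.003  0.     0.0299]
1mm out in tool cm [-0.1  -0.    0.01]
```

carry_out --commands '[{"travel": [-0.03, -0.44, 0.005], "rotation": [0.003, 0, 0.03]}, {"travel": [-0.02, -0.44, 0], "rotation": [0.003, 0, 0.03]}, {"travel": [0.006, -0.44, 0], "rotation": [0.003, 0, 0.03]}, {"travel": [0.006, -0.44, 0], "rotation": [0.003, 0, 0.03]}]'

```text
time: 22.25
eef_pos: [696.8, -103.4, 148.3]
eef_rot: [-0.262, 3.033, 0.012]
force: [2.7, 3.0, -0.4]
finger_gap: 26.1
```

```bash
python3 -c "
from h import *
arc()
im,c,s=shot('wrist','w20');pin(im)"
```

```text
t 22.25 pos [ 696.8  -103.39  148.32] toolx yaw -170.11 tilt z [ 0.0961  0.0164 -0.9952] F [ 2.73  2.97 -0.44] M [ 0.586 -0.128  0.406] gap 26.09
grasp [ 702.66 -102.38   87.61]
R 153.88 th 9.96 hand yaw 9.89 tilt 5.59 0.02 F rad 3.2 F cw -2.45 Fz -0.44 Mz 0.406
0.015 travel [ 1.400e-03 -2.219e-01 -1.000e-04] rot [0.0015 0.     0.0149]
0.03 travel [ 0.006  -0.4437 -0.0005] rot [0.0029 0.     0.0299]
1mm out in tool cm [-0.1   0.    0.01]
w20 22.25 [ 696.8  -103.39  148.32] [-0.2625  3.033   0.0124] [ 2.73  2.97 -0.44] [ 0.586 -0.128  0.406]
pin px [282.06051873  18.53602305] [ 18   8  19  22 347]
```

```bash
cat >> h.py <<'E'
def tau():
    s=observe();r=s["eef_pos"][:2]-C;F=s["force"];return
_old=arc
def arc():
    _old();s=observe();r=(s["eef_pos"][:2]-C)/1000;F=s["force"];print("tau bolt",round(r[0]*F[1]-r[1]*F[0]+s["wrist_torque"][2],3))
E
python3 -c "
from h import *
arc()"
```

```text
t 22.3 pos [ 696.89 -103.83  148.36] toolx yaw -170.19 tilt z [ 0.0963  0.0162 -0.9952] F [ 2.65  2.98 -0.92] M [ 0.704 -0.139  0.279] gap 26.09
grasp [ 702.76 -102.84   87.66]
R 153.9 th 9.79 hand yaw 9.81 tilt 5.6 0.03 F rad 3.11 F cw -2.48 Fz -0.92 Mz 0.279
0.015 travel [ 1.700e-03 -2.219e-01 -1.000e-04] rot [0.0015 0.     0.0149]
0.03 travel [ 0.0067 -0.4438 -0.0005] rot [0.0029 0.     0.0299]
1mm out in tool cm [-0.1  -0.    0.01]
tau bolt 0.647
```

carry_out --commands '[{"travel": [-0.02, -0.44, 0.0], "rotation": [0.003, 0, 0.03]}, {"travel": [-0.01, -0.44, 0], "rotation": [0.003, 0, 0.03]}, {"travel": [0.006, -0.3, 0], "rotation": [0.002, 0, 0.02]}]'

```text
time: 22.68
eef_pos: [698.5, -115.1, 148.2]
eef_rot: [-0.141, 3.041, 0.006]
force: [1.5, 3.7, 0.3]
finger_gap: 26.0
```

```bash
python3 -c "
from h import *
arc()"
```

```text
t 22.675 pos [ 698.5  -115.06  148.21] toolx yaw -174.7 tilt z [ 0.0966  0.0086 -0.9953] F [1.55 3.69 0.34] M [0.548 0.168 0.412] gap 25.97
grasp [ 704.39 -114.53   87.5 ]
R 153.97 th 5.39 hand yaw 5.3 tilt 5.56 0.02 F rad 1.89 F cw -3.53 Fz 0.34 Mz 0.412
0.015 travel [ 1.300e-03 -2.221e-01 -1.000e-04] rot [0.0015 0.     0.0149]
0.03 travel [ 5.800e-03 -4.441e-01 -4.000e-04] rot [0.0029 0.     0.0299]
1mm out in tool cm [-0.1   0.    0.01]
tau bolt 0.935
```

carry_out --commands '[{"travel": [-0.005, -0.3, 0], "rotation": [0.002, 0, 0.02]}, {"travel": [-0.005, -0.3, 0], "rotation": [0.002, 0, 0.02]}, {"travel": [0.004, -0.3, 0], "rotation": [0.002, 0, 0.02]}]'

```text
time: 23.05
eef_pos: [699.2, -123.8, 148.2]
eef_rot: [-0.05, 3.044, 0.002]
force: [-0.4, 3.2, -1.1]
finger_gap: 26.1
```

```bash
python3 -c "
from h import *
arc()"|egrep -v "^0|1mm|gras"
```

```text
t 23.05 pos [ 699.15 -123.84  148.19] toolx yaw -178.13 tilt z [ 0.0967  0.0027 -0.9953] F [-0.4   3.22 -1.07] M [0.749 0.433 0.408] gap 26.07
R 154.05 th 1.98 hand yaw 1.87 tilt 5.55 0.03 F rad -0.29 F cw -3.23 Fz -1.07 Mz 0.408
tau bolt 0.887
```

carry_out --commands '[{"travel": [0.0, -0.3, 0], "rotation": [0.002, 0, 0.02]}, {"travel": [0.004, -0.3, 0], "rotation": [0.002, 0, 0.02]}, {"travel": [0.004, -0.3, 0], "rotation": [0.002, 0, 0.02]}]'

```text
time: 23.42
eef_pos: [699.3, -132.8, 148.2]
eef_rot: [0.042, 3.044, -0.003]
force: [-1.7, 4.4, -1.4]
finger_gap: 25.5
```

```bash
python3 -c "
from h import *
arc()"|egrep -v "^0|1mm|gras"
```

```text
t 23.425 pos [ 699.26 -132.78  148.22] toolx yaw 178.41 tilt z [ 0.0969 -0.0032 -0.9953] F [-1.72  4.38 -1.41] M [0.824 0.698 0.446] gap 25.51
R 154.13 th -1.48 hand yaw 358.41 tilt 5.57 0.03 F rad -1.83 F cw -4.34 Fz -1.41 Mz 0.446
tau bolt 1.089
```

carry_out --commands '[{"travel": [0.02, -0.3, 0], "rotation": [0.002, 0, 0.02]}, {"travel": [0.02, -0.3, 0], "rotation": [0.002, 0, 0.02]}, {"travel": [0.01, -0.3, 0], "rotation": [0.002, 0, 0.02]}]'

```text
time: 23.8
eef_pos: [698.7, -141.8, 148.4]
eef_rot: [0.134, 3.041, -0.008]
force: [-1.1, 4.8, -1.8]
finger_gap: 26.1
```

```bash
python3 -c "
from h import *
arc()"|egrep -v "^0|1mm|gras"
```

```text
t 23.8 pos [ 698.68 -141.81  148.38] toolx yaw 174.95 tilt z [ 0.0975 -0.0093 -0.9952] F [-1.1   4.8  -1.78] M [0.978 0.553 0.387] gap 26.1
R 154.11 th -4.98 hand yaw 354.95 tilt 5.62 0.04 F rad -1.52 F cw -4.69 Fz -1.78 Mz 0.387
tau bolt 1.081
```

carry_out --commands '[{"travel": [0.01, -0.3, 0], "rotation": [0.002, 0, 0.02]}, {"travel": [0.01, -0.3, 0], "rotation": [0.002, 0, 0.02]}, {"travel": [0.004, -0.3, 0], "rotation": [0.002, 0, 0.02]}]'

```text
time: 24.18
eef_pos: [697.6, -150.6, 148.4]
eef_rot: [0.226, 3.035, -0.012]
force: [-1.6, 5.5, -1.0]
finger_gap: 26.2
```

```bash
python3 -c "
from h import *
arc()
im,c,s=shot('wrist','w21');pin(im)"|egrep -v "^0|1mm|gras"
```

```text
t 24.175 pos [ 697.63 -150.62  148.43] toolx yaw 171.5 tilt z [ 0.0971 -0.0152 -0.9952] F [-1.61  5.53 -0.98] M [1.178 0.535 0.44 ] gap 26.15
R 154.11 th -8.41 hand yaw 351.5 tilt 5.64 0.04 F rad -2.4 F cw -5.24 Fz -0.98 Mz 0.44
tau bolt 1.216
w21 24.175 [ 697.63 -150.62  148.43] [ 0.2257  3.0351 -0.0121] [-1.61  5.53 -0.98] [1.178 0.535 0.44 ]
pin px [282.05113636  18.34375   ] [ 18   7  19  23 352]
```

carry_out --commands '[{"travel": [0.02, -0.3, 0], "rotation": [0.002, 0, 0.02]}, {"travel": [0.015, -0.3, 0], "rotation": [0.002, 0, 0.02]}, {"travel": [0.01, -0.3, 0], "rotation": [0.002, 0, 0.02]}]'

```text
time: 24.6
eef_pos: [696.0, -159.4, 148.5]
eef_rot: [0.317, 3.026, -0.017]
force: [0.3, 5.9, -2.6]
finger_gap: 26.2
```

```bash
python3 -c "
from h import *
arc()"|egrep -v "^0|1mm|gras"
```

```text
t 24.6 pos [ 695.98 -159.36  148.55] toolx yaw 168.05 tilt z [ 0.0968 -0.0211 -0.9951] F [ 0.31  5.93 -2.62] M [1.202 0.347 0.411] gap 26.19
R 154.07 th -11.85 hand yaw 348.05 tilt 5.69 0.03 F rad -0.92 F cw -5.87 Fz -2.62 Mz 0.411
tau bolt 1.279
```

carry_out --commands '[{"travel": [0.015, -0.3, 0], "rotation": [0.002, 0, 0.02]}, {"travel": [0.01, -0.3, 0], "rotation": [0.002, 0, 0.02]}, {"travel": [0.004, -0.3, 0], "rotation": [0.002, 0, 0.02]}]'

```text
time: 24.98
eef_pos: [693.9, -168.0, 148.6]
eef_rot: [0.408, 3.015, -0.021]
force: [0.1, 6.1, -1.8]
finger_gap: 26.0
```

```bash
python3 -c "
from h import *
arc()
im,c,s=shot('wrist','w22');pin(im)"|egrep -v "^0|1mm|gras"
```

```text
t 24.975 pos [ 693.87 -168.    148.64] toolx yaw 164.59 tilt z [ 0.0959 -0.0269 -0.995 ] F [ 0.14  6.15 -1.78] M [1.316 0.224 0.458] gap 26.0
R 154.08 th -15.29 hand yaw 344.59 tilt 5.72 0.03 F rad -1.48 F cw -5.97 Fz -1.78 Mz 0.458
tau bolt 1.341
w22 24.975 [ 693.87 -168.    148.64] [ 0.4079  3.0152 -0.0211] [ 0.14  6.15 -1.78] [1.316 0.224 0.458]
pin px [282.08215297  18.37393768] [ 18   7  20  23 353]
```

carry_out --commands '[{"travel": [0.015, -0.3, 0.01], "rotation": [0.002, 0, 0.02]}, {"travel": [0.01, -0.3, 0.01], "rotation": [0.002, 0, 0.02]}, {"travel": [0.01, -0.3, 0.01], "rotation": [0.002, 0, 0.02]}]'

```text
time: 25.4
eef_pos: [691.3, -176.5, 148.5]
eef_rot: [0.498, 3.001, -0.025]
force: [0.8, 7.3, -1.5]
finger_gap: 26.0
```

```bash
python3 -c "
from h import *
arc()"|egrep -v "^0|1mm|gras"
```

```text
t 25.4 pos [ 691.3  -176.45  148.52] toolx yaw 161.14 tilt z [ 0.0949 -0.0327 -0.995 ] F [ 0.84  7.27 -1.48] M [1.436 0.087 0.498] gap 25.99
R 154.14 th -18.71 hand yaw 341.14 tilt 5.76 0.01 F rad -1.54 F cw -7.16 Fz -1.48 Mz 0.498
tau bolt 1.557
```

carry_out --commands '[{"travel": [0.015, -0.3, 0.01], "rotation": [0.002, 0, 0.02]}, {"travel": [0.01, -0.3, 0.0], "rotation": [0.002, 0, 0.02]}, {"travel": [0.004, -0.3, 0], "rotation": [0.002, 0, 0.02]}]'

```text
time: 25.78
eef_pos: [688.2, -184.8, 148.5]
eef_rot: [0.589, 2.985, -0.03]
force: [2.1, 6.5, -1.1]
finger_gap: 25.6
```

```bash
python3 -c "
from h import *
arc()
im,c,s=shot('wrist','w23');pin(im)"|egrep -v "^0|1mm|gras"
```

```text
t 25.775 pos [ 688.16 -184.8   148.49] toolx yaw 157.68 tilt z [ 0.0932 -0.0383 -0.9949] F [ 2.07  6.48 -1.1 ] M [ 1.477 -0.033  0.412] gap 25.63
R 154.13 th -22.16 hand yaw 337.68 tilt 5.78 -0.0 F rad -0.53 F cw -6.78 Fz -1.1 Mz 0.412
tau bolt 1.415
w23 25.775 [ 688.16 -184.8   148.49] [ 0.5889  2.9849 -0.0297] [ 2.07  6.48 -1.1 ] [ 1.477 -0.033  0.412]
pin px [281.94632768  18.27966102] [ 18   7  19  23 354]
```

carry_out --commands '[{"travel": [0.01, -0.3, 0.0], "rotation": [0.002, 0, 0.02]}, {"travel": [0.006, -0.3, 0], "rotation": [0.002, 0, 0.02]}]'

```text
time: 26.08
eef_pos: [685.8, -190.2, 148.5]
eef_rot: [0.649, 2.973, -0.033]
force: [2.2, 6.7, -1.6]
finger_gap: 25.9
```

```bash
python3 -c "
from h import *
arc()
im,c,s=shot('wrist','w24');pin(im)"|egrep -v "^0|1mm|gras"
```

```text
t 26.075 pos [ 685.79 -190.2   148.53] toolx yaw 155.38 tilt z [ 0.0919 -0.0419 -0.9949] F [ 2.24  6.66 -1.63] M [ 1.44  -0.071  0.407] gap 25.86
R 154.11 th -24.44 hand yaw 335.38 tilt 5.8 -0.01 F rad -0.71 F cw -6.99 Fz -1.63 Mz 0.407
tau bolt 1.441
w24 26.075 [ 685.79 -190.2   148.53] [ 0.6487  2.9725 -0.0326] [ 2.24  6.66 -1.63] [ 1.44  -0.071  0.407]
pin px [281.97167139  18.26628895] [ 18   7  19  23 353]
```

carry_out --commands '[{"travel": [0.008, -0.3, 0.0], "rotation": [0.002, 0, 0.02]}, {"travel": [0.004, -0.3, 0], "rotation": [0.002, 0, 0.02]}]'

```text
time: 26.38
eef_pos: [683.2, -195.6, 148.6]
eef_rot: [0.708, 2.959, -0.035]
force: [2.6, 7.2, -1.2]
finger_gap: 26.1
```

```bash
python3 -c "
from h import *
arc()
im,c,s=shot('wrist','w25');pin(im)"|egrep -v "^0|1mm|gras"
```

```text
t 26.375 pos [ 683.25 -195.59  148.6 ] toolx yaw 153.07 tilt z [ 0.0905 -0.0456 -0.9949] F [ 2.65  7.23 -1.16] M [ 1.564 -0.186  0.509] gap 26.14
R 154.16 th -26.75 hand yaw 333.07 tilt 5.81 -0.02 F rad -0.89 F cw -7.65 Fz -1.16 Mz 0.509
tau bolt 1.642
w25 26.375 [ 683.25 -195.59  148.6 ] [ 0.7083  2.959  -0.0355] [ 2.65  7.23 -1.16] [ 1.564 -0.186  0.509]
pin px [281.97167139  18.26628895] [ 18   7  19  23 353]
```

carry_out --commands '[{"travel": [0.01, -0.3, 0.01], "rotation": [0.002, 0, 0.02]}, {"travel": [0.004, -0.3, 0], "rotation": [0.002, 0, 0.02]}]'

```text
time: 26.68
eef_pos: [680.5, -200.8, 148.5]
eef_rot: [0.768, 2.944, -0.038]
force: [3.0, 9.2, -1.7]
finger_gap: 25.9
```

```bash
python3 -c "
from h import *
arc()
im,c,s=shot('wrist','w26');pin(im)"|egrep -v "^0|1mm|gras"
```

```text
t 26.675 pos [ 680.47 -200.82  148.51] toolx yaw 150.77 tilt z [ 0.0888 -0.0491 -0.9948] F [ 2.99  9.15 -1.71] M [ 1.525 -0.237  0.414] gap 25.92
R 154.16 th -29.03 hand yaw 330.77 tilt 5.82 -0.03 F rad -1.83 F cw -9.45 Fz -1.71 Mz 0.414
tau bolt 1.813
w26 26.675 [ 680.47 -200.82  148.51] [ 0.7677  2.9444 -0.0383] [ 2.99  9.15 -1.71] [ 1.525 -0.237  0.414]
pin px [281.88101983  18.14730878] [ 18   7  19  23 353]
```

carry_out --commands '[{"travel": [0.008, -0.3, 0.01], "rotation": [0.002, 0, 0.02]}, {"travel": [0.004, -0.3, 0], "rotation": [0.002, 0, 0.02]}]'

```text
time: 26.98
eef_pos: [677.5, -206.0, 148.5]
eef_rot: [0.827, 2.929, -0.041]
force: [2.9, 8.1, -0.8]
finger_gap: 25.5
```

```bash
python3 -c "
from h import *
arc()
im,c,s=shot('wrist','w27');pin(im)"|egrep -v "^0|1mm|gras"
```

```text
t 26.975 pos [ 677.5  -205.96  148.46] toolx yaw 148.47 tilt z [ 0.0871 -0.0526 -0.9948] F [ 2.89  8.13 -0.83] M [ 1.568 -0.293  0.448] gap 25.55
R 154.19 th -31.33 hand yaw 328.47 tilt 5.84 -0.04 F rad -1.76 F cw -8.45 Fz -0.83 Mz 0.448
tau bolt 1.698
w27 26.975 [ 677.5  -205.96  148.46] [ 0.8268  2.9286 -0.0411] [ 2.89  8.13 -0.83] [ 1.568 -0.293  0.448]
pin px [281.85470085  18.09116809] [ 18   7  19  23 351]
```

carry_out --commands '[{"travel": [0.008, -0.3, 0.0], "rotation": [0.002, 0, 0.02]}, {"travel": [0.004, -0.3, 0], "rotation": [0.002, 0, 0.02]}]'

```text
time: 27.28
eef_pos: [674.3, -210.9, 148.5]
eef_rot: [0.886, 2.912, -0.044]
force: [3.4, 7.1, -0.8]
finger_gap: 25.9
```

```bash
python3 -c "
from h import *
arc()
im,c,s=shot('wrist','w28');pin(im)"|egrep -v "^0|1mm|gras"
```

```text
t 27.275 pos [ 674.34 -210.94  148.48] toolx yaw 146.16 tilt z [ 0.0852 -0.056  -0.9948] F [ 3.36  7.1  -0.83] M [ 1.647 -0.433  0.508] gap 25.87
R 154.21 th -33.61 hand yaw 326.16 tilt 5.85 -0.05 F rad -1.13 F cw -7.77 Fz -0.83 Mz 0.508
tau bolt 1.658
w28 27.275 [ 674.34 -210.94  148.48] [ 0.8856  2.9116 -0.0439] [ 3.36  7.1  -0.83] [ 1.647 -0.433  0.508]
pin px [281.82857143  18.02285714] [ 18   7  19  23 350]
```

carry_out --commands '[{"travel": [0.008, -0.3, 0.0], "rotation": [0.002, 0, 0.02]}, {"travel": [0.004, -0.3, 0], "rotation": [0.002, 0, 0.02]}]'

```text
time: 27.58
eef_pos: [671.0, -215.8, 148.5]
eef_rot: [0.944, 2.894, -0.047]
force: [3.5, 7.4, -1.5]
finger_gap: 26.0
```

```bash
python3 -c "
from h import *
arc()
im,c,s=shot('wrist','w29');pin(im)"|egrep -v "^0|1mm|gras"
```

```text
t 27.575 pos [ 670.95 -215.81  148.52] toolx yaw 143.86 tilt z [ 0.0832 -0.0593 -0.9948] F [ 3.53  7.42 -1.48] M [ 1.687 -0.448  0.524] gap 25.97
R 154.22 th -35.9 hand yaw 323.86 tilt 5.86 -0.07 F rad -1.49 F cw -8.09 Fz -1.48 Mz 0.524
tau bolt 1.721
w29 27.575 [ 670.95 -215.81  148.52] [ 0.944   2.8935 -0.0466] [ 3.53  7.42 -1.48] [ 1.687 -0.448  0.524]
pin px [281.82857143  18.02285714] [ 18   7  19  23 350]
```

carry_out --commands '[{"travel": [0.008, -0.3, 0.0], "rotation": [0.002, 0, 0.02]}, {"travel": [0.004, -0.3, 0], "rotation": [0.002, 0, 0.02]}]'

```text
time: 27.88
eef_pos: [667.4, -220.5, 148.6]
eef_rot: [1.002, 2.874, -0.049]
force: [3.9, 6.9, -1.0]
finger_gap: 25.6
```

```bash
python3 -c "
from h import *
arc()
im,c,s=shot('wrist','w30');pin(im)"|egrep -v "^0|1mm|gras"
```

```text
t 27.875 pos [ 667.38 -220.55  148.56] toolx yaw 141.56 tilt z [ 0.081  -0.0625 -0.9948] F [ 3.86  6.94 -1.03] M [ 1.71  -0.511  0.494] gap 25.61
R 154.23 th -38.19 hand yaw 321.56 tilt 5.87 -0.08 F rad -1.26 F cw -7.84 Fz -1.03 Mz 0.494
tau bolt 1.653
w30 27.875 [ 667.38 -220.55  148.56] [ 1.0021  2.8743 -0.0494] [ 3.86  6.94 -1.03] [ 1.71  -0.511  0.494]
pin px [281.83714286  18.03142857] [ 18   7  19  23 350]
```

```bash
python3 -c "
from h import *
zoom('side','s30',200,260,90,110,6)"
```

```text
s30 27.925 [ 667.19 -220.78  148.52] [ 1.0037  2.8739 -0.0495] [ 3.7   8.64 -1.69] [ 1.769 -0.487  0.505]
```

View pics/s30z.png

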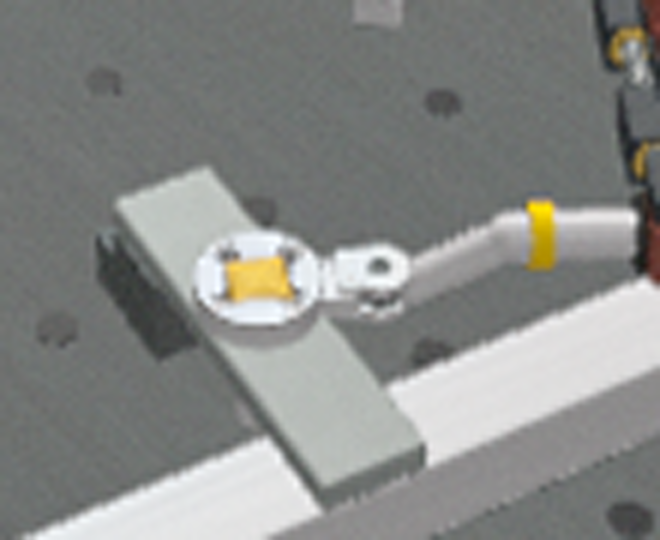

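View pics/w30.png

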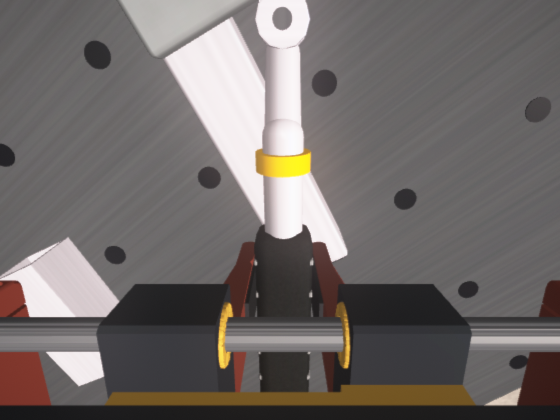

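carry_out --commands '[{"travel": [0.008, -0.3, 0.0], "rotation": [0.002, 0, 0.02]}, {"travel": [0.004, -0.3, 0], "rotation": [0.002, 0, 0.02]}]'

```text
time: 28.22
eef_pos: [663.6, -225.1, 148.6]
eef_rot: [1.06, 2.854, -0.052]
force: [5.5, 8.3, -2.5]
finger_gap: 26.0
```

```bash
python3 -c "
from h import *
arc()
im,c,s=shot('wrist','w31');pin(im)"|egrep -v "^0|1mm|gras"
```

```text
t 28.225 pos [ 663.61 -225.08  148.56] toolx yaw 139.25 tilt z [ 0.0787 -0.0656 -0.9947] F [ 5.45  8.3  -2.51] M [ 1.775 -0.572  0.479] gap 26.03
R 154.2 th -40.47 hand yaw 319.25 tilt 5.88 -0.09 F rad -1.24 F cw -9.85 Fz -2.51 Mz 0.479
tau bolt 1.937
w31 28.225 [ 663.61 -225.08  148.56] [ 1.0597  2.854  -0.052 ] [ 5.45  8.3  -2.51] [ 1.775 -0.572  0.479]
pin px [281.82905983  18.        ] [ 18   7  19  23 351]
```

carry_out --commands '[{"travel": [0.008, -0.3, 0.0], "rotation": [0.002, 0, 0.02]}, {"travel": [0.004, -0.3, 0], "rotation": [0.002, 0, 0.02]}]'

```text
time: 28.52
eef_pos: [659.7, -229.5, 148.6]
eef_rot: [1.117, 2.832, -0.054]
force: [4.9, 8.9, -0.8]
finger_gap: 25.9
```

```bash
python3 -c "
from h import *
arc()
im,c,s=shot('wrist','w32');pin(im)"|egrep -v "^0|1mm|gras"
```

```text
t 28.525 pos [ 659.69 -229.49  148.61] toolx yaw 136.93 tilt z [ 0.0763 -0.0685 -0.9947] F [ 4.92  8.87 -0.81] M [ 1.878 -0.768  0.47 ] gap 25.95
R 154.21 th -42.75 hand yaw 316.93 tilt 5.88 -0.12 F rad -2.41 F cw -9.85 Fz -0.81 Mz 0.47
tau bolt 1.928
w32 28.525 [ 659.69 -229.49  148.61] [ 1.1174  2.8323 -0.0544] [ 4.92  8.87 -0.81] [ 1.878 -0.768  0.47 ]
pin px [282.15472779  18.06876791] [ 18   7  19  23 349]
```

carry_out --commands '[{"travel": [0.01, -0.22, 0.0], "rotation": [0.0015, 0, 0.015]}, {"travel": [0.005, -0.22, 0], "rotation": [0.0015, 0, 0.015]}]'

```text
time: 28.82
eef_pos: [656.9, -232.4, 148.7]
eef_rot: [1.161, 2.815, -0.056]
force: [6.1, 9.4, -2.4]
finger_gap: 25.6
```

```bash
python3 -c "
from h import *
arc()
im,c,s=shot('wrist','w33');pin(im)"|egrep -v "^0|1mm|gras"
```

```text
t 28.825 pos [ 656.89 -232.38  148.7 ] toolx yaw 135.18 tilt z [ 0.075  -0.0703 -0.9947] F [ 6.11  9.41 -2.42] M [ 2.123 -0.971  0.223] gap 25.59
R 154.18 th -44.29 hand yaw 315.18 tilt 5.9 -0.17 F rad -2.2 F cw -11.0 Fz -2.42 Mz 0.223
tau bolt 1.85
w33 28.825 [ 656.89 -232.38  148.7 ] [ 1.1606  2.8149 -0.0556] [ 6.11  9.41 -2.42] [ 2.123 -0.971  0.223]
pin px [282.96848138  18.01432665] [ 19   7  19  23 349]
```

carry_out --commands '[{"travel": [0.006, -0.22, 0.0], "rotation": [0.0015, 0, 0.015]}, {"travel": [0.0, -0.15, 0], "rotation": [0.001, 0, 0.01]}]'

```text
time: 29.12
eef_pos: [654.5, -234.7, 148.8]
eef_rot: [1.197, 2.8, -0.056]
force: [8.1, 12.0, -2.3]
finger_gap: 26.2
```

```bash
python3 -c "
from h import *
arc()
im,c,s=shot('wrist','w34');pin(im)"|egrep -v "^0|1mm|gras"
```

```text
t 29.125 pos [ 654.52 -234.68  148.8 ] toolx yaw 133.69 tilt z [ 0.074  -0.0716 -0.9947] F [ 8.1  12.   -2.27] M [ 2.385 -1.19  -0.028] gap 26.16
R 154.15 th -45.55 hand yaw 313.69 tilt 5.9 -0.23 F rad -2.9 F cw -14.18 Fz -2.27 Mz -0.028
tau bolt 2.069
w34 29.125 [ 654.52 -234.68  148.8 ] [ 1.197   2.7996 -0.0561] [ 8.1  12.   -2.27] [ 2.385 -1.19  -0.028]
pin px [283.89942529  17.98850575] [ 20   7  19  23 348]
```

View pics/w34.png

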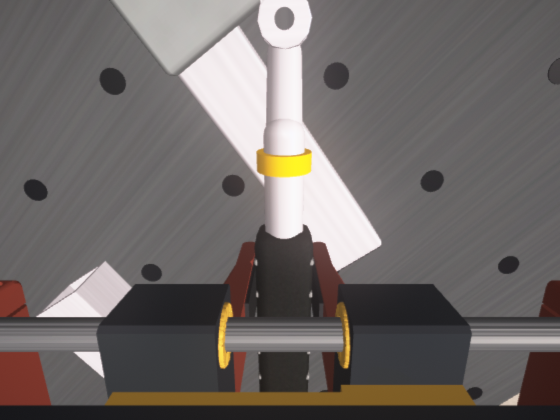

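carry_out --commands '[{"travel": [0.006, -0.24, 0.0], "rotation": [0.0023, 0, 0.0224]}, {"travel": [0.0, -0.12, 0], "rotation": [0.0012, 0, 0.0112]}]'

```text
time: 29.42
eef_pos: [651.9, -237.1, 148.8]
eef_rot: [1.245, 2.78, -0.059]
force: [6.3, 10.8, -1.9]
finger_gap: 25.9
```

```bash
python3 -c "
from h import *
arc()
im,c,s=shot('wrist','w35');pin(im)"|egrep -v "^0|1mm|gras"
```

```text
t 29.425 pos [ 651.91 -237.1   148.76] toolx yaw 131.75 tilt z [ 0.0714 -0.074  -0.9947] F [ 6.32 10.83 -1.92] M [ 2.298 -1.171 -0.072] gap 25.89
R 154.09 th -46.96 hand yaw 311.75 tilt 5.9 -0.23 F rad -3.61 F cw -12.01 Fz -1.92 Mz -0.072
tau bolt 1.703
w35 29.425 [ 651.91 -237.1   148.76] [ 1.2446  2.7795 -0.0585] [ 6.32 10.83 -1.92] [ 2.298 -1.171 -0.072]
pin px [284.03399433  17.95750708] [ 20   7  19  23 353]
```

```bash
python3 -c "
from h import *
zoom('side','s35',200,260,90,110,6)"
```

```text
s35 29.475 [ 651.83 -237.19  148.78] [ 1.2454  2.7792 -0.0586] [ 7.29 11.24 -2.71] [ 2.403 -1.156 -0.173]
```

View pics/s35z.png

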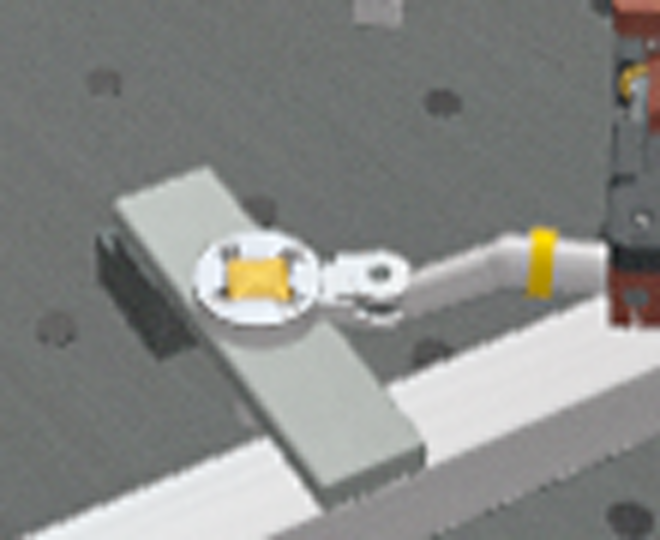

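carry_out --commands '[{"travel": [0, 0.24, 0.0], "rotation": [-0.0023, 0, -0.0224]}, {"travel": [0.0, 0.24, 0], "rotation": [-0.0023, 0, -0.0224]}]'

```text
time: 29.78
eef_pos: [655.5, -233.8, 148.8]
eef_rot: [1.18, 2.807, -0.055]
force: [6.9, 10.9, -2.1]
finger_gap: 25.9
```

```bash
python3 -c "
from h import *
arc()"|egrep -v "^0|1mm|gras"
```

```text
t 29.775 pos [ 655.52 -233.76  148.79] toolx yaw 134.4 tilt z [ 0.0749 -0.0707 -0.9947] F [ 6.93 10.94 -2.09] M [ 2.326 -1.112  0.009] gap 25.88
R 154.19 th -45.02 hand yaw 314.4 tilt 5.91 -0.23 F rad -2.84 F cw -12.63 Fz -2.09 Mz 0.009
tau bolt 1.878
```

carry_out --commands '[{"travel": [0, 0.24, 0.0], "rotation": [-0.0023, 0, -0.0224]}, {"travel": [0.0, 0.24, 0], "rotation": [-0.0018, 0, -0.018]}]'

```text
time: 30.02
eef_pos: [658.6, -230.6, 148.7]
eef_rot: [1.121, 2.83, -0.054]
force: [4.9, 8.8, -2.0]
finger_gap: 25.7
```

```bash
python3 -c "
from h import *
arc()
im,c,s=shot('wrist','w36');pin(im)"|egrep -v "^0|1mm|gras"
```

```text
t 30.025 pos [ 658.59 -230.59  148.72] toolx yaw 136.77 tilt z [ 0.0769 -0.0683 -0.9947] F [ 4.93  8.84 -1.98] M [ 1.763 -0.739 -0.053] gap 25.65
R 154.18 th -43.31 hand yaw 316.77 tilt 5.9 -0.16 F rad -2.47 F cw -9.81 Fz -1.98 Mz -0.053
tau bolt 1.398
w36 30.025 [ 658.59 -230.59  148.72] [ 1.1211  2.8304 -0.0538] [ 4.93  8.84 -1.98] [ 1.763 -0.739 -0.053]
pin px [283.48305085  18.07062147] [ 19   7  20  23 354]
```

carry_out --commands '[{"travel": [0.004, 0.22, 0.0], "rotation": [-0.0015, 0, -0.015]}, {"travel": [0.004, 0.22, 0], "rotation": [-0.0015, 0, -0.015]}]'

```text
time: 30.32
eef_pos: [661.0, -228.0, 148.6]
eef_rot: [1.08, 2.846, -0.053]
force: [4.2, 5.0, -1.2]
finger_gap: 25.7
```

```bash
python3 -c "
from h import *
arc()
im,c,s=shot('wrist','w37');pin(im)"|egrep -v "^0|1mm|gras"
```

```text
t 30.325 pos [ 660.98 -228.04  148.59] toolx yaw 138.43 tilt z [ 0.0779 -0.0666 -0.9947] F [ 4.2   4.98 -1.19] M [ 1.164 -0.456 -0.482] gap 25.67
R 154.18 th -41.97 hand yaw 318.43 tilt 5.88 -0.11 F rad -0.21 F cw -6.51 Fz -1.19 Mz -0.482
tau bolt 0.481
w37 30.325 [ 660.98 -228.04  148.59] [ 1.0801  2.8464 -0.0529] [ 4.2   4.98 -1.19] [ 1.164 -0.456 -0.482]
pin px [284.8974359   18.15954416] [ 21   7  19  23 351]
```

carry_out --commands '[{"travel": [0.004, 0.22, 0.0], "rotation": [-0.0015, 0, -0.015]}, {"travel": [0.004, 0.15, 0], "rotation": [-0.001, 0, -0.01]}]'

```text
time: 30.62
eef_pos: [663.0, -225.7, 148.5]
eef_rot: [1.045, 2.859, -0.052]
force: [3.4, 3.6, -1.6]
finger_gap: 25.6
```

```bash
python3 -c "
from h import *
arc()
im,c,s=shot('wrist','w38');pin(im)"|egrep -v "^0|1mm|gras"
```

```text
t 30.625 pos [ 663.05 -225.65  148.49] toolx yaw 139.84 tilt z [ 0.0791 -0.0651 -0.9947] F [ 3.44  3.57 -1.64] M [ 0.839 -0.402 -0.656] gap 25.57
R 154.14 th -40.75 hand yaw 319.84 tilt 5.88 -0.07 F rad 0.28 F cw -4.95 Fz -1.64 Mz -0.656
tau bolt 0.076
w38 30.625 [ 663.05 -225.65  148.49] [ 1.045   2.8594 -0.0518] [ 3.44  3.57 -1.64] [ 0.839 -0.402 -0.656]
pin px [285.8974359   18.15954416] [ 22   7  19  23 351]
```

carry_out --commands '[{"travel": [0.0, 0.1, 0.0], "rotation": [0.001, 0, 0.01]}, {"travel": [0.0, 0.15, 0], "rotation": [0, 0, 0]}, {"travel": [0.0, 0.0, 0], "rotation": [0, 0, 0]}]'

```text
time: 31.05
eef_pos: [663.8, -224.6, 148.4]
eef_rot: [1.055, 2.857, -0.056]
force: [3.3, -5.2, -0.6]
finger_gap: 25.7
```

```bash
python3 -c "
from h import *
arc()
im,c,s=shot('wrist','w39');pin(im)"|egrep -v "^0|1mm|gras"
```

```text
t 31.05 pos [ 663.84 -224.61  148.39] toolx yaw 139.47 tilt z [ 0.0764 -0.0676 -0.9948] F [ 3.33 -5.25 -0.6 ] M [-0.464 -0.259  0.253] gap 25.74
R 154.04 th -40.35 hand yaw 319.47 tilt 5.85 0.1 F rad 5.93 F cw 1.85 Fz -0.6 Mz 0.253
tau bolt -0.021
w39 31.05 [ 663.84 -224.61  148.39] [ 1.055   2.8573 -0.0564] [ 3.33 -5.25 -0.6 ] [-0.464 -0.259  0.253]
pin px [282.12356322  18.39655172] [ 18   7  19  23 348]
```

carry_out --commands '[{"travel": [-0.06, -0.03, 0.0], "rotation": [0, 0, -0.002]}, {"travel": [0.0, 0.0, 0], "rotation": [0, 0, 0]}, {"travel": [0.0, 0.0, 0], "rotation": [0, 0, 0]}]'

```text
time: 31.48
eef_pos: [663.9, -224.7, 148.2]
eef_rot: [1.053, 2.859, -0.055]
force: [3.9, -3.9, 0.6]
finger_gap: 26.0
```

```bash
python3 -c "
from h import *
arc()
zoom('side','s39',200,260,90,110,6)"|egrep -v "^0|1mm|gras"
```

```text
t 31.475 pos [ 663.92 -224.69  148.2 ] toolx yaw 139.55 tilt z [ 0.0758 -0.0666 -0.9949] F [ 3.87 -3.93  0.62] M [-0.296 -0.388  0.129] gap 25.98
R 154.09 th -40.34 hand yaw 319.55 tilt 5.79 0.08 F rad 5.49 F cw 0.49 Fz 0.62 Mz 0.129
tau bolt 0.055
s39 31.475 [ 663.92 -224.69  148.2 ] [ 1.0533  2.8589 -0.0554] [ 3.87 -3.93  0.62] [-0.296 -0.388  0.129]
```

View pics/s39z.png

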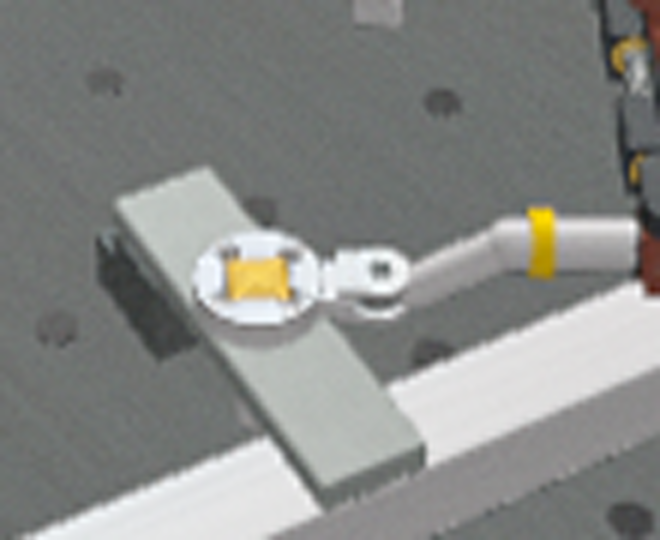

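carry_out --commands '[{"travel": [-0.1, 0.0, 0.0], "rotation": [0, 0, 0]}, {"travel": [0.004, 0.22, 0.0], "rotation": [-0.0015, 0, -0.015]}, {"travel": [0.004, 0.22, 0.0], "rotation": [-0.0015, 0, -0.015]}, {"travel": [0.0, 0.0, 0], "rotation": [0, 0, 0]}]'

```text
time: 32.02
eef_pos: [666.9, -221.2, 147.8]
eef_rot: [1.01, 2.876, -0.053]
force: [3.0, -3.2, 1.0]
finger_gap: 25.6
```

```bash
python3 -c "
from h import *
arc()
im,c,s=shot('wrist','w40');pin(im)"|egrep -v "^0|1mm|gras"
```

```text
t 32.025 pos [ 666.91 -221.19  147.76] toolx yaw 141.32 tilt z [ 0.0759 -0.0633 -0.9951] F [ 3.05 -3.22  1.  ] M [-0.255 -0.139  0.14 ] gap 25.63
R 154.05 th -38.57 hand yaw 321.32 tilt 5.67 0.11 F rad 4.39 F cw 0.62 Fz 1.0 Mz 0.14
tau bolt 0.048
w40 32.025 [ 666.91 -221.19  147.76] [ 1.0097  2.8763 -0.0529] [ 3.05 -3.22  1.  ] [-0.255 -0.139  0.14 ]
pin px [282.48732394  18.15211268] [ 18   7  20  23 355]
```

carry_out --commands '[{"travel": [-0.05, 0.0, -0.2], "rotation": [0, 0, 0]}, {"travel": [-0.03, 0, -0.3], "rotation": [0, 0, 0]}, {"travel": [-0.03, 0.0, -0.3], "rotation": [0, 0, 0]}, {"travel": [0.0, 0.0, 0], "rotation": [0, 0, 0]}]'

```text
time: 32.58
eef_pos: [665.9, -220.8, 155.2]
eef_rot: [1.012, 2.879, -0.052]
force: [-1.6, 2.1, -5.8]
finger_gap: 25.8
```

```bash
python3 -c "
from h import *
arc()
im,c,s=shot('wrist','w41');pin(im)
zoom('side','s41',200,260,90,110,6)"|egrep -v "^0|1mm|gras"
```

```text
t 32.575 pos [ 665.95 -220.76  155.19] toolx yaw 141.27 tilt z [ 0.0731 -0.0619 -0.9954] F [-1.61  2.05 -5.85] M [0.247 0.238 0.049] gap 25.81
R 152.84 th -38.68 hand yaw 321.27 tilt 5.49 0.14 F rad -2.54 F cw -0.6 Fz -5.85 Mz 0.049
tau bolt 0.138
w41 32.575 [ 665.95 -220.76  155.19] [ 1.0119  2.8789 -0.0522] [-1.61  2.05 -5.85] [0.247 0.238 0.049]
pin px [282.921875  23.10625 ] [ 19  13  19  22 320]
s41 32.625 [ 665.94 -220.77  155.1 ] [ 1.012   2.8789 -0.0521] [-2.59  2.77 -4.58] [0.373 0.331 0.087]
```

View pics/s41z.png

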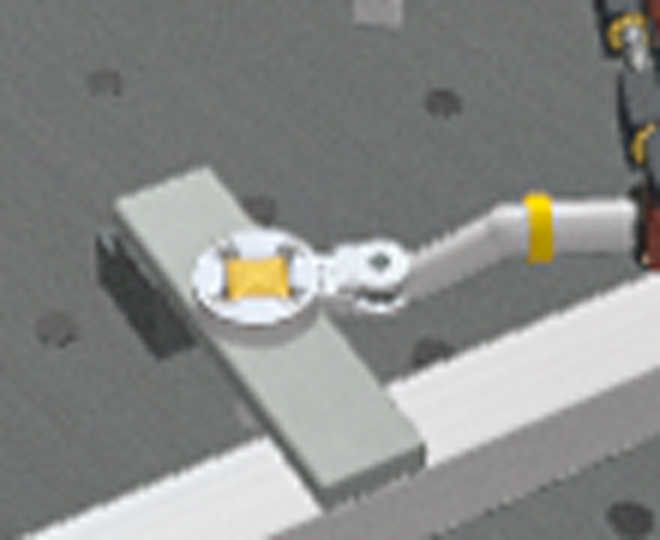

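carry_out --commands '[{"travel": [-0.15, 0.0, 0], "rotation": [0, 0.02, 0]}, {"travel": [-0.15, 0, 0], "rotation": [0, 0.02, 0]}, {"travel": [-0.15, 0.0, -0.05], "rotation": [0, 0.02, 0]}, {"travel": [0.0, 0.0, 0], "rotation": [0, 0, 0]}, {"travel": [0.0, 0.0, 0], "rotation": [0, 0, 0]}]'

```text
time: 33.3
eef_pos: [669.3, -223.4, 155.6]
eef_rot: [1.032, 2.934, -0.021]
force: [-4.8, 4.9, -5.4]
finger_gap: 25.5
```

```bash
python3 -c "
from h import *
arc()
im,c,s=shot('wrist','w42');pin(im)
zoom('side','s42',200,260,90,110,6)"|egrep -v "^0|1mm|gras"
```

```text
t 33.3 pos [ 669.3  -223.45  155.65] toolx yaw 141.26 tilt z [ 0.0248 -0.0233 -0.9994] F [-4.77  4.89 -5.36] M [0.685 0.65  0.043] gap 25.47
R 153.37 th -38.69 hand yaw 321.26 tilt 1.95 0.15 F rad -6.78 F cw -0.83 Fz -5.36 Mz 0.043
tau bolt 0.171
w42 33.3 [ 669.3  -223.45  155.65] [ 1.0316  2.9343 -0.0214] [-4.77  4.89 -5.36] [0.685 0.65  0.043]
pin px [282.98586572  28.20848057] [ 20  19  17  20 283]
s42 33.35 [ 669.3  -223.45  155.67] [ 1.0316  2.9343 -0.0214] [-5.23  4.47 -5.33] [0.632 0.658 0.02 ]
```

View pics/s42z.png

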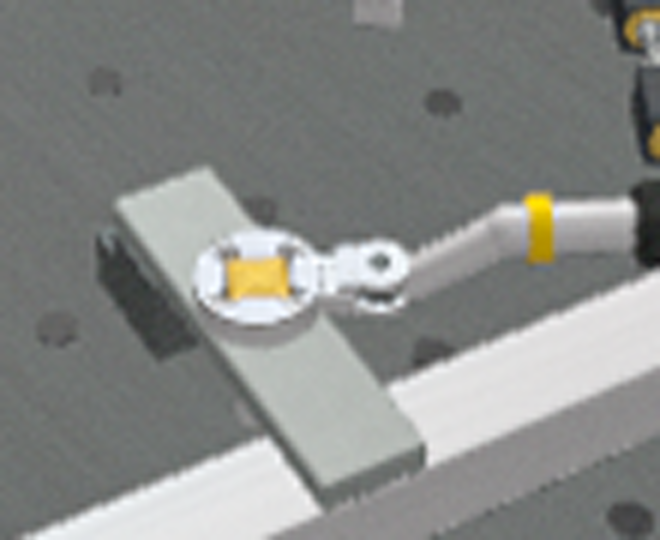

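carry_out --commands '[{"travel": [0.1, 0.0, 0], "rotation": [0, 0, 0]}, {"travel": [0.0, 0.0, 0], "rotation": [0, 0, 0]}, {"travel": [0.0, 0.0, 0], "rotation": [0, 0, 0]}]'

```text
time: 33.78
eef_pos: [669.1, -223.2, 156.1]
eef_rot: [1.031, 2.932, -0.022]
force: [-4.4, 2.5, -5.7]
finger_gap: 25.6
```

```bash
python3 -c "
from h import *
arc()
im,c,s=shot('wrist','w43');pin(im)"|egrep -v "^0|1mm|gras"
```

```text
t 33.775 pos [ 669.1  -223.23  156.12] toolx yaw 141.27 tilt z [ 0.0268 -0.0244 -0.9993] F [-4.4   2.55 -5.72] M [0.51  0.47  0.084] gap 25.62
R 153.22 th -38.66 hand yaw 321.27 tilt 2.08 0.13 F rad -5.03 F cw 0.76 Fz -5.72 Mz 0.084
tau bolt -0.031
w43 33.775 [ 669.1  -223.23  156.12] [ 1.0306  2.9322 -0.022 ] [-4.4   2.55 -5.72] [0.51  0.47  0.084]
pin px [282.88297872  28.33687943] [ 20  19  17  20 282]
```

carry_out --commands '[{"travel": [0.1, 0.0, 0], "rotation": [0, 0, 0]}, {"travel": [0.1, 0.0, 0], "rotation": [0, 0, 0]}, {"travel": [0.0, 0.0, 0], "rotation": [0, 0, 0]}]'

```text
time: 34.2
eef_pos: [668.7, -222.7, 157.0]
eef_rot: [1.029, 2.928, -0.023]
force: [-1.1, -0.6, -5.2]
finger_gap: 26.1
```

```bash
python3 -c "
from h import *
arc()
im,c,s=shot('wrist','w44');pin(im)"|egrep -v "^0|1mm|gras"
```

```text
t 34.2 pos [ 668.7  -222.74  156.96] toolx yaw 141.28 tilt z [ 0.0306 -0.0265 -0.9992] F [-1.13 -0.55 -5.22] M [-0.105 -0.111  0.136] gap 26.08
R 152.85 th -38.6 hand yaw 321.28 tilt 2.32 0.09 F rad -0.54 F cw 1.13 Fz -5.22 Mz 0.136
tau bolt -0.034
w44 34.2 [ 668.7  -222.74  156.96] [ 1.0291  2.9283 -0.023 ] [-1.13 -0.55 -5.22] [-0.105 -0.111  0.136]
pin px [282.6245614   28.53333333] [ 19  19  18  20 285]
```

carry_out --commands '[{"travel": [-0.01, 0.0, -0.2], "rotation": [0, 0, 0]}, {"travel": [-0.01, 0.0, -0.2], "rotation": [0, 0, 0]}, {"travel": [0.0, 0.0, 0], "rotation": [0, 0, 0]}]'

```text
time: 34.62
eef_pos: [668.2, -222.3, 160.7]
eef_rot: [1.03, 2.93, -0.022]
force: [-1.8, 1.6, -5.5]
finger_gap: 25.7
```

```bash
python3 -c "
from h import *
arc()
im,c,s=shot('wrist','w45');pin(im)
zoom('side','s45',200,260,90,110,6)"|egrep -v "^0|1mm|gras"
```

```text
t 34.625 pos [ 668.16 -222.27  160.71] toolx yaw 141.27 tilt z [ 0.0291 -0.0256 -0.9993] F [-1.81  1.55 -5.5 ] M [0.077 0.094 0.116] gap 25.71
R 152.03 th -38.59 hand yaw 321.27 tilt 2.22 0.1 F rad -2.38 F cw -0.09 Fz -5.5 Mz 0.116
tau bolt 0.129
w45 34.625 [ 668.16 -222.27  160.71] [ 1.0299  2.9299 -0.0225] [-1.81  1.55 -5.5 ] [0.077 0.094 0.116]
pin px [282.68014706  31.27205882] [ 19  22  18  20 272]
s45 34.675 [ 668.16 -222.28  160.65] [ 1.0298  2.9299 -0.0225] [-1.78  1.34 -4.65] [0.113 0.153 0.094]
```

View pics/s45z.png

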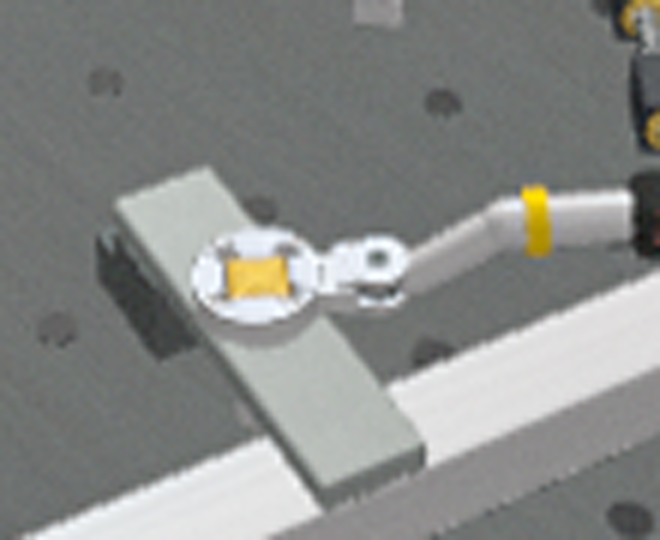

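carry_out --commands '[{"travel": [-0.04, 0.0, 0.3], "rotation": [0, 0, 0]}, {"travel": [-0.04, 0.0, 0.3], "rotation": [0, 0, 0]}, {"travel": [-0.04, 0.0, 0.3], "rotation": [0, 0, 0]}, {"travel": [-0.03, 0.0, 0.3], "rotation": [0, 0, 0]}, {"travel": [0, 0.0, 0], "rotation": [0, 0, 0]}]'

```text
time: 35.35
eef_pos: [670.3, -224.0, 148.7]
eef_rot: [1.029, 2.928, -0.023]
force: [0.1, -0.8, -1.0]
finger_gap: 26.0
```

```bash
python3 -c "
from h import *
arc()
im,c,s=shot('wrist','w46');pin(im)"|egrep -v "^0|1mm"
```

```text
t 35.35 pos [ 670.26 -223.97  148.71] toolx yaw 141.26 tilt z [ 0.0304 -0.0263 -0.9992] F [ 0.14 -0.84 -0.99] M [-0.001  0.143  0.15 ] gap 25.95
grasp [ 672.11 -225.57   87.76]
R 154.82 th -38.59 hand yaw 321.26 tilt 2.3 0.08 F rad 0.63 F cw 0.56 Fz -0.99 Mz 0.15
tau bolt 0.064
w46 35.35 [ 670.26 -223.97  148.71] [ 1.0295  2.9284 -0.0228] [ 0.14 -0.84 -0.99] [-0.001  0.143  0.15 ]
pin px [282.38782051  22.28205128] [ 19  12  18  22 312]
```

carry_out --commands '[{"travel": [-0.005, 0.0, -0.15], "rotation": [0, 0, 0]}, {"travel": [-0.005, 0.0, -0.15], "rotation": [0, 0, 0]}, {"travel": [-0.005, 0.0, -0.15], "rotation": [0, 0, 0]}, {"travel": [0, 0.0, 0], "rotation": [0, 0, 0]}]'

```text
time: 35.9
eef_pos: [669.6, -223.5, 153.1]
eef_rot: [1.03, 2.93, -0.023]
force: [0.3, -0.7, -4.6]
finger_gap: 25.7
```

```bash
python3 -c "
from h import *
arc()
im,c,s=shot('wrist','w47');pin(im)"|egrep -v "^0|1mm"
```

```text
t 35.9 pos [ 669.58 -223.51  153.1 ] toolx yaw 141.27 tilt z [ 0.0289 -0.0256 -0.9993] F [ 0.33 -0.69 -4.62] M [-0.228 -0.302  0.068] gap 25.68
grasp [ 671.34 -225.07   92.14]
R 153.91 th -38.62 hand yaw 321.27 tilt 2.21 0.11 F rad 0.69 F cw 0.33 Fz -4.62 Mz 0.068
tau bolt 0.017
w47 35.9 [ 669.58 -223.51  153.1 ] [ 1.0298  2.93   -0.0226] [ 0.33 -0.69 -4.62] [-0.228 -0.302  0.068]
pin px [282.6130137   25.47260274] [ 19  16  18  20 292]
```

carry_out --commands '[{"travel": [-0.01, 0.0, -0.15], "rotation": [0, 0, 0]}, {"travel": [-0.01, 0.0, -0.15], "rotation": [0, 0, 0]}, {"travel": [0, 0.0, 0], "rotation": [0, 0, 0]}]'

```text
time: 36.33
eef_pos: [669.3, -223.3, 155.9]
eef_rot: [1.03, 2.931, -0.022]
force: [-2.3, 1.5, -5.0]
finger_gap: 25.7
```

```bash
python3 -c "
from h import *
arc()
im,c,s=shot('wrist','w48');pin(im)
zoom('side','s48',200,260,90,110,6)"|egrep -v "^0|1mm"
```

```text
t 36.325 pos [ 669.29 -223.28  155.92] toolx yaw 141.27 tilt z [ 0.0279 -0.025  -0.9993] F [-2.35  1.48 -4.96] M [0.122 0.166 0.091] gap 25.7
grasp [ 670.99 -224.8    94.96]
R 153.47 th -38.63 hand yaw 321.27 tilt 2.14 0.12 F rad -2.76 F cw 0.31 Fz -4.96 Mz 0.091
tau bolt 0.045
w48 36.325 [ 669.29 -223.28  155.92] [ 1.0303  2.9311 -0.0223] [-2.35  1.48 -4.96] [0.122 0.166 0.091]
pin px [282.74385965  27.45263158] [ 19  18  18  20 285]
s48 36.375 [ 669.26 -223.29  155.86] [ 1.0303  2.9312 -0.0223] [-3.13  1.95 -5.59] [0.174 0.167 0.093]
```

View pics/s48z.png

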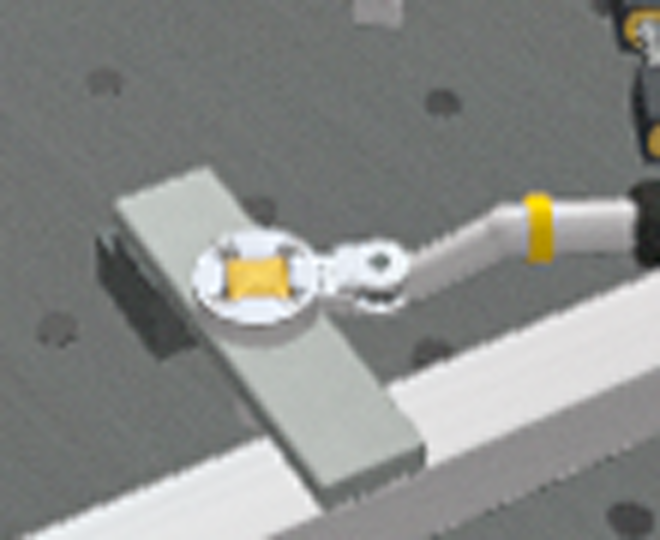

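carry_out --commands '[{"travel": [0.12, 0.0, 0], "rotation": [0, 0, 0]}, {"travel": [0.0, 0.0, 0], "rotation": [0, 0, 0]}, {"travel": [0.0, 0.0, 0], "rotation": [0, 0, 0]}]'

```text
time: 36.8
eef_pos: [669.1, -223.1, 156.3]
eef_rot: [1.03, 2.929, -0.023]
force: [-0.7, -0.2, -5.8]
finger_gap: 25.7
```

```bash
python3 -c "
from h import *
arc()
im,c,s=shot('wrist','w49');pin(im)"|egrep -v "^0|1mm"
```

```text
t 36.8 pos [ 669.11 -223.09  156.27] toolx yaw 141.27 tilt z [ 0.0299 -0.026  -0.9992] F [-0.73 -0.18 -5.78] M [-0.166 -0.132  0.097] gap 25.71
grasp [ 670.93 -224.68   95.32]
R 153.34 th -38.61 hand yaw 321.27 tilt 2.27 0.09 F rad -0.46 F cw 0.6 Fz -5.78 Mz 0.097
tau bolt 0.007
w49 36.8 [ 669.11 -223.09  156.27] [ 1.0295  2.929  -0.0228] [-0.73 -0.18 -5.78] [-0.166 -0.132  0.097]
pin px [282.58188153  27.4912892 ] [ 19  18  18  20 287]
```

carry_out --commands '[{"travel": [-0.09, 0.0, -0.05], "rotation": [0, 0.015, 0]}, {"travel": [-0.08, 0.0, -0.05], "rotation": [0, 0.015, 0]}, {"travel": [0.0, 0.0, 0], "rotation": [0, 0, 0]}]'

```text
time: 37.22
eef_pos: [670.3, -224.0, 157.1]
eef_rot: [1.04, 2.957, -0.007]
force: [-1.6, 0.0, -4.9]
finger_gap: 25.5
```

```bash
python3 -c "
from h import *
arc()
im,c,s=shot('wrist','w50');pin(im)"|egrep -v "^0|1mm"
```

```text
t 37.225 pos [ 670.28 -224.05  157.1 ] toolx yaw 141.25 tilt z [ 0.0055 -0.0066 -1.    ] F [-1.59  0.02 -4.87] M [-0.032 -0.043  0.02 ] gap 25.46
grasp [ 670.61 -224.45   96.1 ]
R 152.95 th -38.61 hand yaw 321.25 tilt 0.48 0.1 F rad -1.25 F cw 0.98 Fz -4.87 Mz 0.02
tau bolt -0.129
w50 37.225 [ 670.28 -224.05  157.1 ] [ 1.0397  2.9568 -0.0069] [-1.59  0.02 -4.87] [-0.032 -0.043  0.02 ]
pin px [282.67045455  31.93939394] [ 20  23  17  19 264]
```

```bash
python3 -c "
from h import *
zoom('side','s50',170,260,120,160,5)
zoom('scene','c50',150,190,120,160,5)"
```

```text
s50 37.275 [ 670.27 -224.03  157.16] [ 1.0395  2.9565 -0.0071] [-1.91 -0.41 -3.81] [-0.057 -0.044  0.065]
c50 37.325 [ 670.25 -223.98  157.19] [ 1.0393  2.9563 -0.0072] [-0.88  0.53 -5.33] [-0.014 -0.006  0.078]
```

View pics/s50z.png

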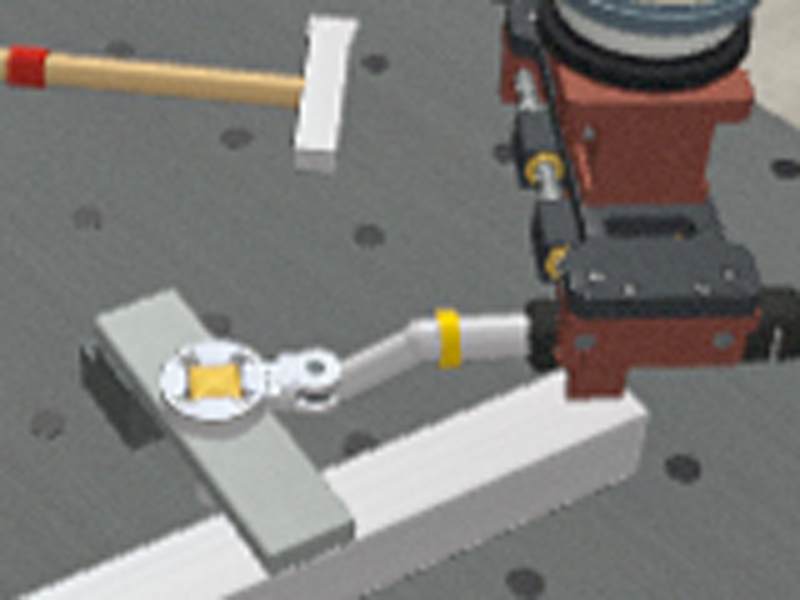

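View pics/c50z.png

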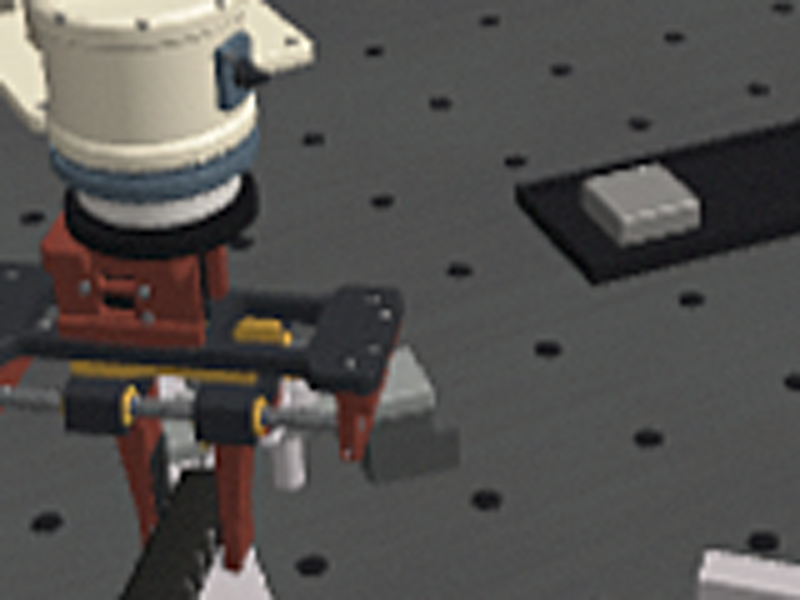

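carry_out --commands '[{"travel": [-0.04, 0.0, 0.3], "rotation": [0, 0, 0]}, {"travel": [-0.04, 0.0, 0.3], "rotation": [0, 0, 0]}, {"travel": [-0.04, 0.0, 0.3], "rotation": [0, 0, 0]}, {"travel": [0, 0.0, 0], "rotation": [0, 0, 0]}, {"travel": [0, 0.0, 0], "rotation": [0, 0, 0]}]'

```text
time: 38.0
eef_pos: [671.6, -225.0, 148.4]
eef_rot: [1.039, 2.955, -0.007]
force: [2.6, -2.0, -1.5]
finger_gap: 25.7
```

```bash
python3 -c "
from h import *
arc()
im,c,s=shot('wrist','w51');pin(im)"|egrep -v "^0|1mm"
```

```text
t 38.0 pos [ 671.57 -225.    148.37] toolx yaw 141.27 tilt z [ 0.0069 -0.0074 -0.9999] F [ 2.63 -2.02 -1.54] M [-0.138 -0.156  0.137] gap 25.71
grasp [ 671.99 -225.46   87.38]
R 154.66 th -38.59 hand yaw 321.27 tilt 0.58 0.08 F rad 3.31 F cw -0.07 Fz -1.54 Mz 0.137
tau bolt 0.147
w51 38.0 [ 671.57 -225.    148.37] [ 1.0388  2.9553 -0.0074] [ 2.63 -2.02 -1.54] [-0.138 -0.156  0.137]
pin px [282.46938776  25.63265306] [ 19  16  18  21 294]
```

carry_out --commands '[{"travel": [-0.15, 0.0, 0], "rotation": [0, 0, 0]}, {"travel": [0, 0.0, 0], "rotation": [0, 0, 0]}, {"travel": [-0.09, 0.0, -0.02], "rotation": [0, 0.015, 0]}, {"travel": [-0.09, 0.0, -0.02], "rotation": [0, 0.015, 0]}, {"travel": [0, 0.0, 0], "rotation": [0, 0, 0]}]'

```text
time: 38.67
eef_pos: [673.2, -226.6, 147.9]
eef_rot: [-1.035, -2.942, -0.009]
force: [-3.0, 2.2, -5.0]
finger_gap: 26.1
```

```bash
python3 -c "
from h import *
arc()
im,c,s=shot('wrist','w52');pin(im)"|egrep -v "^0|1mm"
```

```text
t 38.675 pos [ 673.24 -226.63  147.85] toolx yaw 141.25 tilt z [-0.0195  0.0129 -0.9997] F [-2.98  2.22 -4.99] M [0.235 0.204 0.027] gap 26.14
grasp [ 672.05 -225.84   86.87]
R 154.94 th -38.68 hand yaw 321.25 tilt -1.33 0.12 F rad -3.71 F cw 0.13 Fz -4.99 Mz 0.027
tau bolt 0.008
w52 38.675 [ 673.24 -226.63  147.85] [-1.0347 -2.9423 -0.0088] [-2.98  2.22 -4.99] [0.235 0.204 0.027]
pin px [282.94945848  28.71119134] [ 20  19  17  20 277]
```

carry_out --commands '[{"travel": [0.14, 0.0, 0], "rotation": [0, 0, 0]}, {"travel": [0, 0.0, 0], "rotation": [0, 0, 0]}, {"travel": [0.0, 0.0, 0], "rotation": [0, 0, 0]}]'

```text
time: 39.1
eef_pos: [672.9, -226.2, 148.9]
eef_rot: [-1.035, -2.946, -0.008]
force: [0.1, 0.1, -5.5]
finger_gap: 25.9
```

```bash
python3 -c "
from h import *
arc()
im,c,s=shot('wrist','w53');pin(im)"|egrep -v "^0|1mm"
```

```text
t 39.1 pos [ 672.93 -226.19  148.88] toolx yaw 141.27 tilt z [-0.0166  0.0113 -0.9998] F [ 0.09  0.11 -5.49] M [-0.285 -0.304  0.165] gap 25.94
grasp [ 671.91 -225.51   87.89]
R 154.63 th -38.62 hand yaw 321.27 tilt -1.15 0.09 F rad 0.0 F cw -0.14 Fz -5.49 Mz 0.165
tau bolt 0.187
w53 39.1 [ 672.93 -226.19  148.88] [-1.0354 -2.9455 -0.008 ] [ 0.09  0.11 -5.49] [-0.285 -0.304  0.165]
pin px [282.67028986  29.22463768] [ 19  20  18  20 276]
```

carry_out --commands '[{"travel": [0, 0.05, -0.15], "rotation": [0, 0, -0.003]}, {"travel": [0, -0.08, -0.15], "rotation": [0, 0, 0.005]}, {"travel": [0.0, 0.04, -0.1], "rotation": [0, 0, -0.002]}, {"travel": [0.0, 0.0, 0], "rotation": [0, 0, 0]}]'

```text
time: 39.65
eef_pos: [672.9, -225.9, 152.8]
eef_rot: [-1.035, -2.945, -0.008]
force: [0.2, -1.1, -5.2]
finger_gap: 25.5
```

```bash
python3 -c "
from h import *
arc()
im,c,s=shot('wrist','w54');pin(im)
zoom('side','s54',200,260,90,110,6)"|egrep -v "^0|1mm"
```

```text
t 39.65 pos [ 672.87 -225.92  152.81] toolx yaw 141.27 tilt z [-0.0173  0.0117 -0.9998] F [ 0.21 -1.06 -5.17] M [-0.267 -0.172  0.138] gap 25.53
grasp [ 671.81 -225.21   91.83]
R 154.36 th -38.55 hand yaw 321.27 tilt -1.19 0.1 F rad 0.82 F cw 0.7 Fz -5.17 Mz 0.138
tau bolt 0.029
w54 39.65 [ 672.87 -225.92  152.81] [-1.035  -2.9448 -0.0083] [ 0.21 -1.06 -5.17] [-0.267 -0.172  0.138]
pin px [282.5         30.02205882] [ 19  21  18  20 272]
s54 39.7 [ 672.84 -225.96  152.76] [-1.0351 -2.9447 -0.0082] [-1.13 -1.73 -3.99] [-0.209 -0.217  0.143]
```

View pics/s54z.png

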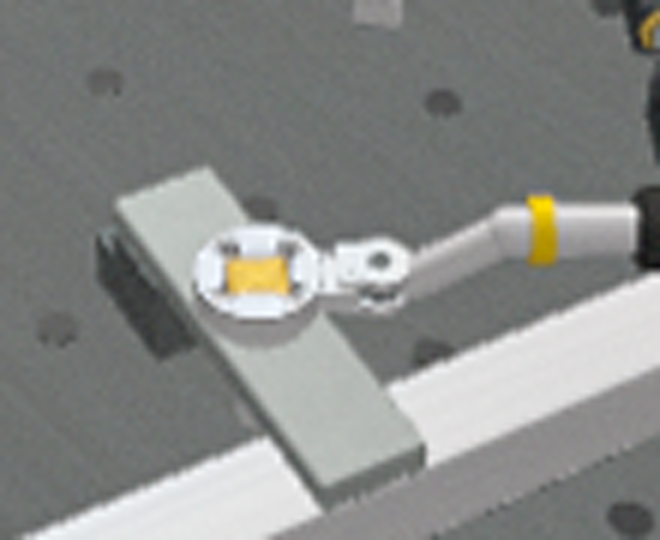

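carry_out --commands '[{"travel": [-0.03, 0.0, -0.15], "rotation": [0, 0.003, 0]}, {"travel": [-0.02, 0.03, -0.15], "rotation": [0, 0.003, 0]}, {"travel": [0.0, -0.03, -0.15], "rotation": [0, 0, 0]}, {"travel": [0.0, 0.0, 0], "rotation": [0, 0, 0]}]'

```text
time: 40.25
eef_pos: [673.5, -226.3, 157.4]
eef_rot: [-1.034, -2.939, -0.012]
force: [0.3, -0.1, -3.2]
finger_gap: 26.0
```

```bash
python3 -c "
from h import *
arc()
im,c,s=shot('wrist','w55');pin(im)"|egrep -v "^0|1mm"
```

```text
t 40.25 pos [ 673.48 -226.29  157.43] toolx yaw 141.24 tilt z [-0.0216  0.0157 -0.9996] F [ 0.25 -0.13 -3.23] M [-0.117 -0.191  0.03 ] gap 25.96
grasp [ 672.16 -225.33   96.45]
R 154.71 th -38.51 hand yaw 321.24 tilt -1.53 0.07 F rad 0.28 F cw -0.05 Fz -3.23 Mz 0.03
tau bolt 0.038
w55 40.25 [ 673.48 -226.29  157.43] [-1.0339 -2.9394 -0.0119] [ 0.25 -0.13 -3.23] [-0.117 -0.191  0.03 ]
pin px [282.8597786   29.82287823] [ 20  20  17  20 271]
```

Free now; keep lifting.

carry_out --commands '[{"travel": [0, 0.0, -0.2], "rotation": [0, 0, 0]}, {"travel": [0, 0.0, -0.3], "rotation": [0, 0, 0]}, {"travel": [0.0, 0, -0.4], "rotation": [0, 0, 0]}, {"travel": [0.0, 0.0, 0], "rotation": [0, 0, 0]}]'

```text
time: 40.8
eef_pos: [673.8, -226.5, 166.7]
eef_rot: [-1.034, -2.94, -0.011]
force: [-0.8, 0.1, -3.6]
finger_gap: 25.8
```

```bash
python3 -c "
from h import *
arc()
im,c,s=shot('wrist','w56');pin(im)
zoom('side','s56',200,260,90,110,6)"|egrep -v "^0|1mm"
```

```text
t 40.8 pos [ 673.78 -226.53  166.73] toolx yaw 141.26 tilt z [-0.0212  0.0152 -0.9997] F [-0.78  0.12 -3.55] M [-0.143 -0.28   0.07 ] gap 25.79
grasp [ 672.49 -225.6   105.75]
R 155.14 th -38.51 hand yaw 321.26 tilt -1.49 0.08 F rad -0.69 F cw 0.39 Fz -3.55 Mz 0.07
tau bolt 0.009
w56 40.8 [ 673.78 -226.53  166.73] [-1.0336 -2.9401 -0.0114] [-0.78  0.12 -3.55] [-0.143 -0.28   0.07 ]
pin px [282.89010989  30.02197802] [ 20  21  17  20 273]
s56 40.85 [ 673.62 -226.5   166.45] [-1.0335 -2.9397 -0.0114] [-0.12  0.05 -4.69] [-0.116 -0.255  0.02 ]
```

View pics/s56z.png

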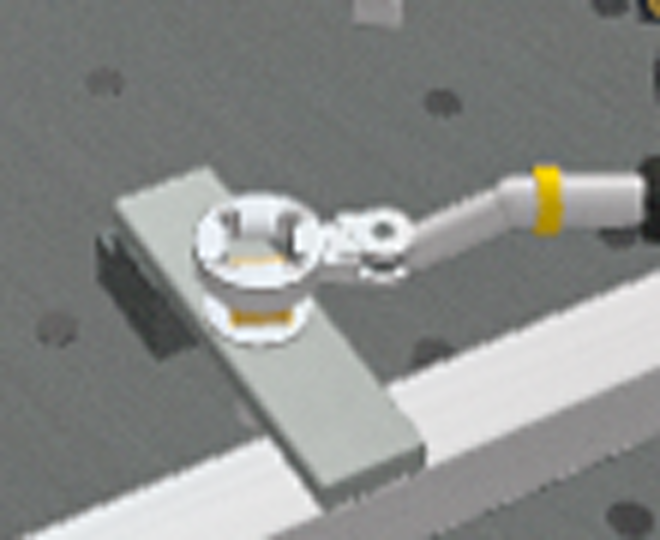

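carry_out --commands '[{"travel": [0, 0.0, -0.8], "rotation": [0, 0, 0]}, {"travel": [0, 0.0, -1.4], "rotation": [0, 0, 0]}, {"travel": [0.0, 0, -1.6], "rotation": [0, 0, 0]}, {"travel": [0.0, 0.0, -1.2], "rotation": [0, 0, 0]}, {"travel": [0.0, 0.0, -0.4], "rotation": [0, 0, 0]}, {"travel": [0.0, 0.0, 0], "rotation": [0, 0, 0]}]'

```text
time: 41.65
eef_pos: [674.7, -227.3, 220.5]
eef_rot: [-1.033, -2.94, -0.011]
force: [0.2, 0.3, -5.0]
finger_gap: 25.9
```

```bash
python3 -c "
from h import *
im,c,s=shot('wrist','w57');pin(im)
togo(447.4,326.8,155)
zoom('side','s57',200,260,90,110,6)
bolt('w57')"
```

```text
w57 41.65 [ 674.68 -227.28  220.45] [-1.0333 -2.9396 -0.0114] [ 0.15  0.29 -4.98] [-0.091 -0.286  0.048]
pin px [282.89010989  30.02197802] [ 20  21  17  20 273]
t 41.7 pos [ 674.49 -227.19  219.92] toolx yaw 141.26 tilt z [-0.0225  0.0157 -0.9996] F [ 0.24 -0.28 -3.82] M [-0.136 -0.261 -0.029] gap 25.79
grasp [ 673.11 -226.24  158.94]
move cm [52.181 29.018  1.77 ] tilt deg -1.57
s57 41.7 [ 674.49 -227.19  219.92] [-1.0331 -2.9388 -0.0114] [ 0.24 -0.28 -3.82] [-0.136 -0.261 -0.029]
w57 rect 636.05224609375 -195.10171508789062 37.25196838378906 15.514909744262695 ang 52.57667922973633 centroid [ 636.25606493 -195.14268051   67.        ] px [283.48262548 158.53667954] [ 258  147   52   23 1036]
```

View pics/s57z.png

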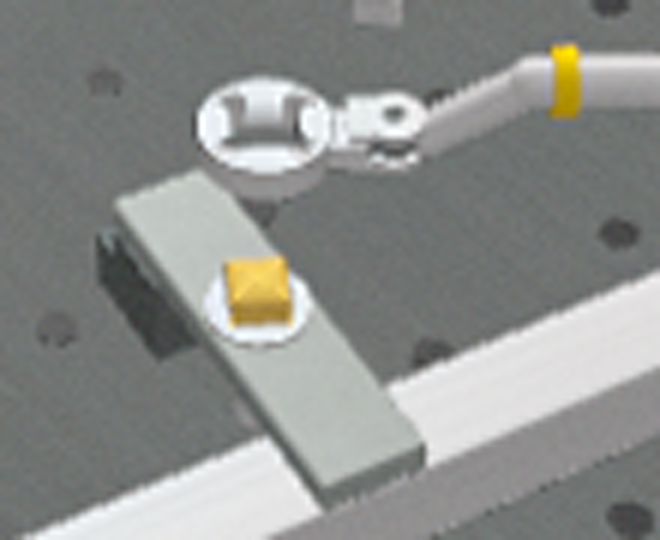

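carry_out --commands '[{"travel": [1.04, 0.58, 0.03], "rotation": [0, 0, 0]}, {"travel": [2.61, 1.45, 0.07], "rotation": [0, 0, 0]}, {"travel": [4.17, 2.32, 0.11], "rotation": [0, 0, 0]}, {"travel": [5.22, 2.9, 0.14], "rotation": [0, 0, 0]}, {"travel": [5.22, 2.9, 0.14], "rotation": [0, 0, 0]}, {"travel": [5.22, 2.9, 0.14], "rotation": [0, 0, 0]}, {"travel": [5.22, 2.9, 0.14], "rotation": [0, 0, 0]}, {"travel": [5.22, 2.9, 0.14], "rotation": [0, 0, 0]}]'

```text
time: 42.75
eef_pos: [526.4, 134.0, 219.8]
eef_rot: [-1.033, -2.939, -0.011]
force: [0.7, 0.7, -4.0]
finger_gap: 25.9
```

carry_out --commands '[{"travel": [5.22, 2.9, 0.14], "rotation": [0, 0, 0]}, {"travel": [5.22, 2.9, 0.14], "rotation": [0, 0, 0]}, {"travel": [4.17, 2.32, 0.11], "rotation": [0, 0, 0]}, {"travel": [2.61, 1.45, 0.07], "rotation": [0, 0, 0]}, {"travel": [1.04, 0.58, 0.03], "rotation": [0, 0, 0]}, {"travel": [0, 0, 0], "rotation": [0, 0, 0]}]'

```text
time: 43.5
eef_pos: [448.4, 325.7, 219.5]
eef_rot: [-1.031, -2.94, -0.01]
force: [-0.2, -0.9, -4.3]
finger_gap: 25.9
```

```bash
python3 -c "
from h import *
s=togo(447.4,326.8,155);print(s['joint_pos'])
im,c,s=shot('wrist','w58');pin(im)"
```

```text
t 43.5 pos [448.39 325.75 219.54] toolx yaw 141.34 tilt z [-0.0226  0.0151 -0.9996] F [-0.15 -0.93 -4.26] M [-0.181 -0.339  0.051] gap 25.86
grasp [447.02 326.66 158.57]
move cm [-0.031  0.035  0.356] tilt deg -1.55
[ 0.59639146  0.43592017  1.84137945  0.03273856  0.87476626 -0.32081208]
w58 43.5 [448.39 325.75 219.54] [-1.0312 -2.9397 -0.0105] [-0.15 -0.93 -4.26] [-0.181 -0.339  0.051]
```

carry_out --commands '[{"travel": [0, 0, 0], "rotation": [0.002, 0, -0.08]}, {"travel": [0, 0, 0], "rotation": [0.0037, 0, -0.14]}, {"travel": [0, 0, 0], "rotation": [0.0048, 0, -0.18]}, {"travel": [0, 0, 0], "rotation": [0.0048, 0, -0.18]}, {"travel": [0, 0, 0], "rotation": [0.0048, 0, -0.18]}, {"travel": [0, 0, 0], "rotation": [0.0048, 0, -0.18]}, {"travel": [0, 0, 0], "rotation": [0.0048, 0, -0.18]}, {"travel": [0, 0, 0], "rotation": [0.0048, 0, -0.18]}]'

```text
time: 44.55
eef_pos: [449.6, 324.2, 219.7]
eef_rot: [0.962, -2.962, 0.014]
force: [-0.2, -0.6, -4.0]
finger_gap: 25.8
```

carry_out --commands '[{"travel": [0, 0, 0], "rotation": [0.0048, 0, -0.18]}, {"travel": [0, 0, 0], "rotation": [0.0048, 0, -0.18]}, {"travel": [0, 0, 0], "rotation": [0.0048, 0, -0.18]}, {"travel": [0, 0, 0], "rotation": [0.0048, 0, -0.18]}, {"travel": [0, 0, 0], "rotation": [0.002, 0, -0.07]}, {"travel": [0, 0, 0], "rotation": [0.001, 0, -0.039]}, {"travel": [0, 0, 0], "rotation": [0, 0, 0]}, {"travel": [0, 0, 0], "rotation": [0, 0, 0]}]'

```text
time: 45.55
eef_pos: [449.3, 324.9, 219.7]
eef_rot: [2.071, -2.334, 0.027]
force: [-0.4, -0.2, -3.8]
finger_gap: 25.7
```

```bash
python3 -c "
from h import *
s=togo(447.4,326.8,75);print(s['joint_pos'])
im,c,s=shot('wrist','w59');pin(im)
zoom('side','s59',120,100,110,150,5)
zoom('scene','c59',110,270,100,140,5)"
```

```text
t 45.55 pos [449.3  324.88 219.71] toolx yaw -96.82 tilt z [-0.0045 -0.0274 -0.9996] F [-0.43 -0.2  -3.84] M [ 0.437 -0.003  0.037] gap 25.67
grasp [449.03 323.21 158.73]
move cm [-0.57   0.194  8.361] tilt deg -1.59
[ 0.61282305  0.43895624  1.83557455 -0.02564487  0.8866695  -2.39323522]
w59 45.55 [449.3  324.88 219.71] [ 2.0709 -2.3335  0.0274] [-0.43 -0.2  -3.84] [ 0.437 -0.003  0.037]
s59 45.6 [449.19 325.03 219.69] [ 2.0713 -2.333   0.0274] [-0.6   0.95 -4.29] [0.444 0.024 0.009]
c59 45.65 [449.12 325.19 219.69] [ 2.0719 -2.3326  0.0274] [-0.38  0.45 -4.96] [ 0.418 -0.06   0.009]
```

View pics/s59z.png

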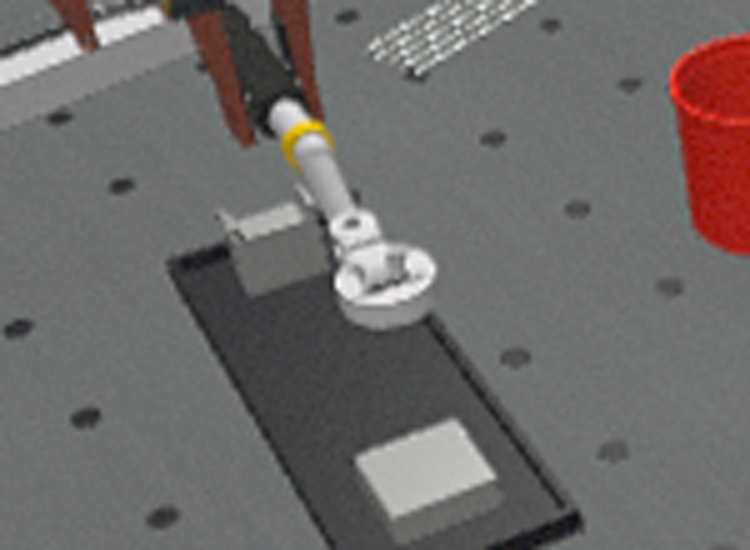

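View pics/w59.png

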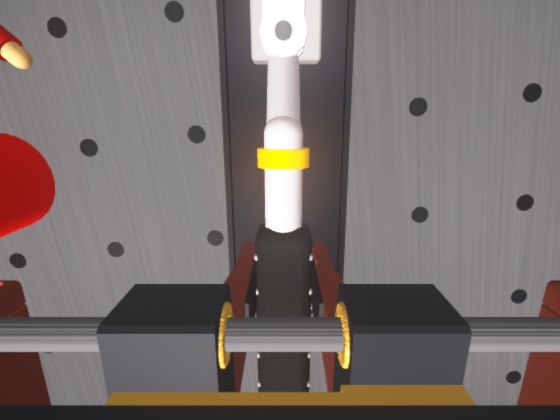

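```bash
python3 -c "
from h import *
s=togo(447.5,327.6,75)
a=cv2.imread('pics/w6.png');b=cv2.imread('pics/w59.png')
for im in (a,b):
    h=cv2.cvtColor(im,40);m=cv2.inRange(h,(22,150,120),(34,255,255));m[200:]=0
    ys,xs=np.nonzero(m);print(ys.min(),ys.max(),ys.mean(),xs.mean(),len(xs))
"
```

```text
t 45.7 pos [449.05 325.31 219.68] toolx yaw -96.76 tilt z [-0.0045 -0.0275 -0.9996] F [ 0.45 -0.66 -4.29] M [ 0.399 -0.022 -0.008] gap 25.99
grasp [448.78 323.63 158.71]
move cm [-0.612  0.163  8.357] tilt deg -1.59
151 171 161.34805467928496 282.0105152471083 951
149 168 158.7825136612022 281.39234972677593 915
```

carry_out --commands '[{"travel": [-0.2, 0.08, 1.0], "rotation": [0, 0, 0]}, {"travel": [-0.2, 0.08, 2.0], "rotation": [0, 0, 0]}, {"travel": [-0.1, 0, 2.4], "rotation": [0, 0, 0]}, {"travel": [-0.1, 0, 2.0], "rotation": [0, 0, 0]}, {"travel": [-0.06, 0, 1.4], "rotation": [0, 0, 0]}, {"travel": [-0.02, 0, 0.6], "rotation": [0, 0, 0]}, {"travel": [0, 0, 0], "rotation": [0, 0, 0]}, {"travel": [0, 0, 0], "rotation": [0, 0, 0]}]'

```text
time: 46.7
eef_pos: [448.1, 330.2, 126.1]
eef_rot: [2.074, -2.332, 0.028]
force: [0.1, -0.7, -4.7]
finger_gap: 26.1
```

```bash
python3 -c "
from h import *
s=togo(447.5,327.9,56)
im,c,s=shot('wrist','w60');pin(im)
zoom('side','s60',140,110,100,130,6)
zoom('scene','c60',130,290,90,130,6)"
```

```text
t 46.7 pos [448.13 330.15 126.15] toolx yaw -96.71 tilt z [-0.0034 -0.0268 -0.9996] F [ 0.07 -0.74 -4.74] M [ 0.456 -0.006 -0.001] gap 26.09
grasp [447.92 328.52  65.17]
move cm [0.042 0.034 0.919] tilt deg -1.55
w60 46.7 [448.13 330.15 126.15] [ 2.074  -2.3323  0.0278] [ 0.07 -0.74 -4.74] [ 0.456 -0.006 -0.001]
s60 46.75 [448.13 330.17 126.24] [ 2.0742 -2.3324  0.0278] [-0.29 -0.37 -4.44] [ 0.454 -0.06   0.026]
c60 46.8 [448.13 330.18 126.26] [ 2.0741 -2.3325  0.0278] [ 0.04 -0.58 -4.3 ] [ 0.42  -0.041 -0.02 ]
```

View pics/s60z.png

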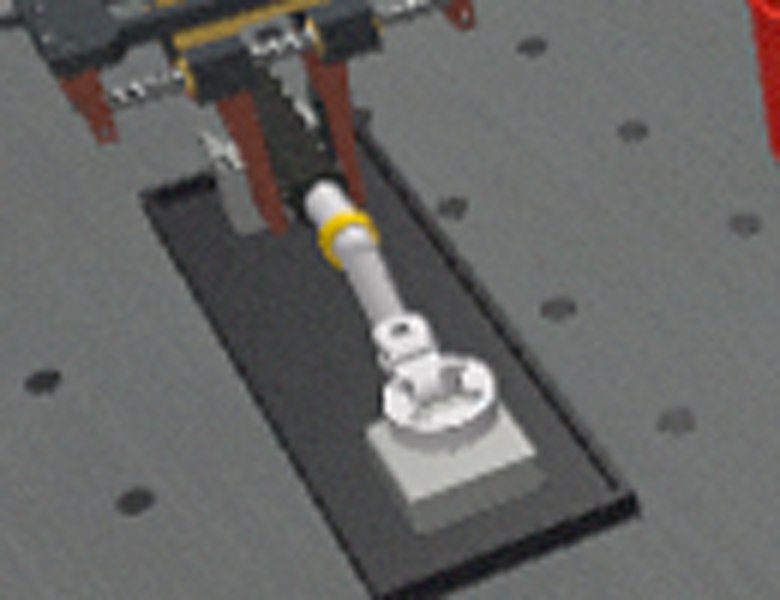

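View pics/c60z.png

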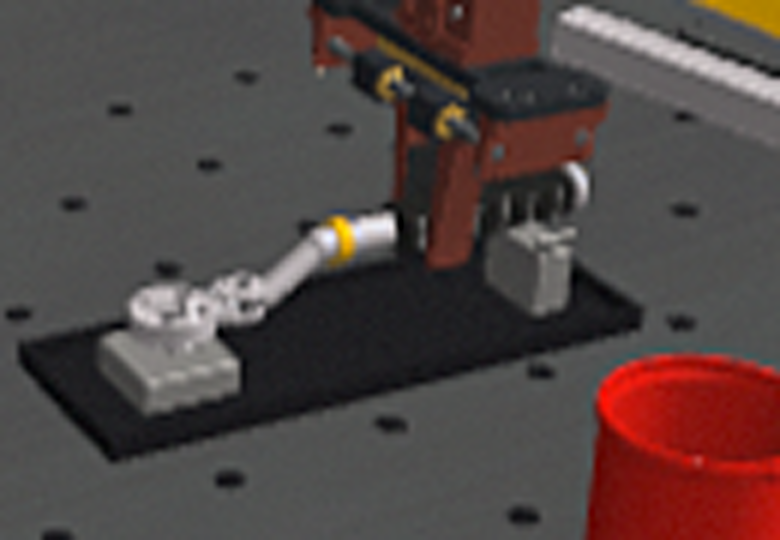

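carry_out --commands '[{"travel": [0.04, 0.03, 0.4], "rotation": [0, 0, 0]}, {"travel": [-0.01, 0, 0.3], "rotation": [0, 0, 0]}, {"travel": [-0.01, 0, 0.2], "rotation": [0, 0, 0]}, {"travel": [0, 0, 0], "rotation": [0, 0, 0]}]'

```text
time: 47.35
eef_pos: [447.3, 329.5, 116.3]
eef_rot: [2.073, -2.331, 0.027]
force: [-0.2, -0.5, -5.3]
finger_gap: 25.7
```

```bash
python3 -c "
from h import *
s=togo(447.5,327.9,54)
im,c,s=shot('wrist','w61');pin(im)"
```

```text
t 47.35 pos [447.32 329.45 116.28] toolx yaw -96.71 tilt z [-0.0047 -0.0277 -0.9996] F [-0.22 -0.52 -5.28] M [0.44  0.013 0.   ] gap 25.68
grasp [447.03 327.76  55.31]
move cm [-0.023 -0.045  0.13 ] tilt deg -1.61
w61 47.35 [447.32 329.45 116.28] [ 2.073  -2.3311  0.0274] [-0.22 -0.52 -5.28] [0.44  0.013 0.   ]
```

carry_out --commands '[{"travel": [-0.02, -0.04, 0.12], "rotation": [0, 0, 0]}, {"travel": [0, 0, 0.1], "rotation": [0, 0, 0]}, {"travel": [0, 0, 0], "rotation": [0, 0, 0]}]'

```text
time: 47.78
eef_pos: [447.8, 329.7, 115.6]
eef_rot: [2.073, -2.332, 0.028]
force: [-3.8, -2.5, 11.0]
finger_gap: 25.8
```

```bash
python3 -c "
from h import *
s=togo(447.5,327.9,53.7)
im,c,s=shot('wrist','w62');pin(im)
zoom('side','s62',140,110,100,130,6)
zoom('scene','c62',130,290,90,130,6)"
```

```text
t 47.775 pos [447.82 329.66 115.64] toolx yaw -96.7 tilt z [-0.0042 -0.0274 -0.9996] F [-3.78 -2.54 10.96] M [0.074 0.631 0.045] gap 25.83
grasp [447.56 327.99  54.66]
move cm [0.007 0.005 0.097] tilt deg -1.59
w62 47.775 [447.82 329.66 115.64] [ 2.0735 -2.3315  0.0276] [-3.78 -2.54 10.96] [0.074 0.631 0.045]
s62 47.825 [447.78 329.64 115.63] [ 2.0734 -2.3315  0.0276] [-3.69 -2.03 10.26] [0.026 0.662 0.045]
c62 47.875 [447.82 329.65 115.62] [ 2.0734 -2.3316  0.0275] [-3.47 -2.25 10.03] [0.062 0.663 0.07 ]
```

View pics/c62z.png

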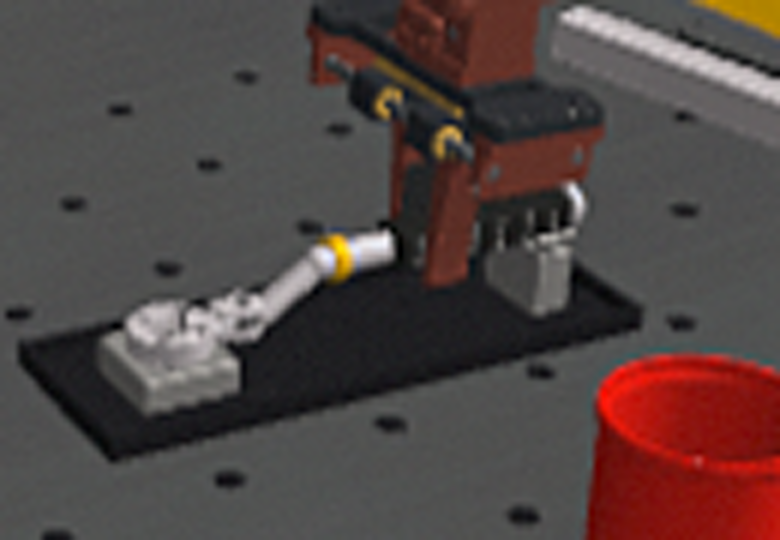

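View pics/s62z.png

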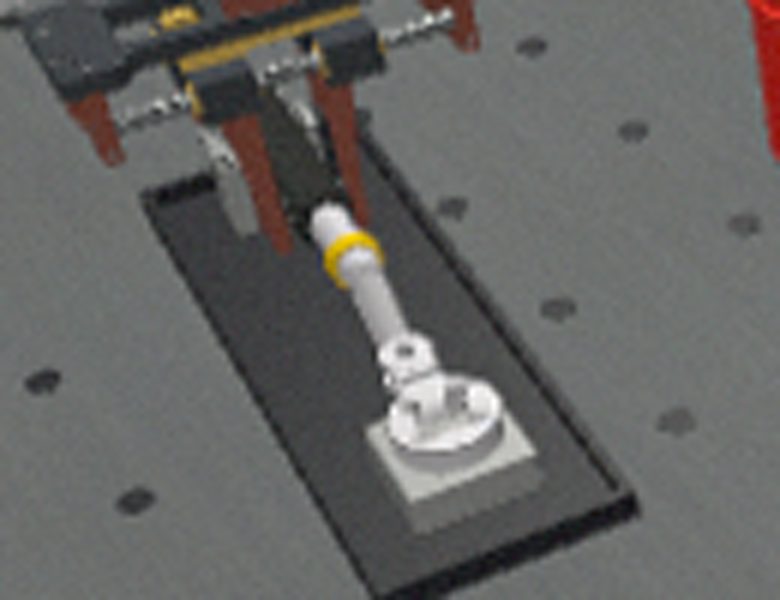

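```bash
python3 -c "
from h import *
a=cv2.imread('pics/side0.png');b=cv2.imread('pics/s62.png')
def z(im,f=6): return cv2.resize(im[180:235,150:215],None,fx=f,fy=f,interpolation=cv2.INTER_CUBIC)
cv2.imwrite('pics/cmp.png',np.hstack([z(a),z(b)]))
"
```

```text
(no output)
```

View pics/cmp.png

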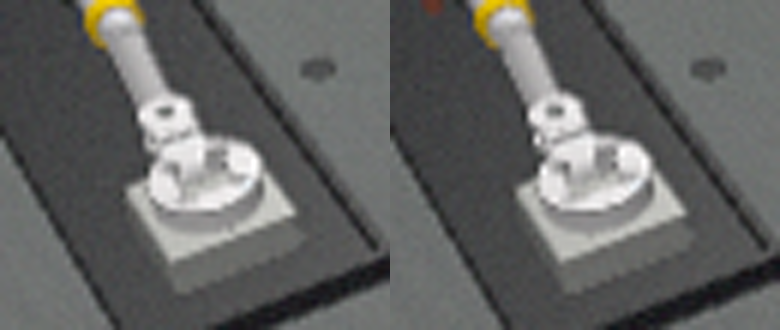

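carry_out --commands '[{"travel": [0, 0.08, -0.08], "rotation": [0, 0, 0]}, {"travel": [0, 0, 0], "rotation": [0, 0, 0]}, {"travel": [0, 0, 0], "rotation": [0, 0, 0]}]'

```text
time: 48.3
eef_pos: [447.3, 329.9, 115.6]
eef_rot: [2.074, -2.332, 0.028]
force: [-1.8, -1.7, 5.3]
finger_gap: 25.5
```

```bash
python3 -c "
from h import *
s=togo(447.5,327.9,53.7)
zoom('scene','c63',130,330,70,90,8)
a=cv2.imread('pics/scene0.png');cv2.imwrite('pics/c0s.png',cv2.resize(a[130:200,330:420],None,fx=8,fy=8,interpolation=cv2.INTER_CUBIC))"
```

```text
t 48.3 pos [447.26 329.88 115.63] toolx yaw -96.71 tilt z [-0.0038 -0.0271 -0.9996] F [-1.77 -1.67  5.34] M [ 0.153  0.24  -0.006] gap 25.53
grasp [447.03 328.23  54.65]
move cm [ 0.024 -0.05   0.096] tilt deg -1.57
c63 48.3 [447.26 329.88 115.63] [ 2.0737 -2.332   0.0277] [-1.77 -1.67  5.34] [ 0.153  0.24  -0.006]
```

View pics/c63z.png

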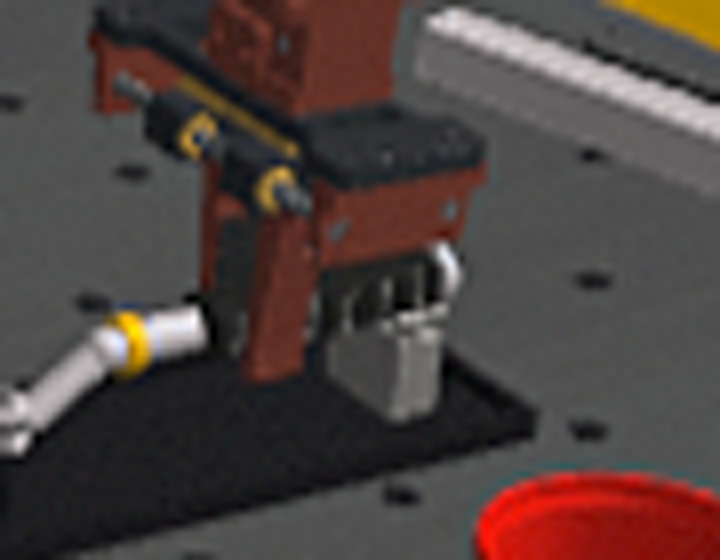

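View pics/c0s.png

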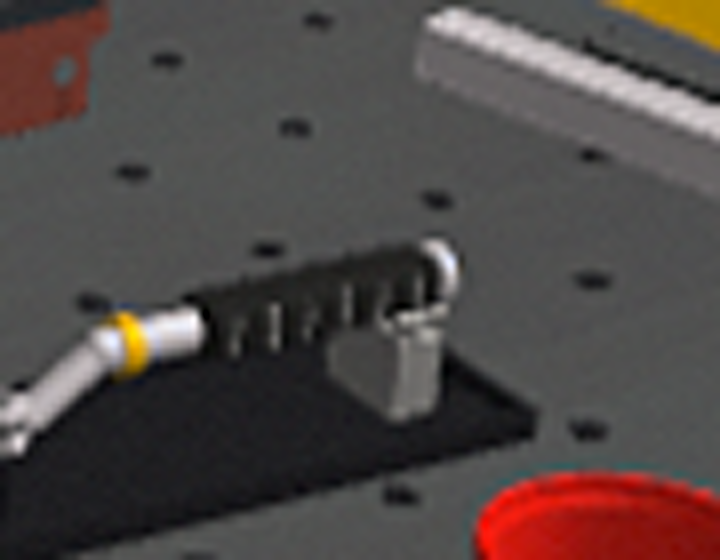

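Resting nearly as at the start, with light contact. Open the fingers.

carry_out --commands '[{"travel": [0, 0, 0], "rotation": [0, 0, 0]}, {"travel": [0, 0, 0], "rotation": [0, 0, 0]}, {"travel": [0, 0, 0], "rotation": [0, 0, 0]}, {"travel": [0, 0, 0], "rotation": [0, 0, 0]}, {"travel": [0, 0, 0], "rotation": [0, 0, 0]}]' --fingers 7.5

```text
time: 48.98
eef_pos: [447.0, 329.7, 115.1]
eef_rot: [2.073, -2.331, 0.028]
force: [-0.4, -1.1, 0.3]
finger_gap: 72.0
```

```bash
python3 -c "
from h import *
st();im,c,s=shot('wrist','w64')"
```

```text
t 48.975 pos [447.01 329.67 115.08] toolx yaw -96.71 tilt z [-0.0044 -0.0275 -0.9996] F [-0.37 -1.13  0.3 ] M [0.156 0.06  0.034] gap 72.05
w64 48.975 [447.01 329.67 115.08] [ 2.0731 -2.3314  0.0275] [-0.37 -1.13  0.3 ] [0.156 0.06  0.034]
```

View pics/w64.png

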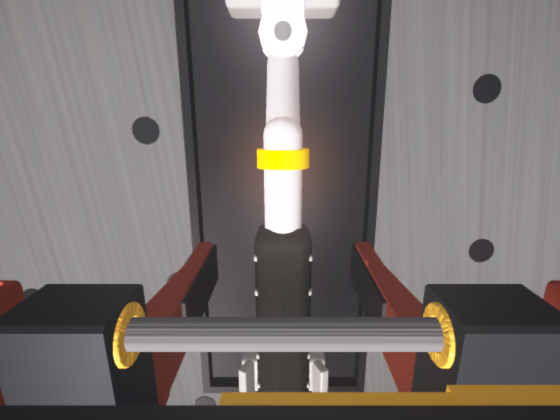

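Clear on both sides; rise straight up.

carry_out --commands '[{"travel": [0, 0, -0.8], "rotation": [0, 0, 0]}, {"travel": [0, 0, -2], "rotation": [0, 0, 0]}, {"travel": [0, 0, -3.5], "rotation": [0, 0, 0]}, {"travel": [0, 0, -3.5], "rotation": [0, 0, 0]}, {"travel": [0, 0, -3], "rotation": [0, 0, 0]}, {"travel": [0, 0, -0.5], "rotation": [0, 0, 0]}, {"travel": [0, 0, 0], "rotation": [0, 0, 0]}, {"travel": [0, 0, 0], "rotation": [0, 0, 0]}]'

```text
time: 50.02
eef_pos: [447.0, 332.9, 246.9]
eef_rot: [2.072, -2.33, 0.027]
force: [-0.4, 0.9, -0.3]
finger_gap: 75.0
```

```bash
python3 -c "
from h import *
st();im,c,s=shot('wrist','w65')
im2,c2,s=shot('side','s65');im3,c3,s=shot('scene','c65')
cv2.imwrite('pics/w65r.png',cv2.resize(im[25:135,240:330],None,fx=5,fy=5,interpolation=cv2.INTER_CUBIC))
g=lambda uv,z:onz(c,uv,z)[:2]
"
```

```text
t 50.025 pos [447.04 332.93 246.87] toolx yaw -96.71 tilt z [-0.0061 -0.0287 -0.9996] F [-0.43  0.92 -0.31] M [0.16  0.036 0.015] gap 74.97
w65 50.025 [447.04 332.93 246.87] [ 2.0718 -2.3299  0.0272] [-0.43  0.92 -0.31] [0.16  0.036 0.015]
s65 50.075 [447.07 332.95 246.81] [ 2.0717 -2.3298  0.0271] [ 0.43  0.89 -0.35] [ 0.163 -0.01  -0.049]
c65 50.125 [447.16 333.   246.9 ] [ 2.0717 -2.3299  0.0272] [-0.18 -0.85  0.76] [0.149 0.038 0.005]
```

View pics/w65.png

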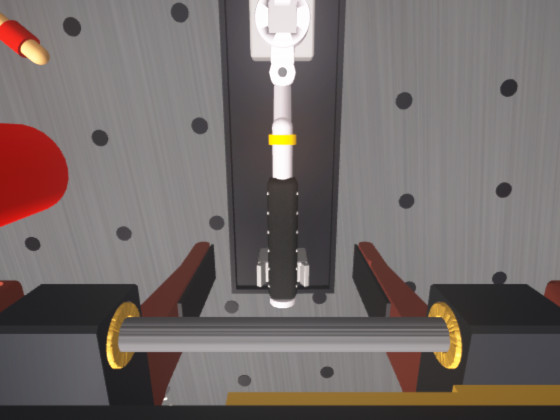

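View pics/s65.png

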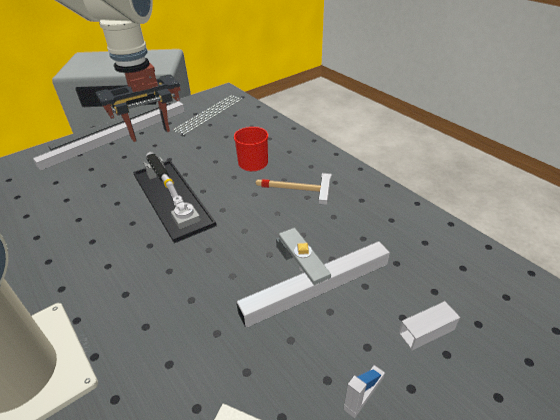

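View pics/c65.png

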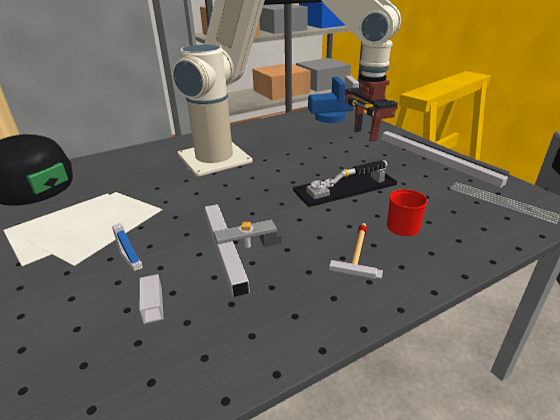

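```bash
python3 -c "
from h import *
im,c,p,r=load('w65')
print('pin',onz(c,(282.5,72),44),'was 434.6,217.6')
a=cv2.imread('pics/side0.png').astype(int);b=cv2.imread('pics/s65.png').astype(int)
d=np.abs(a-b).sum(2);print('diff other things',d[175:420,330:].max(),d[120:205,225:335].max(), d[235:330,235:290].max())
print(job_done())"
```

```text
pin [434.47704872 218.64331246  44.        ] was 434.6,217.6
diff other things 42 459 41
the job is handed in; nothing more can be done
None
```

The bolt was tightened to the click, and the wrench is back in its tray. I handed the job in at about 50 s of the 72 s limit. No verdict was reported.

**What I did**
- **Fitting the ring:** My first try at seating it hung on the bolt's edge. It touched with only a few newtons. I corrected the alignment by about 1 mm and it then went down to the washer.
- **Tightening:** I turned it clockwise about 1.1 rad. At breakaway the twist at the wrist reversed and the pull then fell from about 14 N to 12 N. I stopped there, with the handle opened roughly 0.07–0.1 rad. That is an estimate from hand motion and images, below the 0.19 limit.
- **Easing off and lifting:** I backed off until the torque on the bolt was about zero. The ring then bound on the bolt while I lifted, so I re-seated it level twice before it came free. Side forces stayed under 7 N and torque on the bolt near zero, so I do not expect the bolt to have turned back. I did not measure its final angle.
- **Laying it back:** The wrench sat on its boss and saddle. It touched down with about 15 N, mostly on the saddle, before I let go.

**Last checks**
- **Wrench position:** The wrench pin measured (434.5, 218.6) against (434.6, 217.6) at the start, so the wrench is within about 1 mm of where it lay. In the pictures the ring is on the boss and the grip is in the saddle.
- **Other objects:** The square, off-cut, right-hand part of the hammer and tube left of the clamp are unchanged between the first and last side pictures. The patch around the tub differed strongly. The gripper stood there in the first picture, which probably explains it, so I compared the tub and the rest of the hammer only by eye. They look unmoved.

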